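# Move the case key to the spare fold-away hook

## Robot

A 6-joint arm with a two-finger parallel gripper is mounted at the origin on a cart in front of the work surface, level with it; the furniture and walls round the work are solid. World frame = base frame: x ahead of the robot, y to its left, z up, the work surface at z = 0. Lengths are in m, angles in rad, forces in N, time in s.
With the tool pointing down it reaches from about 0.375 to 0.9 m from the base axis. Payload 3.1 kg.
Tool frame: the origin (TCP) lies at the centre of the arm's flange, where the gripper is bolted on; the fingertips stand 182 mm ahead of it and the grasp point (between the pads) lies 164 mm ahead of it (ctrl.grip_depth is the distance from the TCP to the grasp point, in m); x points along the fingers, y is the direction in which the jaws open and shut, and the axes are right-handed (so a half turn about x gives the same grasp; the last joint's range is limited). The gripper opens to 87 mm and grips with 3 to 60 N. Pads are 19 mm wide; open, the fingers measure 117 mm over their backs; the gripper's body (75 mm by 190 mm) begins 51 mm behind the grasp point.
Start: joints at [-1.339, 0.527, 1.433, -0, 1.181, -0.178], TCP at [0.25, -0.573, 0.405] pointing down, gripper open.
Joint ranges: [-3.08, 3.08], [-0.75, 2.2], [0.22, 2.44], [-1.43, 4.57], [0, 2.65], [-2.85, 2.85]. Speed limits (rad/s): [2.79, 2.79, 3.14, 3.14, 3.14, 3.14].

## Interface

Orientations are given as a 3x3 rotation matrix whose columns are the frame's x, y, z axes.
In Python, from workcell import ctrl, viewer gives the robot as it stands. The module is installed in compiled form; this text tells all that it offers.
- The arm moves only by the tool play_rows, never from a script. Its argument "rows" is a list of rows, each a list of 5 numbers: the shift along the tool's x, y, z in cm, then the turn about the tool's x in rad, then the opening, from -1 (shut) to 1 (fully open). A call has 1 to 20 rows; each row is the pose to reach, as a shift and turn from the pose commanded when the call began, along the tool's axes at that moment; what a row does not reach only later rows make up. A row lasts 1/10 s, in which the tool goes at most 50 mm and 8.59 degrees, less where a joint would pass 70% of its speed; a pose out of reach is approached as far as the arm can. A call with a gripper value outside its range is refused whole. The fingers move at their own pace and stop on an object; the grip force is fixed at half the most. Time passes only in rows, so rows that repeat a pose let the fingers close. It gives the time, the measured TCP pose, the force and the opening at its end, in the units of the state.
- ctrl.sense(): the state, without advancing time (a new reading comes with each control period).
- viewer.capture(name): name is "side" or "top" or "wrist"; returns a dict with "pixels" (384x512x3 uint8, red, green, blue), "camera_matrix" (3x3 intrinsics, pixels), "dist" ([k1, k2, p1, p2, k3] as OpenCV has them; the pictures are not rectified), "world_from_camera" (4x4, takes a point from camera to world coordinates). Camera axes: x right, y down, z forward; pixel columns grow to the right and rows downward; lengths in m; the calibration is good to about 2 mm. A picture is of the moment at which its call begins. There is no depth.
- ctrl.finish_job(): hands the job in, once; it reports no verdict.
Trained networks look in a picture, given as the dict that the camera call returned (one of the last four; its "shot" number tells which), for a name from the list of things; names that differ only in an ending like _2 or _b are one class to them, and where a whole thing is asked for, a point or a joint stands for the part that bears it (a point fixed in the world has none). Each returns a list of dicts, best first, with "p" (0 to 1); they miss things now and then, are a little off and sometimes report something else, mostly with a low value. They report only what shows in the picture. A call takes as long as a camera call. They do not tell look-alikes from the thing itself.
- viewer.recognise(query, picture): "bbox" ([left, top, width, height] in pixels, round what is visible of it).
The state is a dict: "time_s": time; "joint_pos": joint angles; "dq": joint speeds; "tau": joint torques, N m; "eef_pos": TCP position; "ee_rot": TCP orientation; "force": force on the tool from outside, world axes, zero at the start; "moment": the same for the moment, N m; "width": finger opening in m.
Only numpy, scipy, OpenCV 4.12 (cv2) and the standard library are available. Lean on these libraries where they do the work, as an engineer would, in place of code of your own. Each camera call takes 0.05 s, during which the arm holds its last target.

## Task

Two small wooden panels on the bench each carry a fold-away hook; a steel case key hangs on one, and the other hook is folded. Swing the folded hook fully out, pressing it home on its stop, move the key onto it so that it hangs in the hook's saddle, then fold the emptied hook back against its panel until it is pressed fully home on its stop too. The hooks are stiff and bend easily, and each stops at a slightly different angle, so feel for the stop and press gently (never more than 10 N), do not let the key fall, and leave the loupe and the vials standing around where they are.

Things in the scene. Friction and masses are not known exactly. Their poses are not given: they have to be found in the camera images.
- loaded_stand: The stand whose hook carries the key at the start: a fixed wooden hook panel, 110 mm wide (y), 14 mm thick, top edge 166 mm above the bench, on a 75 x 110 mm foot. Origin under its middle; -x is its front, facing the robot. The panel fills x from +5 to +19 mm, y from -55 to +55 mm. The hook's pivot is at x -19, y -36 mm in this frame. 
- spare_stand: The stand whose hook is folded at the start: a fixed wooden hook panel, 110 mm wide (y), 14 mm thick, top edge 166 mm above the bench, on a 75 x 110 mm foot. Origin under its middle; -x is its front, facing the robot. The panel fills x from +5 to +19 mm, y from -55 to +55 mm. The hook's pivot is at x -19, y -36 mm in this frame. 
- loaded_pivot (a point): Pivot of the hook that carries the key at the start, on its upright turning axis, at the height of the arm's axis (150 mm). Axes as the stand.
- spare_pivot (a point): Pivot of the hook that is folded at the start, on its upright turning axis, at the height of the arm's axis (150 mm). Axes as the stand.
- loaded_hook (a joint): Hook hinge of that stand, rad: 0 = arm flat along the panel (stand's +y), 1.571 = straight out to the robot (stand's -x); unfolds counter-clockwise from above. Stiff: stays where left; 3 to 4 N at the thumb post moves it, at a stop the force climbs steeply (over 10 N bends it). Worn stops, to be felt: inner -0.18 to 0.08, outer 1.49 to 1.75, unknown. Starts at 1.47, ends folded.
- spare_hook (a joint): Hook hinge of that stand, rad: 0 = arm flat along the panel (stand's +y), 1.571 = straight out to the robot (stand's -x); unfolds counter-clockwise from above. Stiff: stays where left; 3 to 4 N at the thumb post moves it, at a stop the force climbs steeply (over 10 N bends it). Worn stops, to be felt: inner -0.18 to 0.08, outer 1.49 to 1.75, unknown. Starts at 0.12 to 0.25, ends unfolded.
- loaded_thumb (a point): Point on the hook's thumb post, a 10 mm round upright post on the arm, 42 mm from the pivot; its top is 12 mm above this point, 198 mm above the bench and 32 mm above the panel's top edge, so that fingers can get behind it above the panel. This point is 36 mm above the arm's axis. Its y axis points out along the arm.
- spare_thumb (a point): Point on the hook's thumb post, a 10 mm round upright post on the arm, 42 mm from the pivot; its top is 12 mm above this point, 198 mm above the bench and 32 mm above the panel's top edge, so that fingers can get behind it above the panel. This point is 36 mm above the arm's axis. Its y axis points out along the arm.
- loaded_saddle (a point): Middle of the hook's saddle, on the axis of its 8 mm round arm (95 mm long), 78 mm out from the pivot: a 20 mm long stretch between two 14 mm collars (inner collar 62 to 68 mm, end button 88 to 95 mm from the pivot). The point's y axis points out along the arm, z up.
- spare_saddle (a point): Middle of the hook's saddle, on the axis of its 8 mm round arm (95 mm long), 78 mm out from the pivot: a 20 mm long stretch between two 14 mm collars (inner collar 62 to 68 mm, end button 88 to 95 mm from the pivot). The point's y axis points out along the arm, z up.
- key_eye (a point): Centre of the case key's oblong eye: 36 x 38 mm (height) outside, opening 22 x 24 mm (height). The key is dark steel, 90 g, 10 mm thick (its x axis, along the hook's arm when hung). A grip tab stands above the eye (+z); a shank and a 36 mm wide cross foot hang below, to 85 mm under this point. Hung up, the eye's upper bar rests on the arm: this point is then 8 mm below the arm's axis.
- key_tab (a point): Centre of the key's flat upright grip tab, 14 mm wide (y), 10 mm thick (x), 40 mm tall, from 19 to 59 mm above the eye's centre; this point is 39 mm above it.
- movement: Bystander: small watch movement on a ring, 34 mm wide, 12 mm high, lying on the bench.
- loupe: Bystander: black eye loupe, 35 mm wide, 31 mm high, on the bench.
- bench_lamp: Fixed obstacle: bench lamp with a grey domed shade about 240 mm across, hanging low over the bench to the left of the panels; the shade's middle is about 115 mm to the right (-y) of this point. Keep hand and arm clear of it.
- vial_1: Bystander: small amber vial with a black cap, 30 mm wide, 46 mm high, standing behind the panels.
- vial_2: Bystander: small amber vial with a black cap, 28 mm wide, 46 mm high, standing in front of the panels.
Not all that is in view belongs to the job. Leave any orange look-alike of the part that bears key_eye alone.

How it is judged:
On the way, in this order (a step that is already met when the one before it is completed fails the run):
1. the spare hook is swung fully out and pressed home on the stop collar of its hinge while the key still hangs on the other (value of joint spare_hook above 1.47 rad and contact force between spare_hook and spare_collar above 4 N and distance between key_eye and loaded_saddle below 0.02 m), for 0.1 s.
2. the key hangs in the spare hook's saddle, let go (distance between key_eye and spare_saddle below 0.015 m and z of key_eye in the frame of spare_saddle below -0.006 m and angle between key_eye's own z axis and vertical below 0.2 rad and contact force between the fingers and key below 0.1 N), for 0.2 s.
3. the emptied hook is folded and pressed home on the stop collar of its hinge (value of joint loaded_hook below 0.1 rad and contact force between loaded_hook and loaded_collar above 4 N), for 0.1 s.
At the end, for the whole second after the job is handed in: The spare hook rests against its outer stop, the key hangs upright and still in its saddle, its eye's upper bar on the thin arm between the two collars (eye within 15 mm of the saddle's middle), and the emptied hook rests against its inner stop, folded (value of joint spare_hook above 1.47 rad and contact force between spare_hook and spare_collar above 0.2 N and distance between key_eye and spare_saddle below 0.015 m and z of key_eye in the frame of spare_saddle below -0.006 m and angle between key_eye's own z axis and vertical below 0.2 rad and value of joint loaded_hook below 0.1 rad and contact force between loaded_hook and loaded_collar above 0.2 N and linear speed of key below 0.03 m/s); the robot touches nothing.
It fails at once if a hook is pressed with more than 10 N (contact force between any of loaded_hook, spare_hook and the fingers above 10 N or contact force between any of loaded_hook, spare_hook and the arm above 10 N or contact force between any of loaded_hook, spare_hook and key above 10 N).
It fails at once if the key falls (height (world z) of key_eye below 0.11 m).
It fails at once if the loupe or a vial is pushed more than 15 mm (distance of any of loupe, vial_1, vial_2 from where it was at the start of the episode above 0.015 m).
It also fails if it takes over 72 s, if anything falls off the work surface, if the arm or the gripper's body presses on something with over 40 N, if the wrist force passes 120 N, or if a joint passes its speed limit or range.

## Working session

There is one attempt and no reset: what is moved stays moved. The work goes in short steps, Python scripts to look and compute and a tool call to move; the robot and the scene stay as the last step left them, time stands still between calls to the robot, and variables do not carry over. Pictures are saved under pics/ and viewed, and the job is handed in when it is done.

Besides the shell and the picture viewer there is one more tool, called after "Request:" by a JSON object that holds its "op" and its "data". play_rows: Moves the arm, as the interface text tells. Its arguments: {"type":"object","properties":{"rows":{"type":"array","items":{"type":"array","items":{"type":"number"}}}},"required":["rows"]}

```bash
mkdir -p pics; cat > h.py <<'E'
import numpy as np, cv2
from workcell import ctrl, viewer
def save(c,n,crop=None,scale=1):
    im=c["pixels"][:,:,::-1]
    if crop: l,t,w,h=crop; im=im[t:t+h,l:l+w]
    if scale!=1: im=cv2.resize(im,None,fx=scale,fy=scale,interpolation=cv2.INTER_CUBIC)
    cv2.imwrite("pics/"+n,im)
def proj(c,P):
    M=np.linalg.inv(c["world_from_camera"]); 
    r,_=cv2.Rodrigues(M[:3,:3])
    return cv2.projectPoints(np.array(P,float).reshape(-1,1,3),r,M[:3,3],np.array(c["camera_matrix"]),np.array(c["dist"]))[0].reshape(-1,2)
def ray(c,uv):
    p=cv2.undistortPoints(np.array(uv,float).reshape(-1,1,2),np.array(c["camera_matrix"]),np.array(c["dist"])).reshape(-1,2)
    W=np.array(c["world_from_camera"]); d=np.c_[p,np.ones(len(p))]@W[:3,:3].T
    return W[:3,3],d
def atz(c,uv,z):
    o,d=ray(c,uv); return o+d*((z-o[2])/d[:,2])[:,None]
E
python3 - <<'E'
from h import *
print(ctrl.sense())
for n in ["side","top","wrist"]:
    c=viewer.capture(n); save(c,n+"0.png"); print(n,np.round(c["world_from_camera"],3).tolist(),np.round(c["camera_matrix"]).tolist())
    for q in ["loaded_stand","spare_stand","loaded_hook","spare_hook","loaded_thumb","spare_thumb","key_eye","loupe","vial_1","vial_2","bench_lamp","movement"]:
        print(q,[(np.round(r["bbox"]).tolist(),round(r["p"],2)) for r in viewer.recognise(q,c)][:4])
E
```

```text
{'time_s': 0.0, 'joint_pos': array([-1.33848883e+00,  5.28484950e-01,  1.43388421e+00,  1.10053982e-06,
        1.18139280e+00, -1.78499649e-01]), 'dq': array([ 1.12275910e-03, -1.77886997e-03, -4.47101053e-04, -8.05574768e-05,
        3.47754644e-05, -8.29826070e-04]), 'tau': array([ 1.30865366e-03, -4.40035486e+01, -1.76595873e+01,  6.33871439e-02,
        5.82957419e-02, -1.81687205e-04]), 'eef_pos': array([ 0.24954242, -0.57265629,  0.40376542]), 'ee_rot': array([[-4.98434743e-04,  3.99348535e-01, -9.16799050e-01],
       [ 2.11126794e-03, -9.16796701e-01, -3.99348660e-01],
       [-9.99997647e-01, -2.13465769e-03, -3.86168430e-04]]), 'force': array([0.75968412, 0.47559454, 0.02326396]), 'moment': array([-0.01237881, -0.03218975, -0.01485125]), 'width': 0.0871036039189578}
side [[0.07, -0.502, 0.862, -0.214], [-0.997, -0.021, 0.069, 0.22], [-0.017, -0.865, -0.502, 0.556], [0.0, 0.0, 0.0, 1.0]] [[377.0, 0.0, 251.0], [0.0, 377.0, 187.0], [0.0, 0.0, 1.0]]
loaded_stand [([256.0, 153.0, 44.0, 67.0], 0.97)]
spare_stand [([304.0, 164.0, 50.0, 71.0], 0.87)]
loaded_hook [([278.0, 157.0, 1
[... 1246 characters left out ...]
0, 212.0, 18.0, 11.0], 0.38)]
loupe [([281.0, 196.0, 21.0, 11.0], 0.56)]
vial_1 [([318.0, 242.0, 13.0, 12.0], 0.63), ([330.0, 116.0, 14.0, 11.0], 0.51)]
vial_2 [([318.0, 242.0, 13.0, 12.0], 0.63), ([330.0, 116.0, 14.0, 11.0], 0.51)]
bench_lamp [([317.0, 241.0, 16.0, 12.0], 0.47)]
movement [([288.0, 163.0, 13.0, 46.0], 0.71), ([313.0, 223.0, 16.0, 12.0], 0.56)]
wrist [[0.4, -0.89, -0.219, 0.31], [-0.917, -0.388, -0.096, -0.547], [0.001, 0.24, -0.971, 0.385], [0.0, 0.0, 0.0, 1.0]] [[284.0, 0.0, 260.0], [0.0, 284.0, 189.0], [0.0, 0.0, 1.0]]
loaded_stand []
spare_stand []
loaded_hook []
spare_hook []
loaded_thumb []
spare_thumb []
key_eye []
loupe []
vial_1 []
vial_2 []
bench_lamp []
movement []
```

```bash
python3 - <<'E'
from h import *
c=viewer.capture("side"); save(c,"side1.png",(216,130,180,160),4.4)
c=viewer.capture("top"); save(c,"top1.png",(220,100,180,160),4.4)
E
```

```text
(no output)
```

View pics/side0.png

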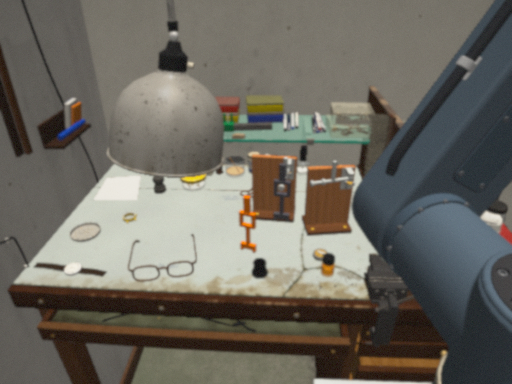

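View pics/top0.png

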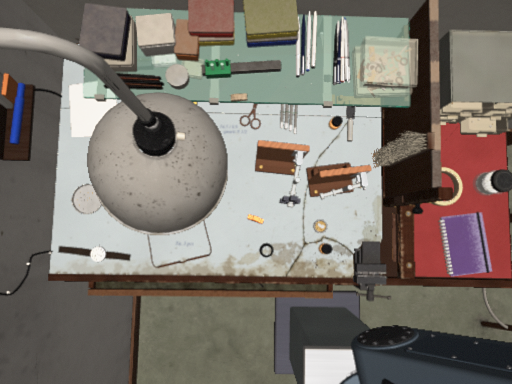

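View pics/side1.png

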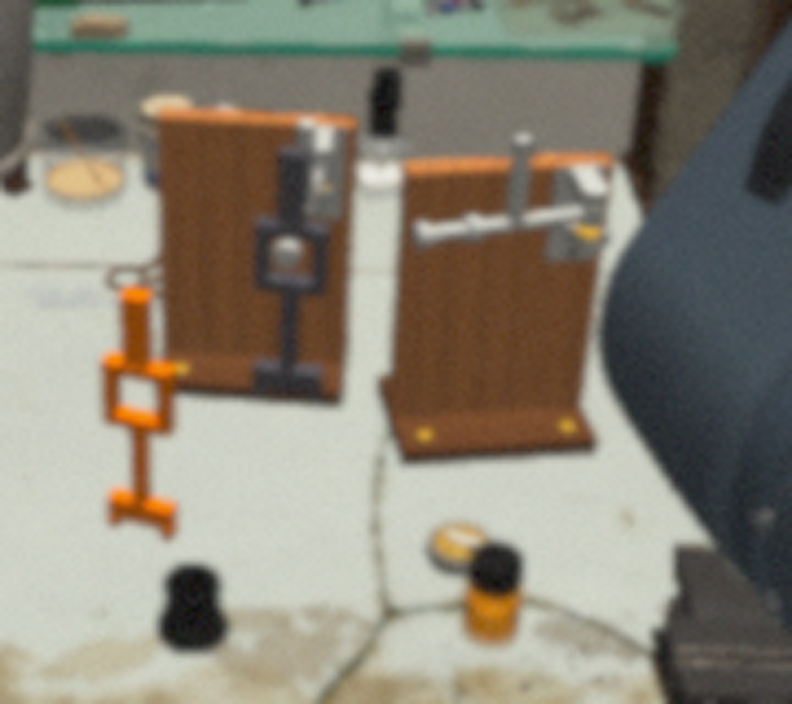

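View pics/top1.png

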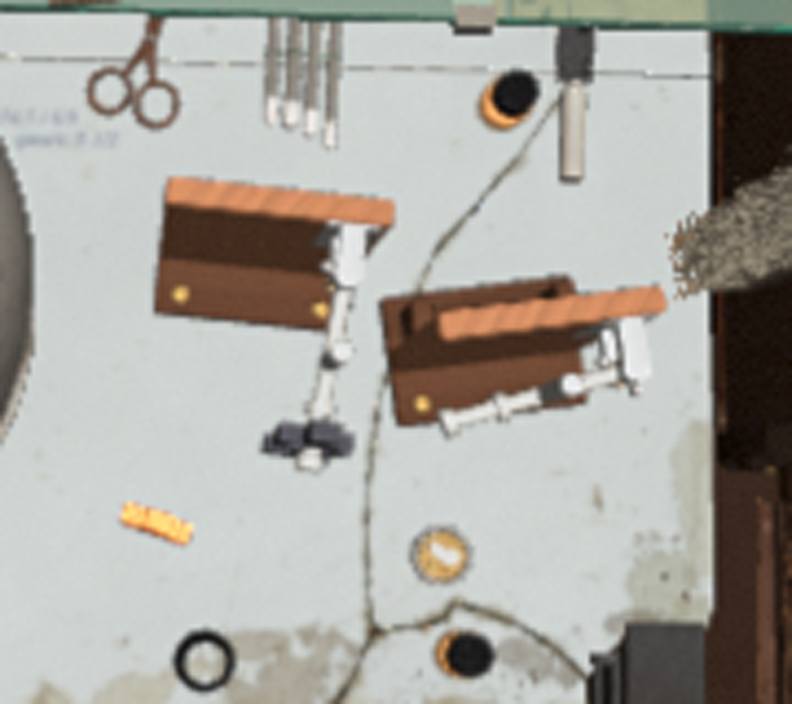

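The top crop shows the loaded stand on the left (steel key at about u290, v200), the spare stand on the right (folded hook at about u332, v190), and the orange look-alike at about (255,218). The dark steel key hangs on the left hook, so that is the one meant. Next I'll zoom in to measure the corners.

```bash
python3 - <<'E'
from h import *
c=viewer.capture("top"); 
save(c,"t_l.png",(248,132,70,80),7.5); save(c,"t_s.png",(300,155,80,50),9)
c=viewer.capture("side"); save(c,"s_l.png",(248,145,60,80),7.5); save(c,"s_s.png",(296,150,64,90),6.6)
E
```

```text
(no output)
```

View pics/t_l.png

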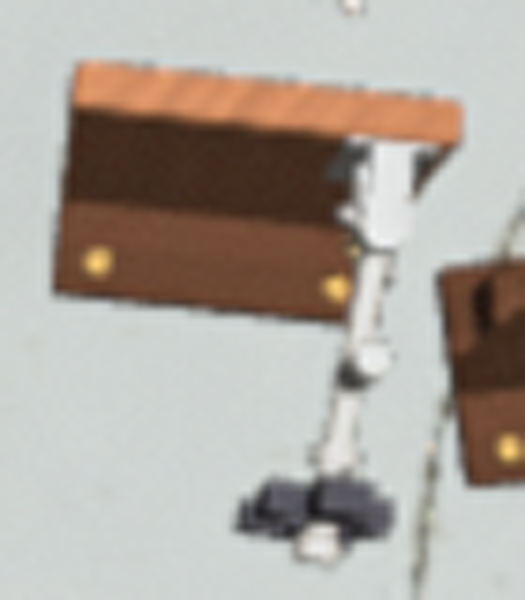

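View pics/t_s.png

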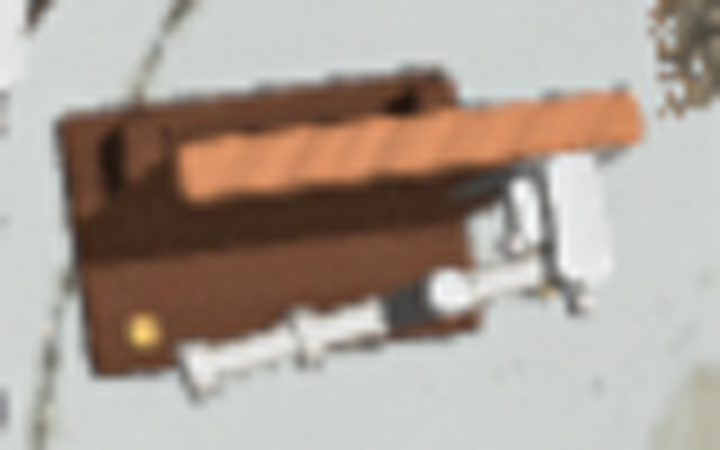

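View pics/s_l.png

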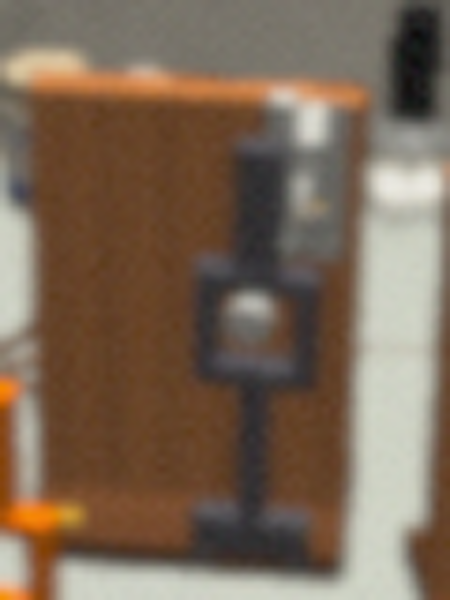

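View pics/s_s.png

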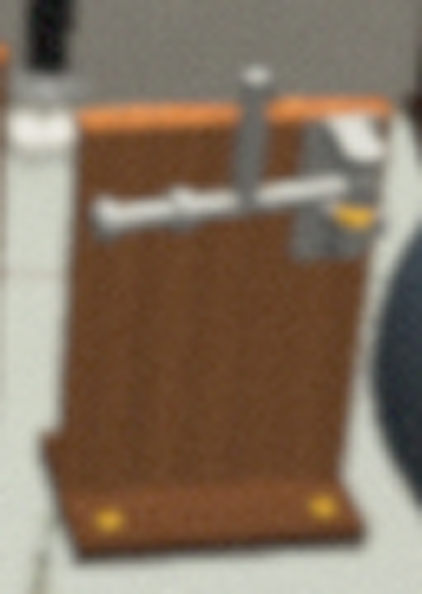

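```bash
cat > fit.py <<'E'
from h import *
from scipy.optimize import least_squares
T=viewer.capture("top"); S=viewer.capture("side")
def pt(p,q,s,o): return np.array(q)/s+np.array(o)-0.5+0.0
def stand(x,y,w,P):
    c,s=np.cos(w),np.sin(w); P=np.array(P,float)
    return np.c_[x+c*P[:,0]-s*P[:,1], y+s*P[:,0]+c*P[:,1], P[:,2]]
def hookpt(a,r,z): return [-.019-r*np.sin(a),-.036+r*np.cos(a),z]
F={'BL':[.019,.055,.166],'BR':[.019,-.055,.166],'FL':[.005,.055,.166],'FR':[.005,-.055,.166]}
obs={'loaded':(dict(BL=(78,64),BR=(460,103),FL=(74,106),FR=(458,140),th=(372,358)),7.5,(248,132),dict(FL=(33,92),FR=(362,106),BL=(38,74),BR=(368,90)),7.5,(248,145)),
'spare':(dict(BL=(180,147),BR=(638,92),FL=(195,200),FR=(640,135),th=(450,290),tip=(195,372)),9,(300,155),dict(FL=(80,130),FR=(388,116),th=(256,76)),6.6,(296,150))}
for n,(t,ts,to,s,ss,so) in obs.items():
    def res(p):
        r=[]
        for c,d,sc,of in((T,t,ts,to),(S,s,ss,so)):
            P=[];U=[]
            for k,q in d.items():
                P.append(F[k] if k in F else hookpt(p[3],.042,.198) if k=='th' else hookpt(p[3],.095,.152)); U.append(np.array(q)/sc+of-0.5)
            r.append((proj(c,stand(p[0],p[1],p[2],P))-U).ravel())
        return np.concatenate(r)
    f=least_squares(res,[.55,.2,0,1.47 if n=='loaded' else .2],loss='soft_l1')
    p=f.x; print(n,np.round(p,4)); print(np.round(res(p),1))
    print('pivot',stand(*p[:3],[hookpt(p[3],0,.15),hookpt(p[3],.042,.186),hookpt(p[3],.078,.15)]).round(4).tolist())
E
python3 fit.py
python3 - <<'E'
from h import *
T=viewer.capture("top");S=viewer.capture("side")
# lamp rim: right edge in top u=227,v=170 ; rim in side: right u=222,v=170 left 108
for z in(.25,.3,.35,.4,.45): 
    P=atz(T,[(228,165),(88,165)],z); print(z,P.round(3).tolist(), proj(S,P).round(0).tolist())
E
```

```text
loaded [ 0.5979  0.2318 -0.0739  1.4358]
[-0.1 -0.4  1.1 -0.4 -0.2  0.6  0.8  1.2 -0.   0.2 -1.4 -0.7  0.6 -0.4
 -1.3 -0.7 -0.  -0.8]
pivot [[0.5763, 0.1973, 0.15], [0.5352, 0.206, 0.186], [0.5, 0.2134, 0.15]]
spare [0.5485 0.0984 0.1625 0.1478]
[-0.3 -0.1  0.4 -1.2 -1.   0.6  1.3  0.6  0.4  0.1 -0.8  0.2 -0.2 -0.3
  0.7 -0.9 -0.3 -0.2]
pivot [[0.5355, 0.0598, 0.15], [0.5227, 0.0998, 0.186], [0.5117, 0.1341, 0.15]]
0.25 [[0.553, 0.342, 0.25], [0.547, 0.596, 0.25]] [[223.0, 132.0], [110.0, 132.0]]
0.3 [[0.545, 0.339, 0.3], [0.539, 0.576, 0.3]] [[222.0, 111.0], [113.0, 111.0]]
0.35 [[0.538, 0.336, 0.35], [0.532, 0.555, 0.35]] [[222.0, 88.0], [116.0, 89.0]]
0.4 [[0.53, 0.334, 0.4], [0.525, 0.535, 0.4]] [[221.0, 64.0], [120.0, 65.0]]
0.45 [[0.522, 0.331, 0.45], [0.518, 0.514, 0.45]] [[220.0, 37.0], [125.0, 39.0]]
```

```bash
python3 - <<'E'
from h import *
c=viewer.capture("top"); save(c,"t2.png",(300,100,212,284),2.6)
c=viewer.capture("side"); save(c,"s2.png",(300,60,212,284),2.6)
E
```

```text
(no output)
```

View pics/t2.png

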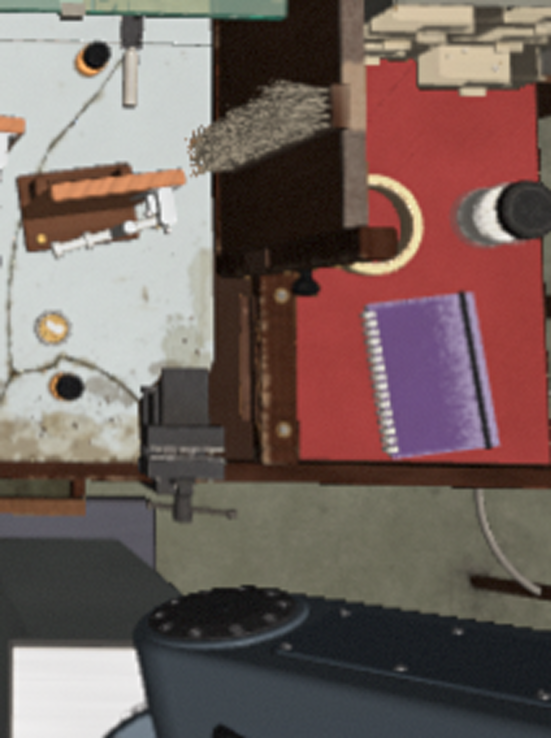

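View pics/wrist0.png

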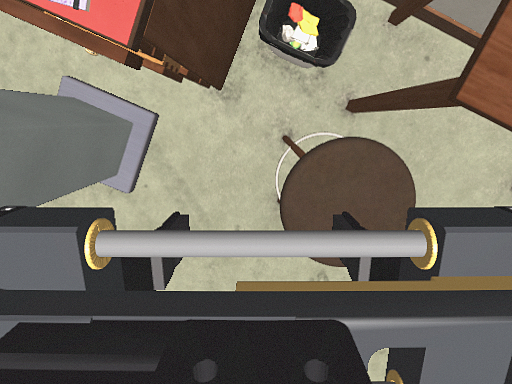

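Request:
{"op": "play_rows", "data": {"rows": [[-5,0,0,0,-0.5],[-10,0,0,0,-1],[-15,0,0,0,-1],[-15,-4,-5,0,-1],[-15,-8,-10,0,-1],[-15,-12,-14,0,-1],[-15,-16,-19,0,-1],[-15,-21.5,-25.7,0,-1],[-15,-26,-28,0,-1],[-15,-31,-30,0,-1],[-15,-35,-32,0,-1],[-15,-39.5,-34,0,-1],[-15,-44,-36,0,-1],[-15,-48.5,-38,0,-1],[-15,-53,-40,0,-1],[-15,-53,-40,0,-1],[-15,-53,-40,0,-1]]}}

```text
time_s: 4.15
eef_pos: [0.4037, 0.0757, 0.5551]
ee_rot: [[0.001, 0.402, -0.916], [0.001, -0.916, -0.402], [-1.0, -0.001, -0.001]]
force: [0.6, 0.1, -0.3]
width: 0.0005
```

```bash
python3 - <<'E'
from h import *
s=ctrl.sense(); print(s["joint_pos"].round(3),s["eef_pos"].round(3),s["ee_rot"].round(3).tolist(),s["force"].round(2),s["width"])
for n in ["side","top","wrist"]:
    c=viewer.capture(n); save(c,n+"3.png",None,1.5)
E
```

```text
[-8.900e-02  5.200e-02  1.700e+00  1.000e-03  1.388e+00  1.068e+00] [0.404 0.076 0.555] [[0.001, 0.402, -0.916], [0.001, -0.916, -0.402], [-1.0, -0.001, -0.001]] [ 0.56  0.15 -0.31] 0.0005400303531228469
```

View pics/side3.png

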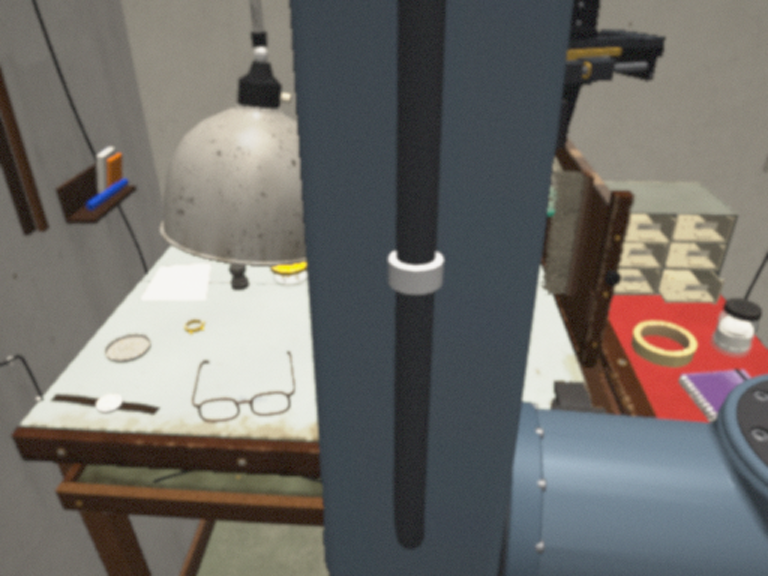

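View pics/wrist3.png

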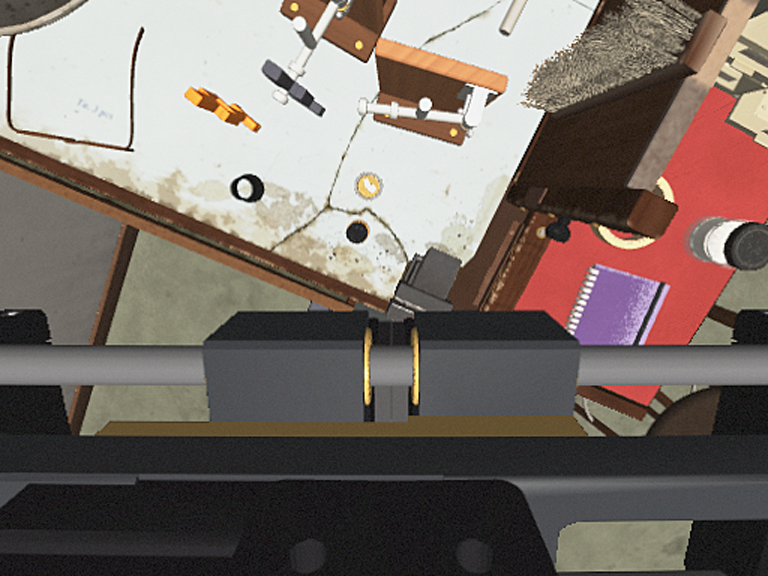

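View pics/top3.png

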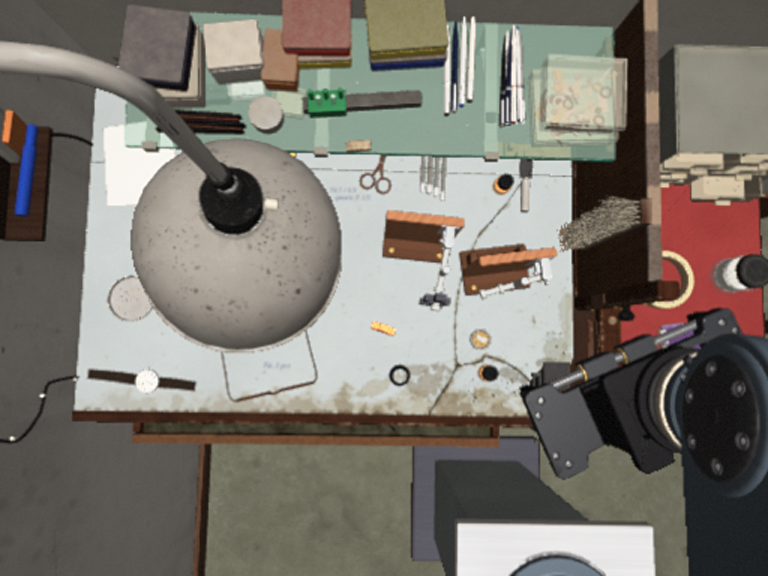

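```bash
cat >> h.py <<'E'
def tri(cs,uvs):
    A=np.zeros((3,3));b=np.zeros(3);L=[]
    for c,uv in zip(cs,uvs):
        o,d=ray(c,[uv]); d=d[0]/np.linalg.norm(d[0]); Pm=np.eye(3)-np.outer(d,d); A+=Pm;b+=Pm@o;L.append((o,Pm))
    X=np.linalg.solve(A,b); return X,[np.linalg.norm(P@(X-o)) for o,P in L]
E
python3 - <<'E'
from h import *
T=viewer.capture("top");W=viewer.capture("wrist")
save(W,"w4.png",(310,0,202,190),3.9)
save(T,"t4.png",(360,110,100,110),5.4)
for n,a,b in [("posttop",(445.4,193.5),(437,137)),("meshtip",(374,158),(349,70)),
 ("thumb_s",(300+450/9,155+290/9),(425/1.5,105/1.5)),("thumb_l",(248+372/7.5,132+358/7.5),(303/1.5,28/1.5))]:
    X,e=tri([T,W],[a,b]); print(n,X.round(4),np.round(e,4))
E
```

```text
posttop [ 0.5006 -0.0137  0.3465] [0.0014 0.0014]
meshtip [ 0.618  -0.0204 -0.0284] [0.0061 0.0061]
thumb_s [0.5239 0.0971 0.1896] [0.0012 0.0012]
thumb_l [0.5375 0.2028 0.1838] [0.0012 0.0012]
```

View pics/w4.png

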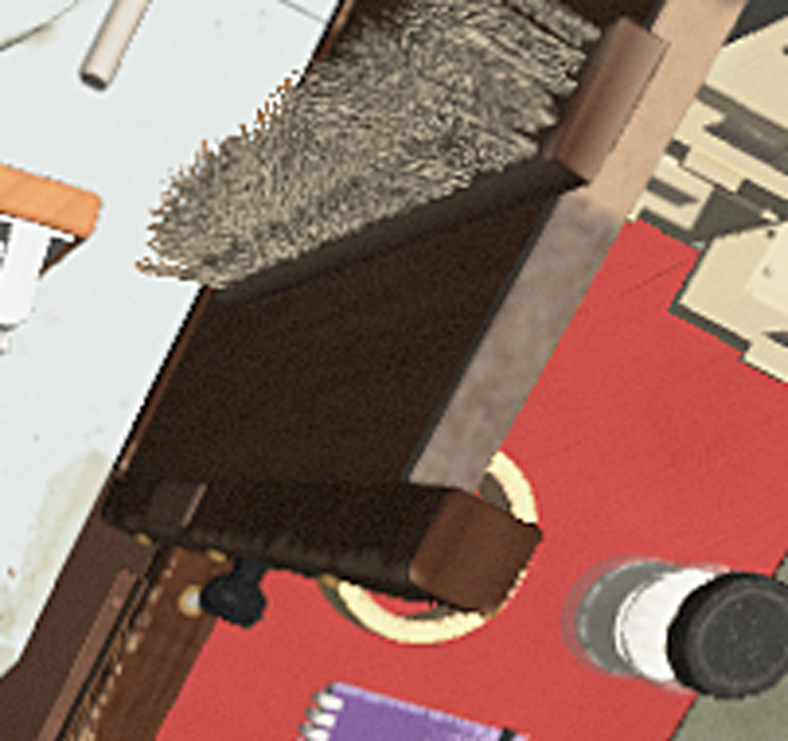

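View pics/t4.png

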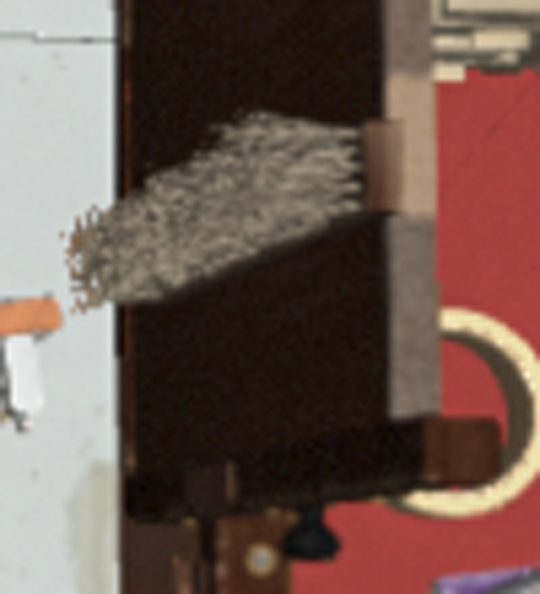

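```bash
python3 - <<'E'
from h import *
T=viewer.capture("top");W=viewer.capture("wrist")
t=lambda x,y:(360+x/5.4,110+y/5.4); w=lambda x,y:(310+x/3.9,y/3.9)
for n,a,b in [("postFL",t(423,488),w(410,578)),("postBL",t(420,418),w(447,488)),("bar",t(372,120+90),w(560,170)),("partTopFL",t(388,415),w(408,478)),("posttopFR",t(500,480),w(490,612))]:
    X,e=tri([T,W],[a,b]); print(n,X.round(4),np.round(e,4))
E
```

```text
postFL [0.4876 0.0021 0.3575] [0.0002 0.0002]
postBL [ 0.5146 -0.0273  0.2982] [0.0003 0.0003]
bar [ 0.5871 -0.0251  0.2763] [0.0017 0.0017]
partTopFL [ 0.5181 -0.0301  0.2731] [0.0012 0.0012]
posttopFR [ 0.4971 -0.0605  0.2823] [0.0009 0.0009]
```

Request:
{"op": "play_rows", "data": {"rows": [[0,0,-4,0.05,-0.1],[0,0,-8,0.1,-0.1],[0,0.1,-12,0.1,-0.1],[0,0.2,-14.6,0.1,-0.1],[5,0.2,-14.6,0.1,-0.1],[10,0.2,-14.6,0.1,-0.1],[15,0.2,-14.6,0.1,-0.1],[15,0.2,-14.6,0.1,-0.1],[15,0.2,-14.6,0.1,-0.1],[15,0.2,-14.6,0.1,-0.1],[15,0.2,-14.6,0.1,-0.1]]}}

```text
time_s: 5.6
eef_pos: [0.5404, 0.1289, 0.4079]
ee_rot: [[0.006, 0.305, -0.952], [0.0, -0.952, -0.305], [-1.0, 0.002, -0.006]]
force: [-0.5, 0.1, 0.2]
width: 0.0391
```

```bash
python3 - <<'E'
from h import *
s=ctrl.sense(); print(s["joint_pos"].round(3),s["eef_pos"].round(4),s["ee_rot"].round(3).tolist(),s["force"].round(2),s["width"])
for n in ["top","wrist","side"]:
    c=viewer.capture(n); save(c,n+"5.png",None,1.5)
E
```

```text
[0.033 0.429 1.607 0.    1.099 1.293] [0.5404 0.1289 0.4079] [[0.006, 0.305, -0.952], [0.0, -0.952, -0.305], [-1.0, 0.002, -0.006]] [-0.54  0.14  0.15] 0.03909681507854163
```

View pics/wrist5.png

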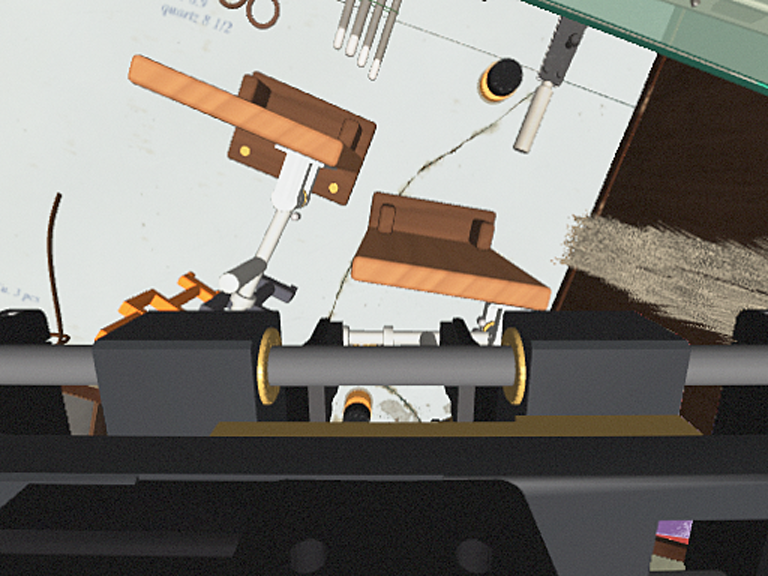

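View pics/top5.png

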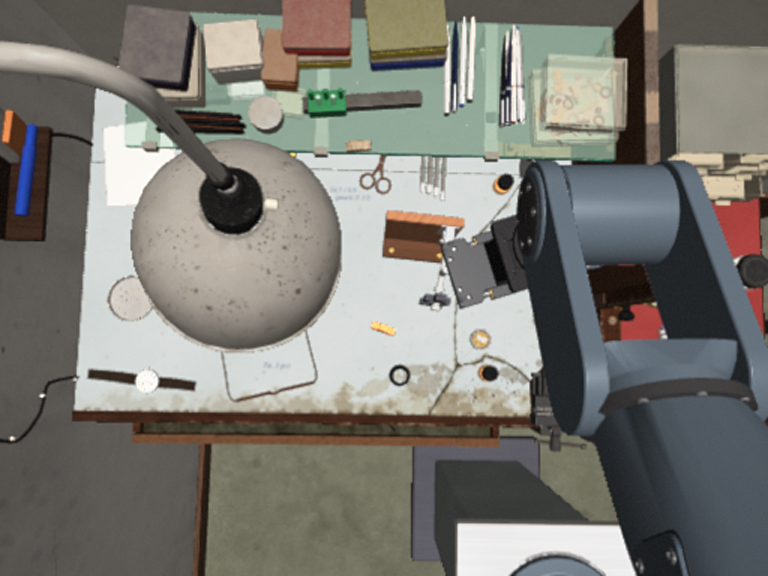

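View pics/side5.png

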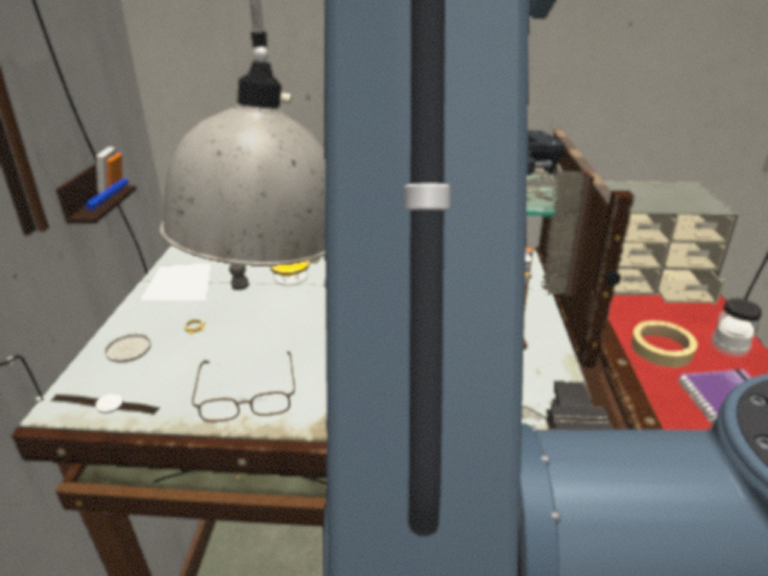

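```bash
python3 - <<'E'
from h import *
c=viewer.capture("wrist"); save(c,"w6l.png",(80,30,180,180),4); save(c,"w6s.png",(225,150,150,80),5)
np.savez("w6.npz",**{k:np.array(v) for k,v in c.items()})
E
```

```text
(no output)
```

View pics/w6l.png

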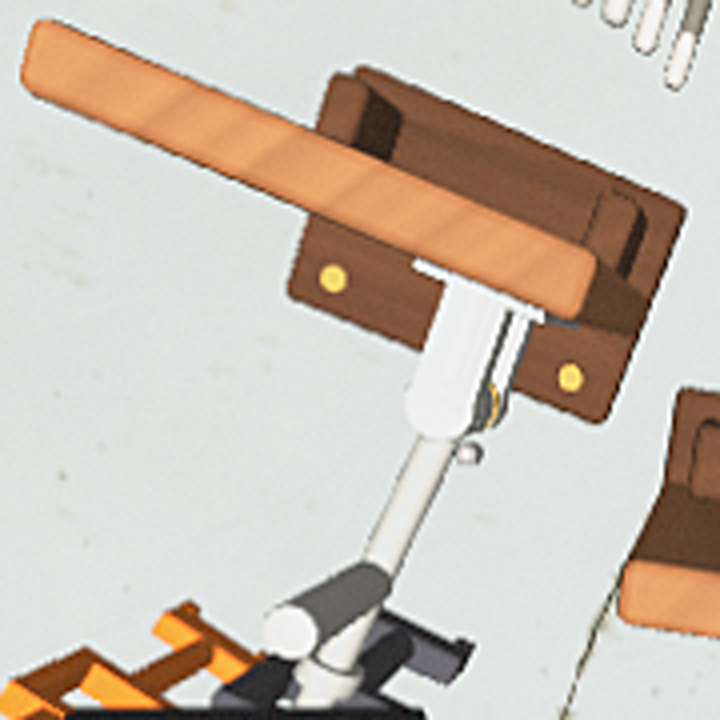

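View pics/w6s.png

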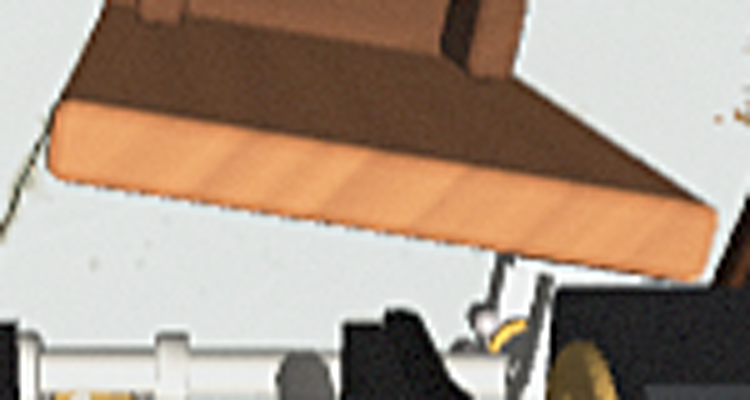

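```bash
cat > fit2.py <<'E'
import re
src=open('fit.py').read().split("for n,(t")[0]; exec(src)
Z=np.load("w6.npz"); W={k:Z[k] for k in Z.files}
wob={'loaded':(dict(BL=(33,18),FL=(20,93),BR=(600,256),FR=(581,322),th=(292,630)),4,(80,30)),'spare':(dict(BL=(58,98),FL=(47,180),BR=(720,207),FR=(706,284)),5,(225,150))}
for n,(t,ts,to,s,ss,so) in obs.items():
  for mode in ('wrist','all'):
    def res(p):
        r=[]
        L=[(W,)+wob[n]]
        if mode=='all': L+=[(T,t,ts,to),(S,s,ss,so)]
        elif n=='spare': L+=[(T,{k:t[k] for k in('th','tip')},ts,to)]
        for c,d,sc,of in L:
            P=[];U=[]
            for k,q in d.items():
                P.append(F[k] if k in F else hookpt(p[3],.042,.198) if k=='th' else hookpt(p[3],.095,.152)); U.append(np.array(q)/sc+of-0.5)
            r.append((proj(c,stand(p[0],p[1],p[2],P))-U).ravel())
        return np.concatenate(r)
    f=least_squares(res,[.55,.2,0,1.47 if n=='loaded' else .2],loss='soft_l1')
    p=f.x; print(n,mode,np.round(p,4)); print(np.round(res(p),1))
    a=1.47 if n=='loaded' else p[3]
    print('pivot',stand(*p[:3],[hookpt(a,0,.15),hookpt(a,.042,.186),hookpt(a,.078,.15)]).round(4).tolist())
E
python3 fit2.py
```

```text
loaded wrist [ 0.5995  0.2317 -0.0709  1.4292]
[-0.1 -0.6 -1.6  0.3  2.  -0.7  0.2  0.9 -0.1  0.3]
pivot [[0.578, 0.1971, 0.15], [0.5366, 0.2043, 0.186], [0.5011, 0.2105, 0.15]]
loaded all [ 0.5993  0.2317 -0.0715  1.4309]
[-0.1 -0.3 -1.6  0.5  1.9 -0.4  0.1  1.1 -0.2  0.6 -0.1 -1.   1.1 -1.2
 -0.2 -0.   0.9  0.4 -0.  -0.6 -1.4 -0.9  0.5 -0.7 -1.2 -1.  -0.  -1. ]
pivot [[0.5778, 0.1972, 0.15], [0.5364, 0.2044, 0.186], [0.5009, 0.2106, 0.15]]
spare wrist [0.55   0.099  0.1481 0.1759]
[-0.6 -0.4 -0.9  0.3  2.1 -0.3  0.6  0.7  0.1 -0.2 -1.   0.3]
pivot [[0.5366, 0.0606, 0.15], [0.5232, 0.1005, 0.186], [0.5117, 0.1346, 0.15]]
spare all [0.5498 0.099  0.1498 0.175 ]
[-0.6  0.  -0.9  0.7  2.1 -0.1  0.6  0.8 -0.5 -1.1  0.3 -1.6 -1.2 -0.4
  1.1  0.2  0.2 -0.1 -0.9  0.4 -0.5 -0.7  0.5 -1.  -0.5 -0.3]
pivot [[0.5364, 0.0605, 0.15], [0.523, 0.1003, 0.186], [0.5115, 0.1345, 0.15]]
```

Request:
{"op": "play_rows", "data": {"rows": [[1,-0.5,0.1,0,-0.1],[3,-0.5,0.1,0,-0.1],[4.5,-0.5,0.1,0,-0.1],[5,-0.5,0.1,0,-0.1],[5,-0.5,0.1,0,-0.1],[5,-0.5,0.1,0,-0.1],[5,-0.5,0.1,0,-0.1]]}}

```text
time_s: 6.6
eef_pos: [0.5371, 0.1337, 0.3554]
ee_rot: [[0.002, 0.306, -0.952], [0.0, -0.952, -0.306], [-1.0, 0.0, -0.002]]
force: [0.1, -0.0, -0.3]
width: 0.0393
```

```bash
python3 - <<'E'
from h import *
s=ctrl.sense(); print(s["joint_pos"].round(3),s["eef_pos"].round(4),s["ee_rot"].round(3).tolist(),s["force"].round(2),s["width"])
for n in ["top","wrist"]:
    c=viewer.capture(n); save(c,n+"7.png",None,1.5)
    if n=="top": save(c,"top7z.png",(270,120,130,110),5.5)
E
```

```text
[0.042 0.496 1.664 0.    0.98  1.302] [0.5371 0.1337 0.3554] [[0.002, 0.306, -0.952], [0.0, -0.952, -0.306], [-1.0, 0.0, -0.002]] [ 0.07 -0.01 -0.34] 0.03925686459387397
```

View pics/wrist7.png

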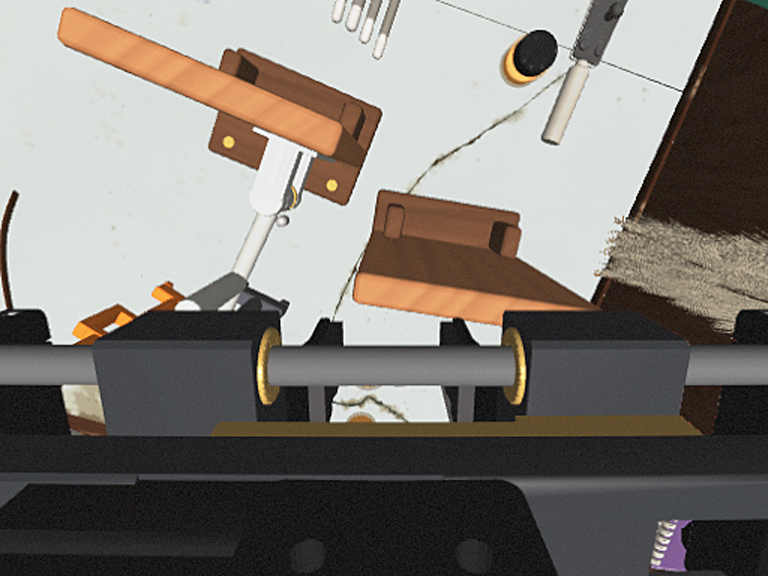

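View pics/top7z.png

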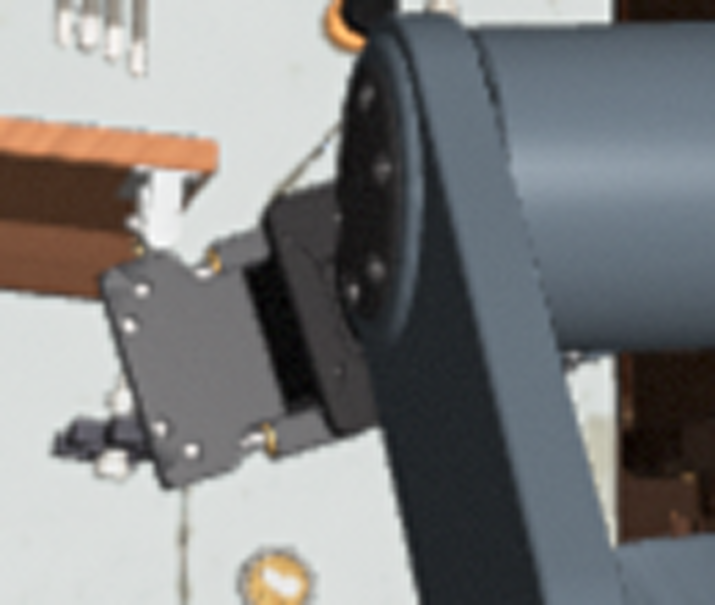

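Request:
{"op": "play_rows", "data": {"rows": [[0,0,0.3,0,-0.1],[0,0,0.6,0,-0.1],[0,0,0.8,0,-0.1],[0,0,0.9,0,-0.1]]}}

```text
time_s: 7.1
eef_pos: [0.5288, 0.1311, 0.3551]
ee_rot: [[0.003, 0.306, -0.952], [0.001, -0.952, -0.306], [-1.0, -0.0, -0.003]]
force: [3.1, 2.1, -1.6]
width: 0.0394
```

Request:
{"op": "play_rows", "data": {"rows": [[0,0,0.1,0,-0.1],[0,0,0.2,0,-0.1]]}}

```text
time_s: 7.3
eef_pos: [0.5268, 0.1305, 0.355]
ee_rot: [[0.002, 0.306, -0.952], [0.001, -0.952, -0.306], [-1.0, -0.0, -0.002]]
force: [2.9, 3.6, 0.6]
width: 0.0392
```

Request:
{"op": "play_rows", "data": {"rows": [[0,0,0.1,0,-0.1],[0,0,0.2,0,-0.1]]}}

```text
time_s: 7.5
eef_pos: [0.5245, 0.1298, 0.355]
ee_rot: [[0.001, 0.306, -0.952], [0.001, -0.952, -0.306], [-1.0, -0.0, -0.001]]
force: [3.2, 3.4, 0.2]
width: 0.0392
```

```bash
cat >> h.py <<'E'
def arcrows(pivot,deltas,g,extra=0.0):
    s=ctrl.sense(); p=s["eef_pos"]; R=s["ee_rot"]; out=[]
    for d in deltas:
        v=p[:2]-np.array(pivot); c,sn=np.cos(d),np.sin(d)
        w=np.array([c*v[0]-sn*v[1]-v[0], sn*v[0]+c*v[1]-v[1],0])
        t=R.T@w*100
        out.append([0,round(float(t[1]),2),round(float(t[2]),2),round(float(-d),3),g])
    return out
E
python3 -c "
from h import *
print(arcrows((.5365,.0606),[.06*i for i in range(1,9)],-0.1))"
```

```text
[[0, -0.05, 0.42, -0.06, -0.1], [0, -0.07, 0.84, -0.12, -0.1], [0, -0.06, 1.26, -0.18, -0.1], [0, -0.03, 1.68, -0.24, -0.1], [0, 0.02, 2.1, -0.3, -0.1], [0, 0.1, 2.51, -0.36, -0.1], [0, 0.21, 2.92, -0.42, -0.1], [0, 0.33, 3.32, -0.48, -0.1]]
```

Request:
{"op": "play_rows", "data": {"rows": [[0,-0.05,0.42,-0.06,-0.1],[0,-0.07,0.84,-0.12,-0.1],[0,-0.06,1.26,-0.18,-0.1],[0,-0.03,1.68,-0.24,-0.1],[0,0.02,2.1,-0.3,-0.1]]}}

```text
time_s: 8.0
eef_pos: [0.5042, 0.1231, 0.3549]
ee_rot: [[-0.0, 0.576, -0.818], [0.0, -0.818, -0.576], [-1.0, -0.0, -0.0]]
force: [1.5, 3.6, 0.9]
width: 0.0389
```

```bash
python3 -c "
from h import *
print(ctrl.sense()['force'])
print(arcrows((.5365,.0606),[.06*i for i in range(1,9)],-0.1))
c=viewer.capture('top'); save(c,'top8z.png',(270,120,130,110),5.5)"
```

```text
[1.48008911 3.60154995 0.86356029]
[[0, -0.05, 0.42, -0.06, -0.1], [0, -0.06, 0.84, -0.12, -0.1], [0, -0.06, 1.26, -0.18, -0.1], [0, -0.03, 1.68, -0.24, -0.1], [0, 0.03, 2.1, -0.3, -0.1], [0, 0.11, 2.52, -0.36, -0.1], [0, 0.21, 2.92, -0.42, -0.1], [0, 0.34, 3.33, -0.48, -0.1]]
```

View pics/top8z.png

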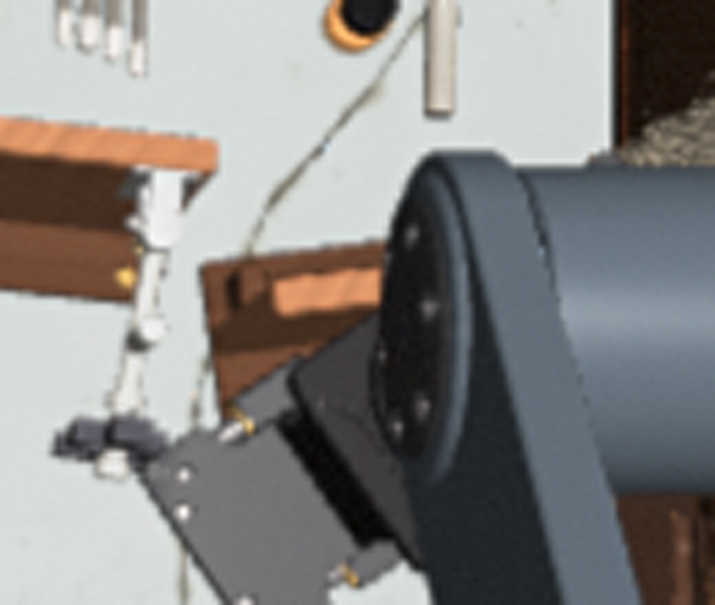

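Request:
{"op": "play_rows", "data": {"rows": [[0,-0.05,0.42,-0.06,-0.1],[0,-0.06,0.84,-0.12,-0.1],[0,-0.06,1.26,-0.18,-0.1],[0,-0.03,1.68,-0.24,-0.1],[0,0.03,2.1,-0.3,-0.1],[0,0.11,2.52,-0.36,-0.1]]}}

```text
time_s: 8.65
eef_pos: [0.4842, 0.1077, 0.3549]
ee_rot: [[-0.001, 0.826, -0.563], [0.0, -0.563, -0.826], [-1.0, -0.001, 0.0]]
force: [2.4, 2.9, 1.4]
width: 0.0392
```

```bash
python3 -c "
from h import *
print(ctrl.sense()['force'],ctrl.sense()['joint_pos'])
print(arcrows((.5365,.0606),[.06*i for i in range(1,9)],-0.1))
c=viewer.capture('top'); save(c,'top9z.png',(270,120,130,110),5.5)"
```

```text
[2.3855274  2.90129098 1.39226492] [-6.92016161e-03  4.29162854e-01  1.80352493e+00  2.73595061e-04
  9.09577105e-01  5.91434161e-01]
[[0, -0.04, 0.42, -0.06, -0.1], [0, -0.06, 0.84, -0.12, -0.1], [0, -0.06, 1.26, -0.18, -0.1], [0, -0.02, 1.68, -0.24, -0.1], [0, 0.03, 2.1, -0.3, -0.1], [0, 0.11, 2.52, -0.36, -0.1], [0, 0.22, 2.93, -0.42, -0.1], [0, 0.35, 3.33, -0.48, -0.1]]
```

View pics/top9z.png

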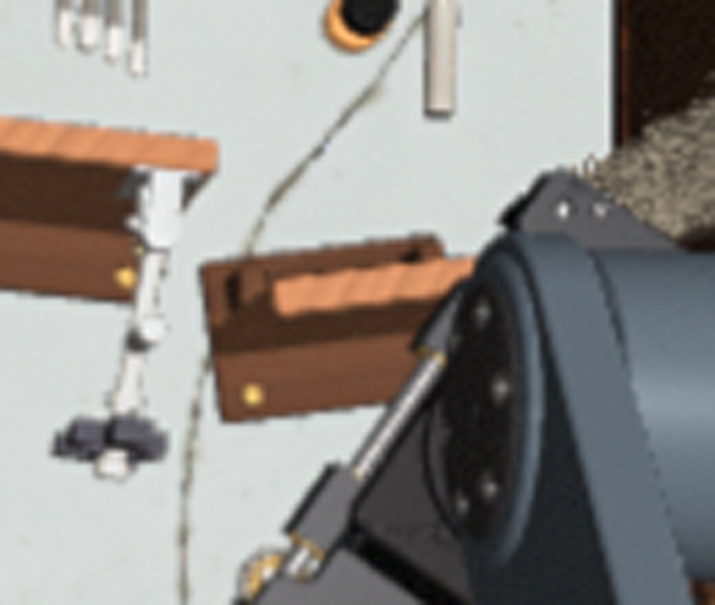

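Request:
{"op": "play_rows", "data": {"rows": [[0,-0.04,0.42,-0.06,-0.1],[0,-0.06,0.84,-0.12,-0.1],[0,-0.06,1.26,-0.18,-0.1],[0,-0.02,1.68,-0.24,-0.1],[0,0.03,2.1,-0.3,-0.1],[0,0.11,2.52,-0.36,-0.1],[0,0.22,2.93,-0.42,-0.1]]}}

```text
time_s: 9.4
eef_pos: [0.4695, 0.0823, 0.3548]
ee_rot: [[-0.001, 0.984, -0.178], [0.0, -0.178, -0.984], [-1.0, -0.001, -0.0]]
force: [1.6, 4.0, 2.2]
width: 0.0394
```

```bash
python3 -c "
from h import *
print(ctrl.sense()['force'],ctrl.sense()['joint_pos'])
print(arcrows((.5365,.0606),[.02*i for i in range(1,9)],-0.1))
c=viewer.capture('top'); save(c,'top10z.png',(270,120,130,110),5.5)
c=viewer.capture('wrist'); save(c,'w10.png',None,1.5)"
```

```text
[1.55869662 3.95052505 2.22124938] [-6.15830182e-02  4.06568491e-01  1.84925341e+00  4.10169889e-04
  8.86683198e-01  1.17578832e-01]
[[0, -0.02, 0.14, -0.02, -0.1], [0, -0.03, 0.28, -0.04, -0.1], [0, -0.04, 0.42, -0.06, -0.1], [0, -0.05, 0.56, -0.08, -0.1], [0, -0.06, 0.7, -0.1, -0.1], [0, -0.06, 0.84, -0.12, -0.1], [0, -0.06, 0.98, -0.14, -0.1], [0, -0.06, 1.12, -0.16, -0.1]]
```

View pics/top10z.png

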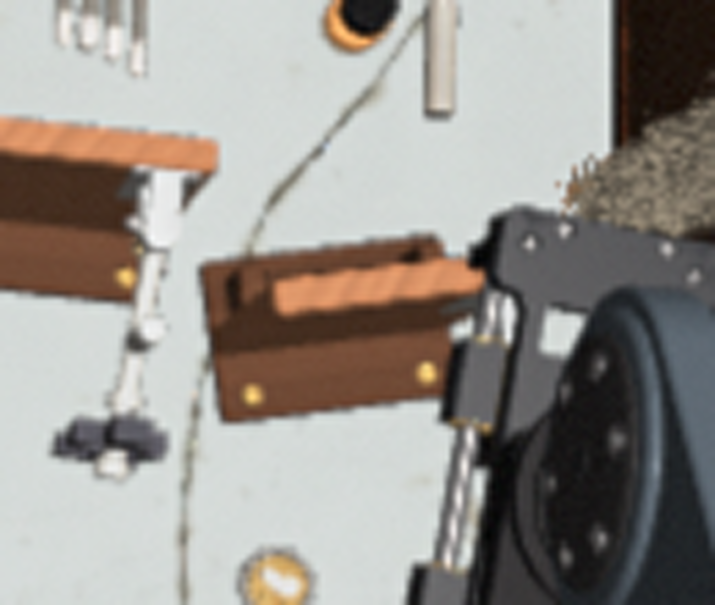

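View pics/w10.png

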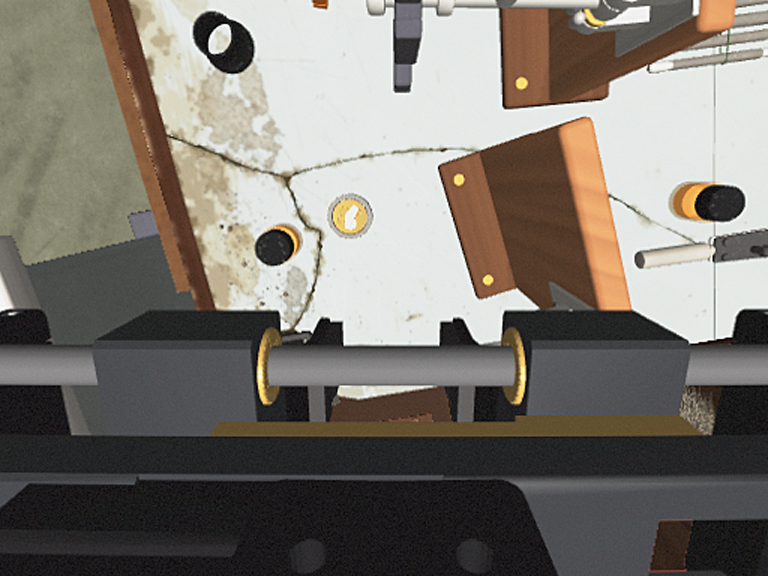

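Request:
{"op": "play_rows", "data": {"rows": [[0,-0.03,0.28,-0.04,-0.1],[0,-0.05,0.56,-0.08,-0.1],[0,-0.06,0.84,-0.12,-0.1],[0,-0.06,1.12,-0.16,-0.1]]}}

```text
time_s: 9.9
eef_pos: [0.467, 0.0716, 0.3548]
ee_rot: [[-0.001, 1.0, -0.021], [0.0, -0.021, -1.0], [-1.0, -0.001, -0.0]]
force: [0.1, 3.1, 2.5]
width: 0.0393
```

```bash
python3 -c "
from h import *
print(ctrl.sense()['force'],ctrl.sense()['joint_pos'])
print(arcrows((.5365,.0606),[.02*i for i in range(1,9)],-0.1))"
```

```text
[0.09725928 3.09592884 2.47993598] [-8.52324153e-02  4.01684444e-01  1.85921494e+00  4.93169013e-04
  8.81772190e-01 -6.44946341e-02]
[[0, -0.02, 0.14, -0.02, -0.1], [0, -0.03, 0.28, -0.04, -0.1], [0, -0.04, 0.42, -0.06, -0.1], [0, -0.05, 0.56, -0.08, -0.1], [0, -0.06, 0.7, -0.1, -0.1], [0, -0.06, 0.84, -0.12, -0.1], [0, -0.06, 0.98, -0.14, -0.1], [0, -0.06, 1.12, -0.16, -0.1]]
```

Request:
{"op": "play_rows", "data": {"rows": [[0,-0.01,0.07,-0.01,-0.1],[0,-0.02,0.14,-0.02,-0.1]]}}

```text
time_s: 10.1
eef_pos: [0.4668, 0.0701, 0.3548]
ee_rot: [[-0.001, 1.0, -0.001], [0.0, -0.001, -1.0], [-1.0, -0.001, -0.0]]
force: [1.2, 3.6, 2.8]
width: 0.0395
```

Request:
{"op": "play_rows", "data": {"rows": [[0,-0.01,0.07,-0.01,-0.1],[0,-0.02,0.14,-0.02,-0.1]]}}

```text
time_s: 10.3
eef_pos: [0.4666, 0.0687, 0.3548]
ee_rot: [[-0.001, 1.0, 0.02], [0.0, 0.02, -1.0], [-1.0, -0.001, -0.0]]
force: [0.4, 3.8, 2.9]
width: 0.0392
```

Request:
{"op": "play_rows", "data": {"rows": [[0,-0.01,0.07,-0.01,-0.1],[0,-0.02,0.14,-0.02,-0.1]]}}

```text
time_s: 10.5
eef_pos: [0.4664, 0.0673, 0.3548]
ee_rot: [[-0.001, 0.999, 0.041], [0.0, 0.041, -0.999], [-1.0, -0.001, -0.0]]
force: [-0.6, 5.0, 3.1]
width: 0.0392
```

Request:
{"op": "play_rows", "data": {"rows": [[0,-0.01,0.05,-0.007,-0.1]]}}

```text
time_s: 10.6
eef_pos: [0.4663, 0.0668, 0.3547]
ee_rot: [[-0.001, 0.999, 0.047], [0.0, 0.047, -0.999], [-1.0, -0.001, -0.001]]
force: [-0.3, 5.6, 3.9]
width: 0.0394
```

Request:
{"op": "play_rows", "data": {"rows": [[0,0,0.05,-0.007,-0.1]]}}

```text
time_s: 10.7
eef_pos: [0.4663, 0.0663, 0.3547]
ee_rot: [[-0.001, 0.999, 0.054], [0.001, 0.054, -0.999], [-1.0, -0.001, -0.001]]
force: [-0.2, 5.4, 3.3]
width: 0.0391
```

Request:
{"op": "play_rows", "data": {"rows": [[0,-0.01,0.05,-0.007,-0.1]]}}

```text
time_s: 10.8
eef_pos: [0.4663, 0.0658, 0.3547]
ee_rot: [[-0.001, 0.998, 0.061], [0.001, 0.061, -0.998], [-1.0, -0.001, -0.001]]
force: [-1.9, 6.2, 3.9]
width: 0.0392
```

Request:
{"op": "play_rows", "data": {"rows": [[0,0,0,0,-0.1]]}}

```text
time_s: 10.9
eef_pos: [0.4663, 0.0658, 0.3548]
ee_rot: [[-0.001, 0.998, 0.061], [0.001, 0.061, -0.998], [-1.0, -0.001, -0.001]]
force: [0.4, 5.7, 3.9]
width: 0.0391
```

Request:
{"op": "play_rows", "data": {"rows": [[0,0,0.03,-0.004,-0.1]]}}

```text
time_s: 11.0
eef_pos: [0.4662, 0.0655, 0.3547]
ee_rot: [[-0.001, 0.998, 0.065], [0.001, 0.065, -0.998], [-1.0, -0.001, -0.001]]
force: [0.5, 5.7, 4.5]
width: 0.0391
```

Request:
{"op": "play_rows", "data": {"rows": [[0,0,0.03,-0.004,-0.1]]}}

```text
time_s: 11.1
eef_pos: [0.4662, 0.0653, 0.3548]
ee_rot: [[-0.001, 0.998, 0.069], [0.001, 0.069, -0.998], [-1.0, -0.001, -0.001]]
force: [-0.8, 6.3, 4.0]
width: 0.0396
```

```bash
python3 -c "
from h import *
print(ctrl.sense()['force'],ctrl.sense()['joint_pos'])
c=viewer.capture('top'); save(c,'top11z.png',(320,150,110,100),7)"
```

```text
[-0.79969727  6.2847848   3.9725407 ] [-9.91295231e-02  3.99775712e-01  1.86316600e+00  9.81049127e-04
  8.79518944e-01 -1.68947125e-01]
```

View pics/top11z.png

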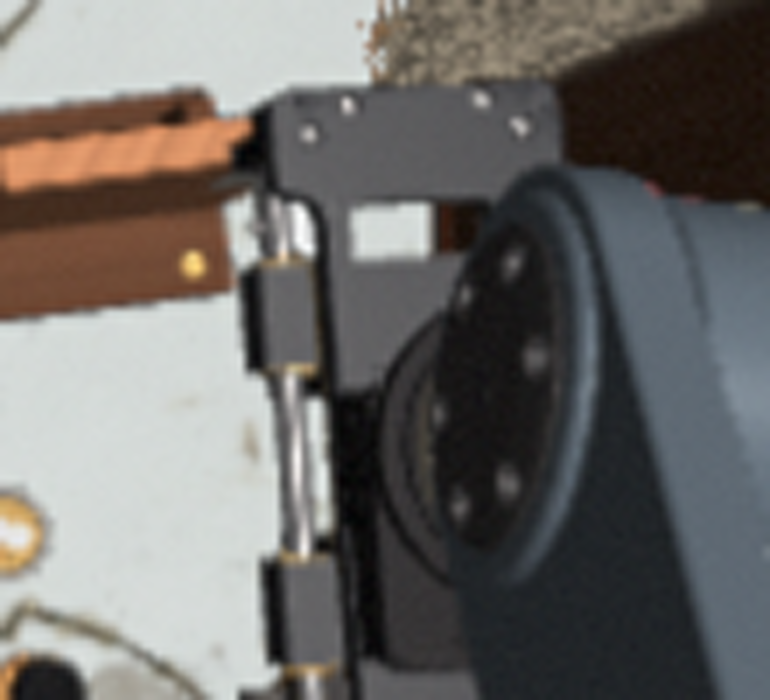

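Request:
{"op": "play_rows", "data": {"rows": [[0,0,0.03,-0.004,-0.1]]}}

```text
time_s: 11.25
eef_pos: [0.4662, 0.065, 0.3547]
ee_rot: [[-0.001, 0.997, 0.073], [0.001, 0.073, -0.997], [-1.0, -0.001, -0.001]]
force: [-0.8, 6.2, 4.1]
width: 0.0391
```

Request:
{"op": "play_rows", "data": {"rows": [[0,0,0.03,-0.004,-0.1]]}}

```text
time_s: 11.35
eef_pos: [0.4662, 0.0647, 0.3548]
ee_rot: [[-0.001, 0.997, 0.077], [0.001, 0.077, -0.997], [-1.0, -0.001, -0.001]]
force: [-0.9, 6.3, 3.4]
width: 0.039
```

Request:
{"op": "play_rows", "data": {"rows": [[0,0,0.03,-0.004,-0.1]]}}

```text
time_s: 11.45
eef_pos: [0.4662, 0.0644, 0.3547]
ee_rot: [[-0.001, 0.997, 0.081], [0.001, 0.081, -0.997], [-1.0, -0.001, -0.001]]
force: [-0.1, 6.0, 4.6]
width: 0.0392
```

```bash
python3 -c "
from h import *
s=ctrl.sense(); print(s['force'],s['moment'],s['eef_pos'])
c=viewer.capture('wrist'); save(c,'w12.png',(190,190,130,110),6)
s=ctrl.sense(); print(s['force'],s['moment'],s['eef_pos'])
"
```

```text
[-0.08374164  5.96155831  4.57197296] [ 1.03333882 -0.06888026  0.19617631] [0.46621983 0.06444004 0.35474061]
[-0.93564717  6.72134611  5.07979565] [ 0.96394818 -0.08952345  0.14952734] [0.46622634 0.06443896 0.35475514]
```

View pics/w12.png

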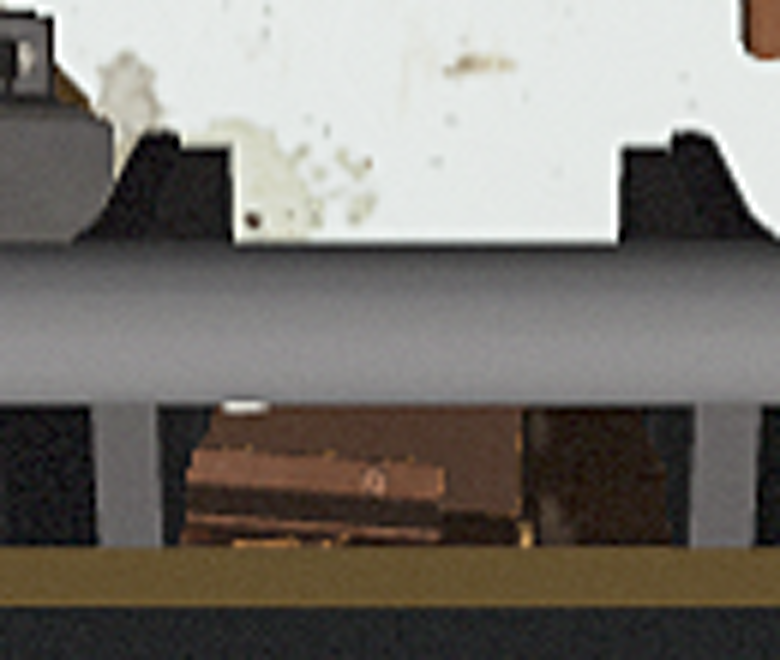

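Request:
{"op": "play_rows", "data": {"rows": [[-0.05,0,0,0,-0.1]]}}

```text
time_s: 11.6
eef_pos: [0.4662, 0.0644, 0.355]
ee_rot: [[-0.001, 0.997, 0.081], [0.001, 0.081, -0.997], [-1.0, -0.001, -0.001]]
force: [1.6, 5.6, -1.3]
width: 0.0394
```

Request:
{"op": "play_rows", "data": {"rows": [[-0.05,0,0,0,-0.1]]}}

```text
time_s: 11.7
eef_pos: [0.4662, 0.0644, 0.3551]
ee_rot: [[-0.001, 0.997, 0.081], [0.001, 0.081, -0.997], [-1.0, -0.001, -0.001]]
force: [1.6, 5.7, -3.1]
width: 0.0393
```

Request:
{"op": "play_rows", "data": {"rows": [[-0.05,0,0,0,-0.1]]}}

```text
time_s: 11.8
eef_pos: [0.4662, 0.0644, 0.3553]
ee_rot: [[-0.002, 0.997, 0.081], [0.001, 0.081, -0.997], [-1.0, -0.002, -0.001]]
force: [0.5, 5.9, -3.5]
width: 0.0389
```

Request:
{"op": "play_rows", "data": {"rows": [[0.03,0,0,0,-0.1]]}}

```text
time_s: 11.9
eef_pos: [0.4662, 0.0644, 0.3552]
ee_rot: [[-0.002, 0.997, 0.081], [0.001, 0.081, -0.997], [-1.0, -0.002, -0.001]]
force: [-0.7, 6.3, 0.7]
width: 0.0391
```

Request:
{"op": "play_rows", "data": {"rows": [[0,0,0.03,-0.004,-0.1]]}}

```text
time_s: 12.0
eef_pos: [0.4661, 0.0642, 0.3553]
ee_rot: [[-0.002, 0.996, 0.085], [0.001, 0.085, -0.996], [-1.0, -0.002, -0.002]]
force: [0.9, 6.3, -1.1]
width: 0.0388
```

Request:
{"op": "play_rows", "data": {"rows": [[0,0,0.03,-0.004,-0.1]]}}

```text
time_s: 12.1
eef_pos: [0.4661, 0.0639, 0.3553]
ee_rot: [[-0.002, 0.996, 0.089], [0.001, 0.089, -0.996], [-1.0, -0.002, -0.002]]
force: [0.8, 6.3, -0.9]
width: 0.0398
```

Request:
{"op": "play_rows", "data": {"rows": [[0,0,0.03,-0.004,-0.1]]}}

```text
time_s: 12.2
eef_pos: [0.4661, 0.0637, 0.3553]
ee_rot: [[-0.002, 0.996, 0.093], [0.002, 0.093, -0.996], [-1.0, -0.002, -0.002]]
force: [0.3, 6.7, -0.8]
width: 0.0392
```

Request:
{"op": "play_rows", "data": {"rows": [[0,0,0.05,-0.006,-0.1]]}}

```text
time_s: 12.3
eef_pos: [0.4661, 0.0632, 0.3552]
ee_rot: [[-0.003, 0.995, 0.099], [0.002, 0.099, -0.995], [-1.0, -0.002, -0.002]]
force: [0.5, 7.7, -0.1]
width: 0.0394
```

Request:
{"op": "play_rows", "data": {"rows": [[0,0,0.05,-0.006,-0.1]]}}

```text
time_s: 12.4
eef_pos: [0.4661, 0.0628, 0.3552]
ee_rot: [[-0.003, 0.994, 0.105], [0.002, 0.105, -0.994], [-1.0, -0.002, -0.002]]
force: [-0.1, 6.8, 0.4]
width: 0.0388
```

Request:
{"op": "play_rows", "data": {"rows": [[0,0,0.05,-0.006,-0.1]]}}

```text
time_s: 12.5
eef_pos: [0.4661, 0.0623, 0.3553]
ee_rot: [[-0.003, 0.994, 0.111], [0.002, 0.111, -0.994], [-1.0, -0.002, -0.002]]
force: [0.5, 7.9, -1.0]
width: 0.0391
```

Request:
{"op": "play_rows", "data": {"rows": [[0,0,0,0,-0.1]]}}

```text
time_s: 12.6
eef_pos: [0.4661, 0.0623, 0.3553]
ee_rot: [[-0.003, 0.994, 0.111], [0.002, 0.111, -0.994], [-1.0, -0.002, -0.002]]
force: [0.6, 7.1, -0.0]
width: 0.0395
```

Request:
{"op": "play_rows", "data": {"rows": [[0,0,0.03,-0.004,-0.1]]}}

```text
time_s: 12.7
eef_pos: [0.4662, 0.0621, 0.3553]
ee_rot: [[-0.003, 0.993, 0.115], [0.002, 0.115, -0.993], [-1.0, -0.002, -0.002]]
force: [-0.3, 8.5, -0.3]
width: 0.0392
```

Request:
{"op": "play_rows", "data": {"rows": [[0,0,0,0,-0.1]]}}

```text
time_s: 12.8
eef_pos: [0.4661, 0.062, 0.3552]
ee_rot: [[-0.003, 0.993, 0.115], [0.002, 0.115, -0.993], [-1.0, -0.003, -0.002]]
force: [-0.5, 7.3, -1.3]
width: 0.0392
```

```bash
python3 -c "
from h import *
s=ctrl.sense(); print(s['force'],s['moment'],s['eef_pos'])
c=viewer.capture('top');save(c,'top13z.png',(320,150,110,100),7)
s=ctrl.sense(); print(s['force'],s['moment'],s['eef_pos'])
"
```

```text
[-0.52065996  7.29352244 -1.34545531] [ 1.22525588 -0.08054272  0.18870406] [0.46614523 0.06203266 0.35524446]
[-0.10922983  8.0620828  -0.39357211] [ 1.25538528 -0.11198722  0.16903974] [0.4661273  0.06202965 0.35524198]
```

Request:
{"op": "play_rows", "data": {"rows": [[0,0,-0.1,0,-0.1],[0,0,-0.1,0,-0.1]]}}

```text
time_s: 13.05
eef_pos: [0.4661, 0.0625, 0.3553]
ee_rot: [[-0.003, 0.993, 0.115], [0.0, 0.115, -0.993], [-1.0, -0.003, -0.0]]
force: [-0.2, 3.5, -2.0]
width: 0.0392
```

Request:
{"op": "play_rows", "data": {"rows": [[0,0,-0.1,0,-0.1],[0,0,-0.1,0,-0.1]]}}

```text
time_s: 13.25
eef_pos: [0.4665, 0.063, 0.3558]
ee_rot: [[-0.001, 0.993, 0.115], [-0.001, 0.115, -0.993], [-1.0, -0.001, 0.001]]
force: [-1.2, -0.2, -1.3]
width: 0.039
```

Request:
{"op": "play_rows", "data": {"rows": [[0,0,-0.3,0,-0.1],[0,0,-0.3,0,-0.1]]}}

```text
time_s: 13.45
eef_pos: [0.4664, 0.0663, 0.3561]
ee_rot: [[0.001, 0.993, 0.115], [-0.001, 0.115, -0.993], [-1.0, 0.001, 0.001]]
force: [-0.3, 0.2, 0.2]
width: 0.0392
```

Request:
{"op": "play_rows", "data": {"rows": [[-1,0,-0.3,0,-0.1],[-4,0,-0.3,0,-0.1],[-8,-1,-0.3,0.1,-0.1],[-11,-3,-0.5,0.2,-0.1],[-11,-6,-0.7,0.35,-0.1],[-11,-6.6,-0.7,0.5,-0.1],[-11,-6.6,-0.7,0.65,-0.1],[-11,-6.6,-0.7,0.8,-0.1],[-11,-6.6,-0.7,0.95,-0.1],[-11,-6.6,-0.7,1.1,-0.1],[-11,-6.6,-0.7,1.25,-0.1],[-11,-6.6,-0.7,1.4,-0.1],[-11,-6.6,-0.7,1.55,-0.1],[-11,-6.6,-0.7,1.7,-0.1],[-11,-6.6,-0.7,1.86,-0.1],[-11,-6.6,-0.7,1.86,-0.1],[-11,-6.6,-0.7,1.86,-0.1]]}}

```text
time_s: 15.15
eef_pos: [0.3998, 0.0658, 0.4665]
ee_rot: [[0.001, -0.17, -0.985], [-0.0, -0.985, 0.17], [-1.0, 0.0, -0.001]]
force: [0.8, -0.3, -0.4]
width: 0.0395
```

```bash
python3 -c "
from h import *
s=ctrl.sense(); print(s['force'],s['joint_pos'].round(3),s['eef_pos'],s['ee_rot'].round(3).tolist())
c=viewer.capture('wrist');save(c,'w14.png',None,1.5)
np.savez('w14.npz',**{k:np.array(v) for k,v in c.items()})
c=viewer.capture('top');save(c,'t14.png',(250,130,150,110),5)
np.savez('t14.npz',**{k:np.array(v) for k,v in c.items()})
"
```

```text
[ 0.7793916  -0.32053487 -0.42046621] [-0.114  0.138  1.862 -0.     1.14   1.628] [0.39981606 0.06582994 0.46646005] [[0.001, -0.17, -0.985], [-0.0, -0.985, 0.17], [-1.0, 0.0, -0.001]]
```

View pics/w14.png

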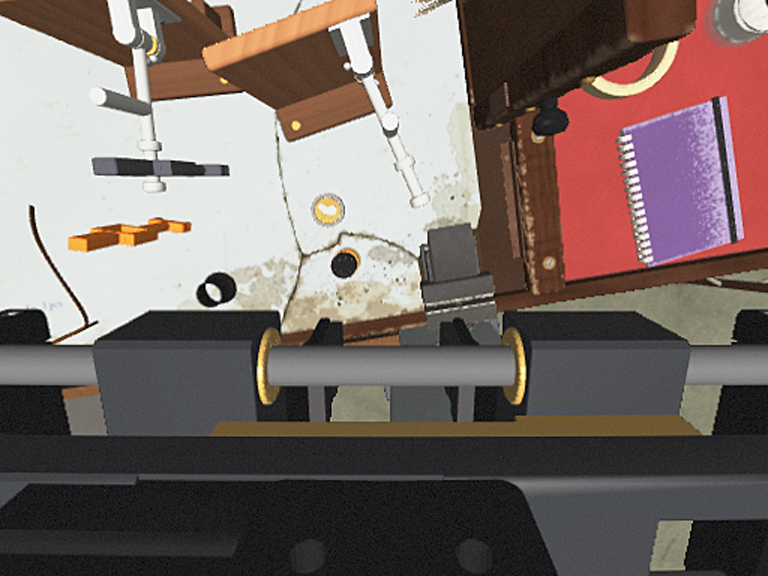

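View pics/t14.png

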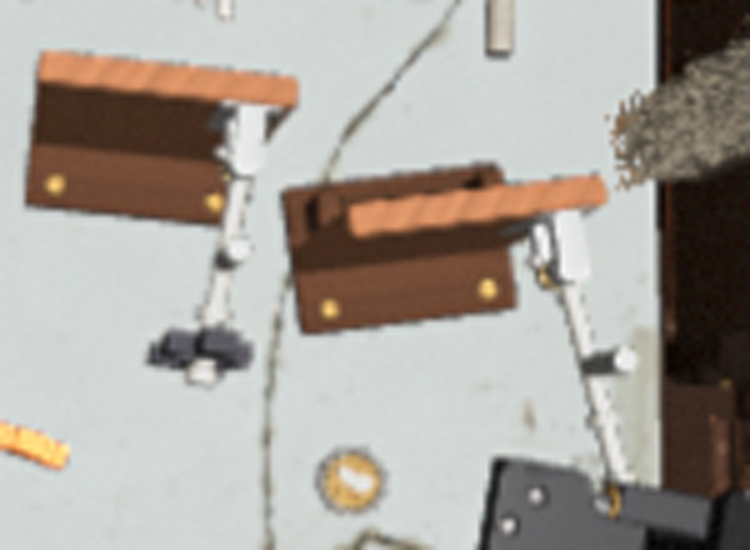

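```bash
python3 -c "
from h import *
Z=np.load('w14.npz'); c={k:Z[k] for k in Z.files}
save(c,'w14a.png',(210,0,90,145),5); save(c,'w14b.png',(40,0,140,140),5)
"
```

View pics/w14a.png

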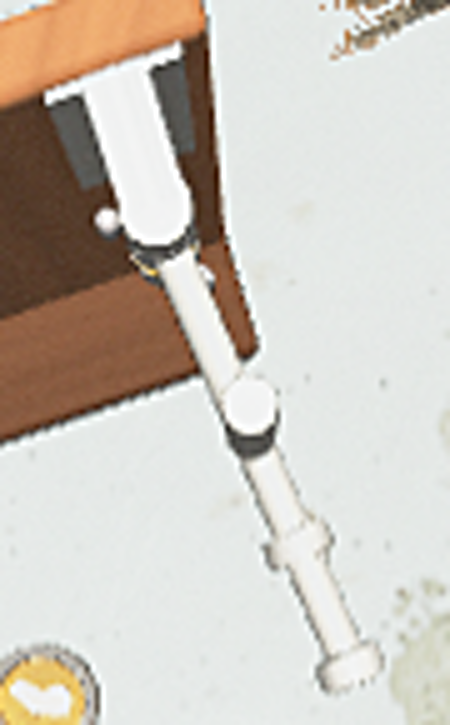

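View pics/w14b.png

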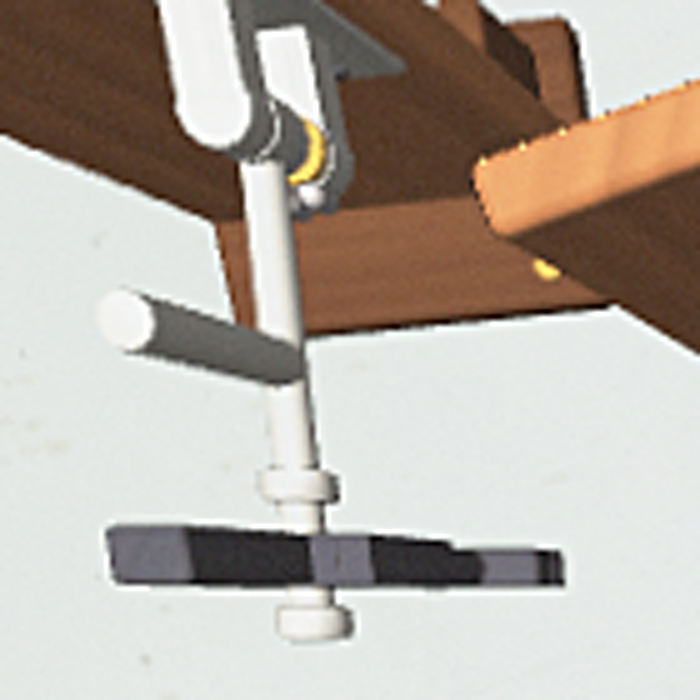

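```bash
python3 -c "
from h import *
Z=np.load('w14.npz'); c={k:Z[k] for k in Z.files}
a=lambda x,y:(210+x/5-.5,y/5-.5); b=lambda x,y:(40+x/5-.5,y/5-.5)
P=atz(c,[a(182,255),a(212,330),a(268,470),a(330,640)],.152); print(P.round(4).tolist())
v=P[3]-P[0]; print('spare ang',np.arctan2(v[1],v[0])%(2*np.pi)-.149-np.pi/2)
print('sp thumb',atz(c,[a(250,407)],.198).round(4))
P2=atz(c,[a(298,540),a(350,668)],.15);print('sp collar,button',P2.round(4).tolist())
print('ld thumb',atz(c,[b(128,320)],.198).round(4))
P=atz(c,[b(263,175),b(283,330),b(293,430),b(305,515)],.152); print(P.round(4).tolist())
v=P[3]-P[0]; print('ld ang',np.arctan2(v[1],v[0])%(2*np.pi)+.0712-np.pi/2)
print('tabtop',atz(c,[b(149,554),b(107,527),b(192,527),b(192,583),b(113,583)],.201).round(4).tolist())
print('ld collar,button',atz(c,[b(298,485),b(315,622)],.15).round(4).tolist())
"
```

```text
[[0.5302, 0.0576, 0.152], [0.516, 0.0543, 0.152], [0.4886, 0.048, 0.152], [0.4539, 0.0411, 0.152]]
spare ang 1.6347420277510385
sp thumb [[0.4951 0.0503 0.198 ]]
sp collar,button [[0.4744, 0.0443, 0.15], [0.4475, 0.0379, 0.15]]
ld thumb [[0.5365 0.2057 0.198 ]]
[[0.5699, 0.1996, 0.152], [0.5425, 0.204, 0.152], [0.5243, 0.2075, 0.152], [0.5083, 0.21, 0.152]]
ld ang 1.4743597440626983
tabtop [[0.4996, 0.2123, 0.201], [0.5051, 0.2179, 0.201], [0.5026, 0.2037, 0.201], [0.4938, 0.2066, 0.201], [0.4962, 0.2199, 0.201]]
ld collar,button [[0.5144, 0.2107, 0.15], [0.4879, 0.2153, 0.15]]
```

Request:
{"op": "play_rows", "data": {"rows": [[0,-0.5,-2,-0.15,-0.1],[0,-1.3,-4,-0.3,-0.1],[0,-1.3,-5,-0.45,-0.1],[0,-1.3,-6,-0.6,-0.1],[0,-1.3,-6.4,-0.75,-0.1],[0,-1.3,-6.4,-0.9,-0.1],[0,-1.3,-6.4,-1.05,-0.1],[0,-1.3,-6.4,-1.2,-0.1],[0,-1.3,-6.4,-1.35,-0.1],[0,-1.3,-6.4,-1.5,-0.1],[0,-1.3,-6.4,-1.65,-0.1],[2,-1.3,-6.4,-1.8,-0.1],[6,-1.3,-6.4,-1.86,-0.1],[9,-1.3,-6.4,-1.86,-0.1],[11.1,-1.3,-6.4,-1.86,-0.1],[11.1,-1.3,-6.4,-1.86,-0.1],[11.1,-1.3,-6.4,-1.86,-0.1]]}}

```text
time_s: 16.95
eef_pos: [0.4655, 0.0675, 0.3551]
ee_rot: [[-0.0, 0.993, 0.116], [0.0, 0.116, -0.993], [-1.0, -0.0, -0.0]]
force: [0.4, 0.2, -0.1]
width: 0.0391
```

Request:
{"op": "play_rows", "data": {"rows": [[0,0,0.2,0,-0.1],[0,0,0.4,0,-0.1]]}}

```text
time_s: 17.15
eef_pos: [0.4661, 0.0634, 0.3563]
ee_rot: [[0.003, 0.993, 0.115], [-0.0, 0.115, -0.993], [-1.0, 0.003, 0.001]]
force: [1.3, -0.1, -0.0]
width: 0.0388
```

Request:
{"op": "play_rows", "data": {"rows": [[0,0,0.03,0,-0.1]]}}

```text
time_s: 17.25
eef_pos: [0.4661, 0.0631, 0.356]
ee_rot: [[0.003, 0.993, 0.115], [0.0, 0.115, -0.993], [-1.0, 0.003, 0.0]]
force: [1.4, 1.3, 0.1]
width: 0.0393
```

Request:
{"op": "play_rows", "data": {"rows": [[0,0,0.03,0,-0.1]]}}

```text
time_s: 17.35
eef_pos: [0.466, 0.063, 0.3558]
ee_rot: [[0.002, 0.993, 0.114], [0.0, 0.114, -0.993], [-1.0, 0.002, -0.0]]
force: [-0.3, 1.9, 0.5]
width: 0.039
```

Request:
{"op": "play_rows", "data": {"rows": [[0,0,0.03,0,-0.1]]}}

```text
time_s: 17.45
eef_pos: [0.466, 0.0628, 0.3555]
ee_rot: [[0.002, 0.993, 0.115], [0.001, 0.115, -0.993], [-1.0, 0.002, -0.001]]
force: [1.5, 4.2, 1.9]
width: 0.0389
```

Request:
{"op": "play_rows", "data": {"rows": [[0,0,0.03,0,-0.1]]}}

```text
time_s: 17.55
eef_pos: [0.466, 0.0627, 0.3554]
ee_rot: [[0.001, 0.993, 0.115], [0.001, 0.115, -0.993], [-1.0, 0.001, -0.001]]
force: [0.8, 4.6, 5.2]
width: 0.0391
```

Request:
{"op": "play_rows", "data": {"rows": [[-0.03,0,0.02,0,-0.1]]}}

```text
time_s: 17.65
eef_pos: [0.466, 0.0626, 0.3555]
ee_rot: [[0.001, 0.993, 0.114], [0.001, 0.114, -0.993], [-1.0, 0.001, -0.001]]
force: [2.5, 6.2, 1.5]
width: 0.0391
```

Request:
{"op": "play_rows", "data": {"rows": [[0,0,0.02,0,-0.1]]}}

```text
time_s: 17.75
eef_pos: [0.466, 0.0625, 0.3554]
ee_rot: [[0.001, 0.993, 0.114], [0.002, 0.114, -0.993], [-1.0, 0.001, -0.002]]
force: [0.9, 7.3, 2.2]
width: 0.039
```

Request:
{"op": "play_rows", "data": {"rows": [[0,0,0.02,0,-0.1]]}}

```text
time_s: 17.85
eef_pos: [0.466, 0.0625, 0.3555]
ee_rot: [[0.001, 0.993, 0.114], [0.002, 0.114, -0.993], [-1.0, 0.001, -0.002]]
force: [0.8, 6.8, 3.5]
width: 0.0395
```

Request:
{"op": "play_rows", "data": {"rows": [[0,0,0.02,0,-0.1]]}}

```text
time_s: 17.95
eef_pos: [0.466, 0.0624, 0.3554]
ee_rot: [[0.001, 0.993, 0.114], [0.002, 0.114, -0.993], [-1.0, 0.001, -0.002]]
force: [0.8, 7.5, 2.7]
width: 0.0389
```

Request:
{"op": "play_rows", "data": {"rows": [[-0.02,0,0,0,-0.1],[-0.02,0,0.01,0,-0.1]]}}

```text
time_s: 18.15
eef_pos: [0.466, 0.0623, 0.3555]
ee_rot: [[0.001, 0.993, 0.114], [0.002, 0.114, -0.993], [-1.0, 0.001, -0.002]]
force: [2.3, 7.8, 2.7]
width: 0.0394
```

Request:
{"op": "play_rows", "data": {"rows": [[0,0,0,0,-0.1]]}}

```text
time_s: 18.25
eef_pos: [0.466, 0.0623, 0.3555]
ee_rot: [[0.001, 0.993, 0.114], [0.002, 0.114, -0.993], [-1.0, 0.001, -0.002]]
force: [0.8, 6.9, 2.0]
width: 0.0388
```

Request:
{"op": "play_rows", "data": {"rows": [[0,0,-0.1,0,-0.1],[0,0,-0.3,0,-0.1],[0,0,-0.7,0,-0.1],[-2,0,-0.7,0,-0.1],[-6,0,-0.7,0,-0.1],[-9,-2,-0.7,0.15,-0.1],[-9,-5,-0.7,0.3,-0.1],[-9,-5,-0.7,0.45,-0.1]]}}

```text
time_s: 19.05
eef_pos: [0.4118, 0.0628, 0.4457]
ee_rot: [[-0.004, 0.942, -0.334], [-0.001, -0.334, -0.942], [-1.0, -0.003, 0.002]]
force: [0.4, 0.4, 0.6]
width: 0.0392
```

Request:
{"op": "play_rows", "data": {"rows": [[0,0.5,-2,0.15,0.15],[0,1,-5,0.3,0.15],[0,1.5,-8,0.45,0.15],[0,2,-11,0.6,0.15],[0,3,-14,0.75,0.15],[0,3.3,-17,0.9,0.15],[0,3.3,-17,1.05,0.15],[0,3.3,-17,1.2,0.15],[0,3.3,-17,1.35,0.15],[0,3.3,-17,1.4,0.15],[0,3.3,-17,1.4,0.15],[0,3.3,-17,1.4,0.15],[0,3.3,-17,1.4,0.15]]}}

```text
time_s: 20.35
eef_pos: [0.5024, 0.2122, 0.4453]
ee_rot: [[-0.001, -0.163, -0.987], [-0.0, -0.987, 0.163], [-1.0, 0.0, 0.0]]
force: [-0.7, 0.1, 0.2]
width: 0.05
```

```bash
python3 -c "
from h import *
s=ctrl.sense(); print(s['force'],s['joint_pos'].round(3),s['eef_pos'],s['ee_rot'].round(3).tolist())
c=viewer.capture('wrist');save(c,'w15.png',None,1.5)
c=viewer.capture('top');save(c,'t15.png',(200,100,200,150),4)
"
```

```text
[-0.70339923  0.06798488  0.16811013] [ 0.195  0.373  1.584 -0.     1.185  1.929] [0.50237026 0.21223326 0.44527718] [[-0.001, -0.163, -0.987], [-0.0, -0.987, 0.163], [-1.0, 0.0, 0.0]]
```

View pics/w15.png

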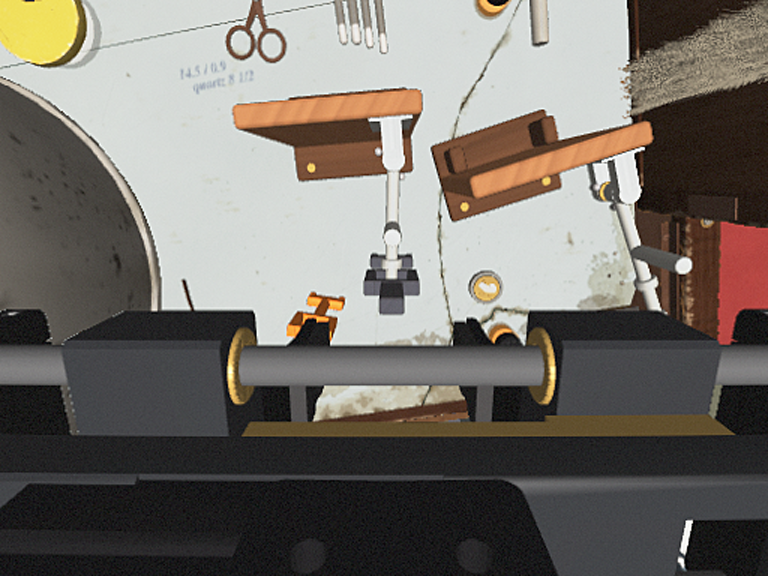

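View pics/t15.png

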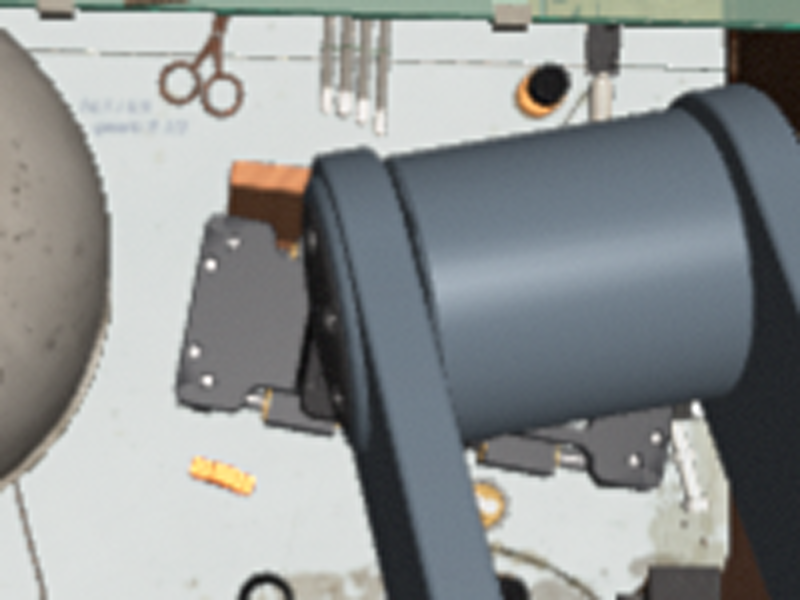

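Request:
{"op": "play_rows", "data": {"rows": [[2,0.1,0.2,0,0.15],[5,0.1,0.2,0,0.15],[7.5,0.1,0.2,0,0.15],[8.8,0.1,0.2,0,0.15],[9.2,0.1,0.2,0,0.15],[9.4,0.1,0.2,0,0.15],[9.4,0.1,0.2,0,0.15],[9.4,0.1,0.2,0,0.15]]}}

```text
time_s: 21.25
eef_pos: [0.5007, 0.2118, 0.3524]
ee_rot: [[0.002, -0.163, -0.987], [0.0, -0.987, 0.163], [-1.0, -0.001, -0.002]]
force: [0.1, 0.5, -0.2]
width: 0.0501
```

```bash
python3 -c "
from h import *
s=ctrl.sense(); print(s['force'],s['joint_pos'].round(3),s['eef_pos'],s['ee_rot'].round(3).tolist())
c=viewer.capture('wrist');save(c,'w16.png',None,1.5)
c=viewer.capture('side');save(c,'s16.png',None,1.5)
"
```

```text
[ 0.1167139   0.53273589 -0.23801516] [0.194 0.489 1.692 0.    0.959 1.929] [0.50068376 0.21176581 0.35236916] [[0.002, -0.163, -0.987], [0.0, -0.987, 0.163], [-1.0, -0.001, -0.002]]
```

View pics/w16.png

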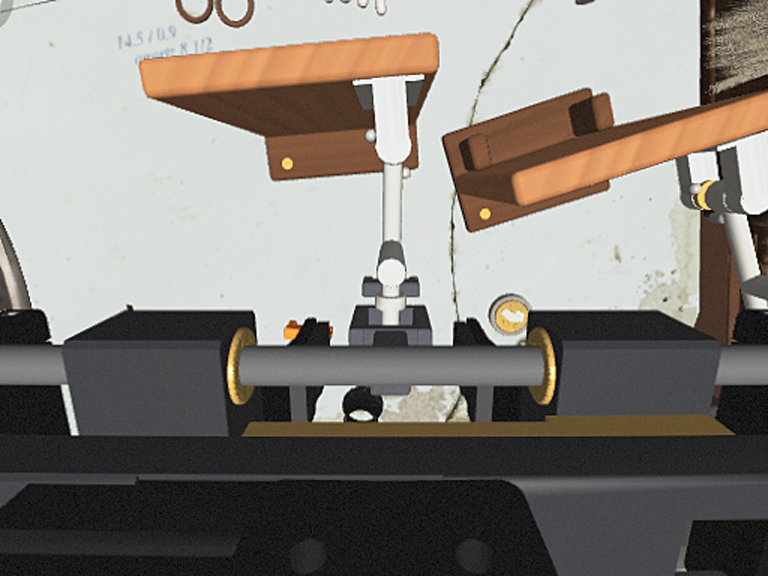

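View pics/s16.png

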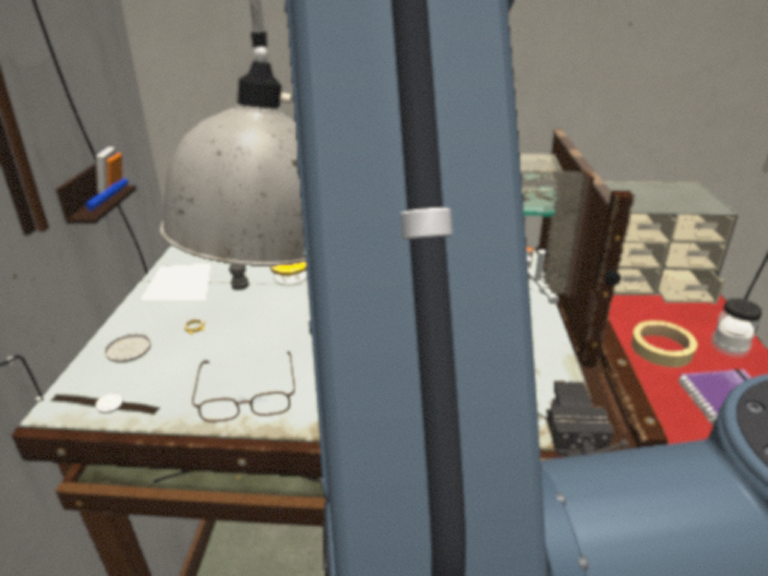

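Request:
{"op": "play_rows", "data": {"rows": [[0,0,0,0,-0.3],[0,0,0,0,-0.55],[0,0,0,0,-0.62],[0,0,0,0,-0.68],[0,0,0,0,-0.75],[0,0,0,0,-1],[0,0,0,0,-1],[0,0,0,0,-1]]}}

```text
time_s: 22.15
eef_pos: [0.5003, 0.2117, 0.3514]
ee_rot: [[-0.0, -0.163, -0.987], [-0.0, -0.987, 0.163], [-1.0, 0.0, 0.0]]
force: [1.1, 1.0, -0.5]
width: 0.014
```

```bash
python3 -c "
from h import *
s=ctrl.sense(); print(s['force'],s['moment'],s['width'],s['eef_pos'],s['ee_rot'].round(3).tolist())
c=viewer.capture('wrist');save(c,'w17.png',(180,100,160,190),4)
np.savez('w17.npz',**{k:np.array(v) for k,v in c.items()})
"
```

```text
[ 1.11533472  0.96455537 -0.48476405] [ 0.00188132  0.04099478 -0.03752627] 0.013950767542621657 [0.50033167 0.21169166 0.3514493 ] [[-0.0, -0.163, -0.987], [-0.0, -0.987, 0.163], [-1.0, 0.0, 0.0]]
```

View pics/w17.png

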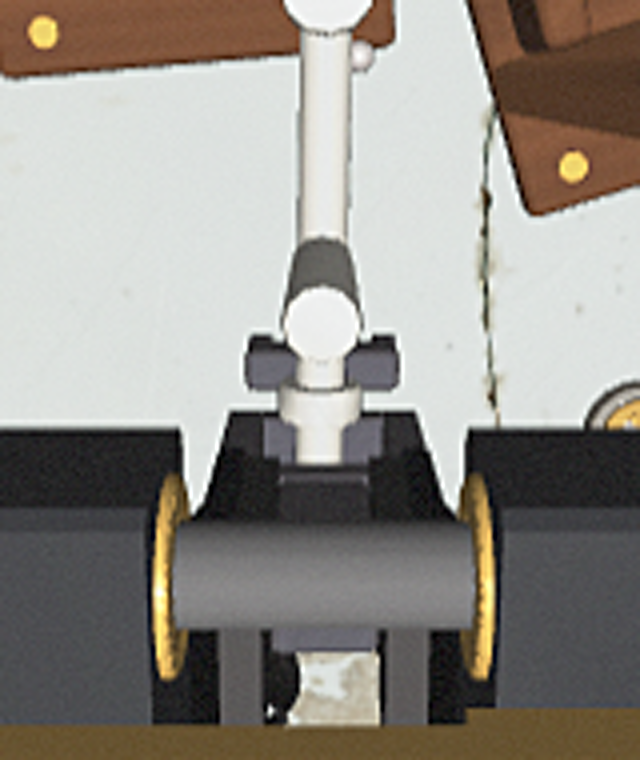

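Request:
{"op": "play_rows", "data": {"rows": [[-0.2,0,0,0,-1],[-0.4,0,0,0,-1],[-0.6,0,0,0,-1],[-0.8,0,0,0,-1],[-0.8,0,0,0,-1]]}}

```text
time_s: 22.7
eef_pos: [0.5004, 0.2117, 0.3598]
ee_rot: [[0.001, -0.163, -0.987], [0.0, -0.987, 0.163], [-1.0, -0.0, -0.001]]
force: [-0.4, -0.1, -1.0]
width: 0.0139
```

```bash
python3 -c "
from h import *
s=ctrl.sense(); print(s['force'],s['moment'],s['width'],s['eef_pos'],s['ee_rot'].round(3).tolist())
c=viewer.capture('wrist');save(c,'w18.png',(180,100,160,190),4)
"
```

```text
[-0.40991965 -0.13129008 -1.01548211] [ 0.04206516  0.05010003 -0.02134977] 0.013929461332254922 [0.50042665 0.2116931  0.35977859] [[0.001, -0.163, -0.987], [0.0, -0.987, 0.163], [-1.0, -0.0, -0.001]]
```

View pics/w18.png

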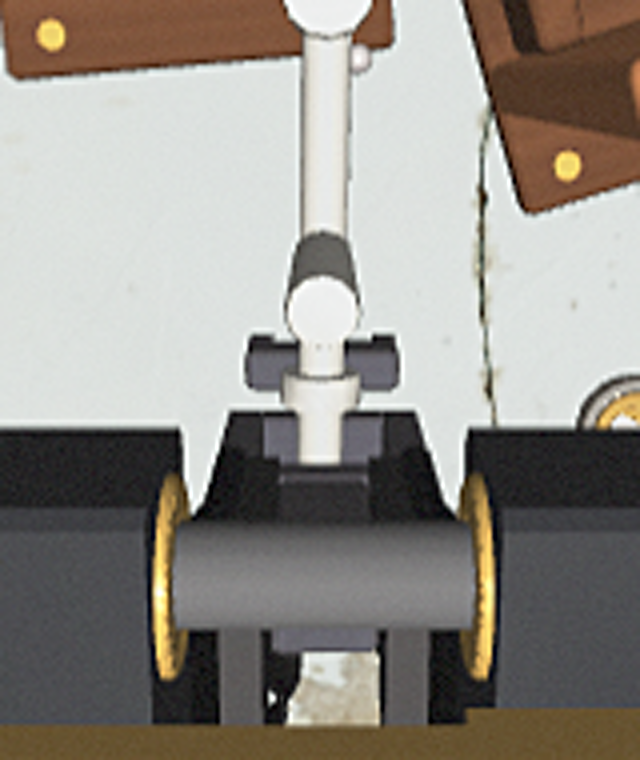

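Request:
{"op": "play_rows", "data": {"rows": [[0,0,0.3,0,-1],[0,0,0.6,0,-1],[0,0,0.9,0,-1],[0,0,1.2,0,-1]]}}

```text
time_s: 23.15
eef_pos: [0.4881, 0.2137, 0.3594]
ee_rot: [[-0.0, -0.163, -0.987], [-0.0, -0.987, 0.163], [-1.0, 0.0, 0.0]]
force: [-0.9, -0.1, -0.5]
width: 0.014
```

Request:
{"op": "play_rows", "data": {"rows": [[0,0,0.4,0,-1],[0,0,0.9,0,-1],[0,0,1.4,0,-1],[0,0,2,0,-1],[0,0,2.6,0,-1],[0,0,3.2,0,-1]]}}

```text
time_s: 23.75
eef_pos: [0.4563, 0.219, 0.3595]
ee_rot: [[-0.0, -0.163, -0.987], [-0.0, -0.987, 0.163], [-1.0, 0.0, 0.0]]
force: [0.6, -0.9, -0.5]
width: 0.0136
```

```bash
python3 -c "
from h import *
s=ctrl.sense(); print(s['force'],s['moment'],s['width'],s['eef_pos'],s['ee_rot'].round(3).tolist())
c=viewer.capture('wrist');save(c,'w19.png',(120,0,200,290),2.7)
"
```

```text
[ 0.57264041 -0.91717469 -0.47017476] [ 0.03441833 -0.02551803  0.07346132] 0.013637499220862001 [0.45631596 0.2189755  0.35946334] [[-0.0, -0.163, -0.987], [-0.0, -0.987, 0.163], [-1.0, 0.0, 0.0]]
```

View pics/w19.png

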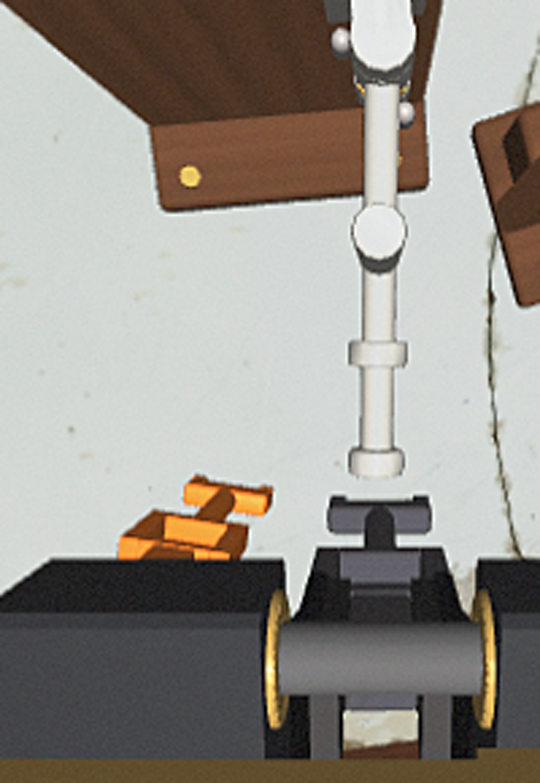

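```bash
python3 - <<'E'
from h import *
Z=np.load('w14.npz'); W14=Z['world_from_camera']
def tool(p,R): M=np.eye(4); M[:3,:3]=R; M[:3,3]=p; return M
s14=tool([.39981606,.06582994,.46646005],np.array([[0.001,-0.17,-0.985],[0,-0.985,0.17],[-1,0,-0.001]]))
TC=np.linalg.inv(s14)@W14
W3=tool([.404,.076,.555],np.array([[0.001,0.402,-0.916],[0.001,-0.916,-0.402],[-1,-0.001,-0.001]]))@TC
T=viewer.capture("top");S=viewer.capture("side")
cw=dict(camera_matrix=Z['camera_matrix'],dist=Z['dist'],world_from_camera=W3)
np.savez('w3.npz',**cw)
S3=cv2.imread('pics/side3.png');T3=cv2.imread('pics/top3.png');W3i=cv2.imread('pics/wrist3.png')
def tri3(uvs): return tri([T,cw,S][:len(uvs)],uvs)
# side-only crop
cv2.imwrite('pics/s3c.png',cv2.resize(S3[150:400,520:680],None,fx=3.2,fy=2.4*1.3333))
E
```

```text
(no output)
```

View pics/s3c.png

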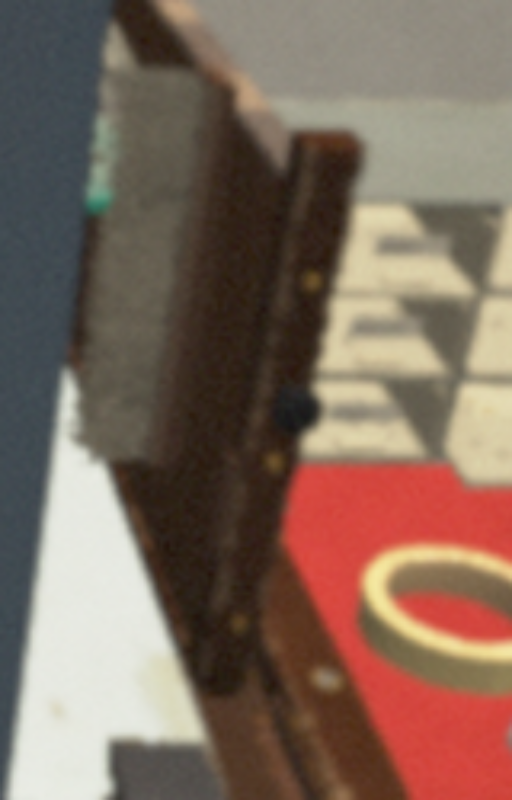

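```bash
python3 - <<'E'
from h import *
T=viewer.capture("top");S=viewer.capture("side")
f=lambda X,Y:((520+X/3.2)/1.5,(150+Y/3.2)/1.5)
for n,p in dict(bfl=(195,690),bfr=(243,690),).items(): print(n,atz(S,[f(*p)],0).round(3))
for x in (.47,.48,.49,.5,.51):
  o,d=ray(S,[f(292,150),f(358,160)])
  print(x,[(o+dd*((x-o[0])/dd[0])).round(3).tolist() for dd in d])
t=lambda x,y:(360+x/5.4,110+y/5.4)
# top cam base of post front-left
print('T base',atz(T,[t(125,495),t(130,520)],0).round(3))
for z in(.22,.24,.26,.28,.3,.32): print(z,atz(T,[t(423,485),t(423,418),t(500,480),t(388,415)],z).round(3).tolist())
E
```

```text
bfl [[ 0.494 -0.039  0.   ]]
bfr [[ 0.495 -0.062  0.   ]]
0.47 [[0.47, -0.024, 0.289], [0.47, -0.051, 0.285]]
0.48 [[0.48, -0.028, 0.285], [0.48, -0.055, 0.281]]
0.49 [[0.49, -0.031, 0.281], [0.49, -0.059, 0.277]]
0.5 [[0.5, -0.035, 0.277], [0.5, -0.063, 0.273]]
0.51 [[0.51, -0.039, 0.273], [0.51, -0.067, 0.269]]
T base [[ 0.508 -0.037  0.   ]
 [ 0.496 -0.039  0.   ]]
0.22 [[0.499, -0.067, 0.22], [0.523, -0.067, 0.22], [0.501, -0.095, 0.22], [0.524, -0.055, 0.22]]
0.24 [[0.497, -0.057, 0.24], [0.521, -0.057, 0.24], [0.5, -0.084, 0.24], [0.522, -0.045, 0.24]]
0.26 [[0.496, -0.047, 0.26], [0.519, -0.047, 0.26], [0.498, -0.073, 0.26], [0.52, -0.035, 0.26]]
0.28 [[0.494, -0.037, 0.28], [0.517, -0.037, 0.28], [0.497, -0.062, 0.28], [0.517, -0.025, 0.28]]
0.3 [[0.493, -0.027, 0.3], [0.515, -0.027, 0.3], [0.495, -0.051, 0.3], [0.515, -0.016, 0.3]]
0.32 [[0.491, -0.017, 0.32], [0.512, -0.017, 0.32], [0.493, -0.041, 0.32], [0.513, -0.006, 0.32]]
```

```bash
python3 - <<'E'
from h import *
T=viewer.capture("top")
for z in(.24,.27,.3,.33):
    p=proj(T,[[.466,.062,z],[.466+.095*.993,.062+.095*.115,z],[.466,.0995,z],[.466,.0245,z]])
    print(z,((p-[320,150])*7).round(0).tolist())
E
```

```text
0.24 [[392.0, 456.0], [349.0, 107.0], [253.0, 453.0], [531.0, 459.0]]
0.27 [[431.0, 453.0], [386.0, 89.0], [286.0, 450.0], [576.0, 456.0]]
0.3 [[473.0, 450.0], [426.0, 70.0], [322.0, 447.0], [625.0, 453.0]]
0.33 [[520.0, 447.0], [469.0, 49.0], [361.0, 443.0], [678.0, 450.0]]
```

View pics/top13z.png

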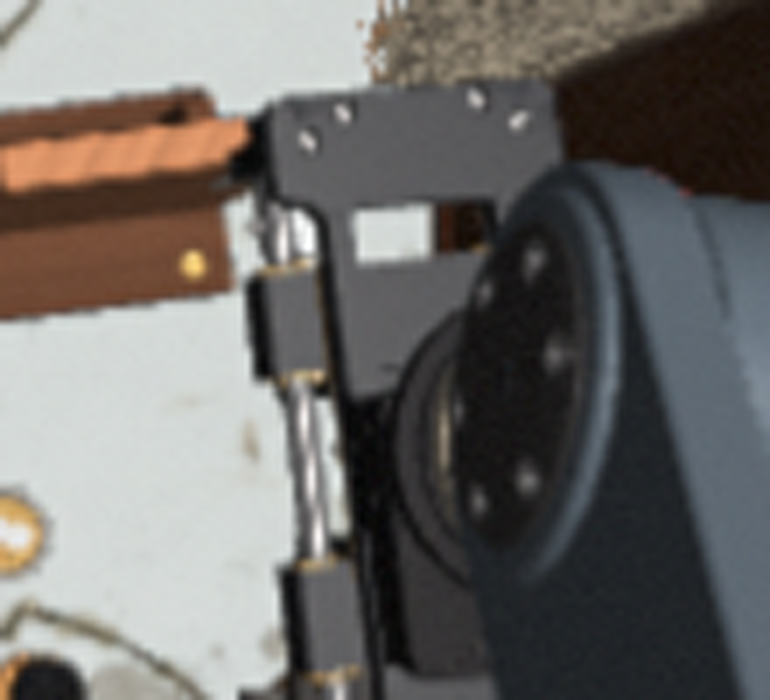

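Request:
{"op": "play_rows", "data": {"rows": [[0,0.5,1,0,-1],[0,2.5,2,-0.02,-1],[0,5,2,-0.04,-1],[0,8,2,-0.06,-1],[0,11,2,-0.077,-1],[0,14,2,-0.077,-1],[0,16.5,2,-0.077,-1],[0,18,2,-0.077,-1],[0,19,1.5,-0.077,-1],[0,19,1.2,-0.077,-1],[0,19,0.9,-0.077,-1],[0,19,0.9,-0.077,-1],[0,19,0.9,-0.077,-1]]}}

```text
time_s: 25.35
eef_pos: [0.4171, 0.0335, 0.3594]
ee_rot: [[-0.0, -0.086, -0.996], [0.0, -0.996, 0.086], [-1.0, -0.0, 0.0]]
force: [-0.5, 0.6, -0.6]
width: 0.0135
```

```bash
python3 -c "
from h import *
s=ctrl.sense(); print(s['force'],s['width'],s['joint_pos'].round(3),s['eef_pos'],s['ee_rot'].round(3).tolist())
c=viewer.capture('wrist');save(c,'w20.png',(150,0,200,290),2.7)
np.savez('w20.npz',**{k:np.array(v) for k,v in c.items()})
c=viewer.capture('top');save(c,'t20.png',(280,120,160,140),5)
"
```

```text
[-0.46654246  0.60471005 -0.60751766] 0.01347380227205533 [-0.188  0.33   1.979  0.     0.833  1.468] [0.41705586 0.03352648 0.35936858] [[-0.0, -0.086, -0.996], [0.0, -0.996, 0.086], [-1.0, -0.0, 0.0]]
```

View pics/w20.png

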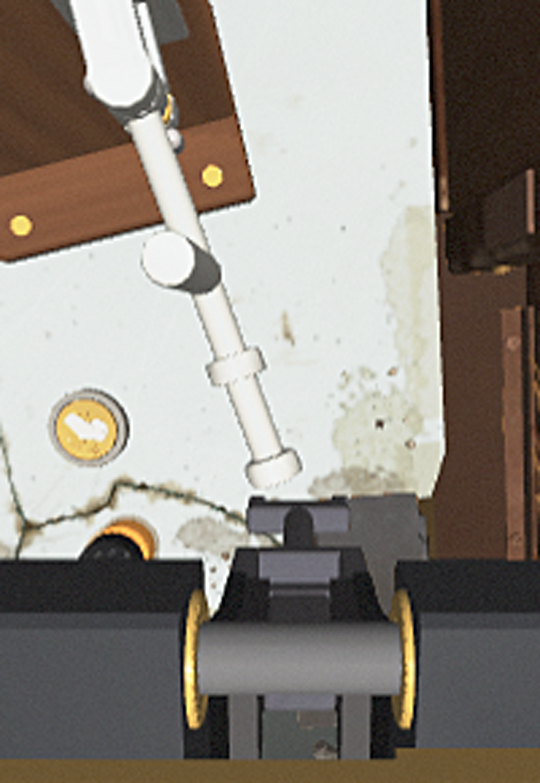

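View pics/t20.png

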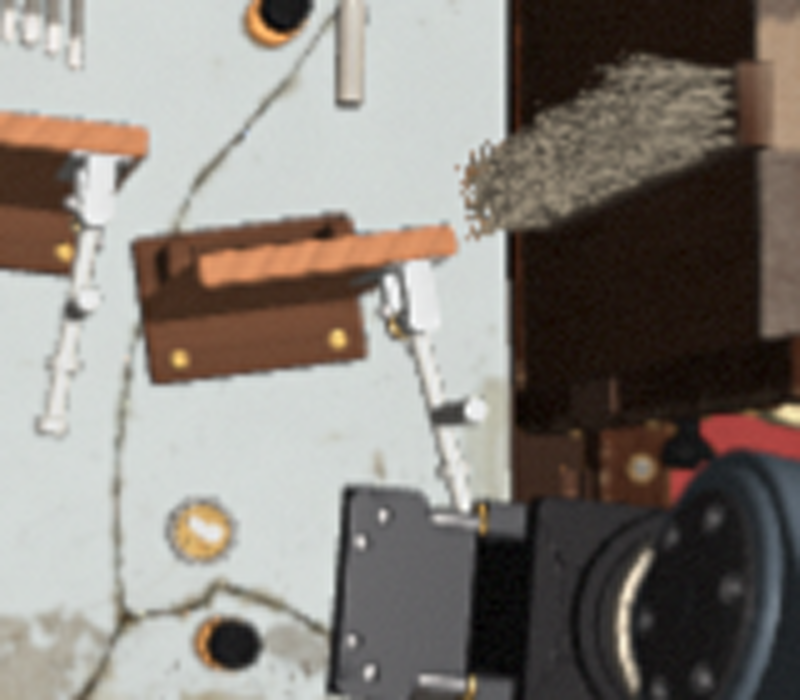

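```bash
python3 -c "
from h import *
Z=np.load('w20.npz'); c={k:Z[k] for k in Z.files}
save(c,'w20a.png',(195,40,90,180),4.4)
a=lambda x,y:(150+x/2.7-.5,y/2.7-.5)
P=atz(c,[a(152,132),a(180,212),a(222,325),a(258,425)],.152); print(P.round(4).tolist())
l=np.polyfit(P[:,0],P[:,1],1); print('slope',l[0],np.arctan(l[0])+np.pi, 'y at .4608',np.polyval(l,.4608),'at .4168',np.polyval(l,.4168))
print('collar,button',atz(c,[a(234,365),a(272,468)],.15).round(4).tolist())
R=np.array([-0.9773,-.2117,0])
for e in ([.4171,.0335],):
  # key foot ends: eye -85, +-18 along tool y
  y=np.array([-.086,-.996]); z=np.array([-.996,.086])
  pts=[[*(np.array(e)+s*y+t*z),zz] for s,t,zz in ((.018,-.005,.065),(-.018,-.005,.065),(.018,-.005,.169),(-.018,-.005,.169),(0,0,.2085))]
  print(((proj(c,pts)-[150,0])*2.7).round(0).tolist())
"
```

```text
[[0.5271, 0.0577, 0.152], [0.5095, 0.0535, 0.152], [0.4834, 0.0466, 0.152], [0.4589, 0.0404, 0.152]]
slope 0.2558515307130559 3.392071012064872 y at .4608 0.040873701857440325 at .4168 0.02961623450606586
collar,button [[0.4737, 0.0449, 0.15], [0.4475, 0.0381, 0.15]]
[[348.0, 491.0], [250.0, 491.0], [376.0, 586.0], [223.0, 586.0], [300.0, 682.0]]
```

View pics/w20a.png

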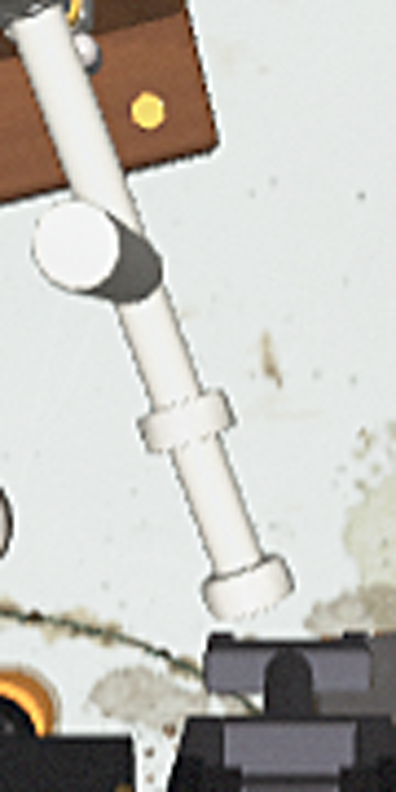

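```bash
python3 -c "
from h import *
Z=np.load('w20.npz'); c={k:Z[k] for k in Z.files}
a=lambda x,y:(195+x/4.4-.5,40+y/4.4-.5)
P=atz(c,[a(41,33),a(95,165),a(160,345),a(212,490),a(238,560)],.151); print(P.round(4).tolist())
l=np.polyfit(P[:,0],P[:,1],1); print('slope',l[0],np.arctan(l[0])+np.pi, 'y at .4608',np.polyval(l,.4608),'at .4168',np.polyval(l,.4168),'.44',np.polyval(l,.44))
print('collar,button',atz(c,[a(187,420),a(247,588)],.15).round(4).tolist())
"
```

```text
[[0.5282, 0.059, 0.151], [0.5103, 0.0536, 0.151], [0.4847, 0.0471, 0.151], [0.4629, 0.0416, 0.151], [0.4519, 0.0387, 0.151]]
slope 0.2625433557009589 3.3983415443990985 y at .4608 0.040980725213228764 at .4168 0.029428817562386578 .44 0.035519823414648835
collar,button [[0.4735, 0.0444, 0.15], [0.4473, 0.0378, 0.15]]
```

Request:
{"op": "play_rows", "data": {"rows": [[0,0.2,0,0,-1],[0,0.36,0,0,-1],[0,0.22,-0.42,0,-1],[0,0.08,-0.82,0,-1],[0,-0.06,-1.2,0,-1],[0,-0.12,-1.4,0,-1],[0,-0.12,-1.4,0,-1]]}}

```text
time_s: 26.15
eef_pos: [0.4315, 0.0329, 0.3594]
ee_rot: [[0.0, -0.087, -0.996], [-0.0, -0.996, 0.087], [-1.0, 0.0, -0.0]]
force: [0.3, 0.7, -0.9]
width: 0.0137
```

```bash
python3 -c "
from h import *
s=ctrl.sense(); print(s['force'],s['width'],s['eef_pos'],s['ee_rot'].round(3).tolist())
c=viewer.capture('wrist');save(c,'w21.png',(195,80,110,190),4.1)
np.savez('w21.npz',**{k:np.array(v) for k,v in c.items()})
"
```

```text
[ 0.28014372  0.69611414 -0.85565661] 0.013663134732522265 [0.43147139 0.03292404 0.35943752] [[0.0, -0.087, -0.996], [-0.0, -0.996, 0.087], [-1.0, 0.0, -0.0]]
```

View pics/w21.png

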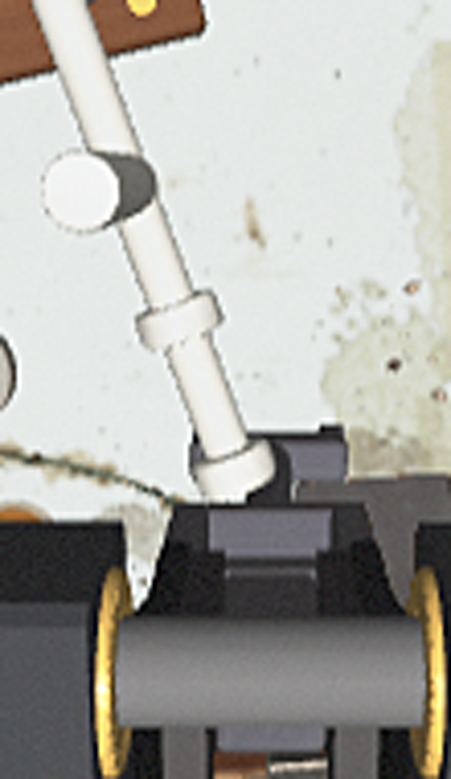

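```bash
python3 -c "
from h import *
Z=np.load('w21.npz'); c={k:Z[k] for k in Z.files}
a=lambda x,y:(195+x/4.1-.5,80+y/4.1-.5)
P=atz(c,[a(62,20),a(96,120),a(150,258),a(207,405)],.151); print(P.round(4).tolist())
l=np.polyfit(P[:,0],P[:,1],1); print('slope',l[0],np.arctan(l[0])+np.pi,[(x,np.polyval(l,x).round(4)) for x in(.4308,.44,.4569,.4608)])
print('collar,button',atz(c,[a(178,320),a(235,472)],.15).round(4).tolist())
print(((proj(c,[[.4308,.033,.1515],[.4308+.018*.086,.033+.018*.996,.17],[.4308-.018*.086,.033-.018*.996,.17]])-[195,80])*4.1).round(0).tolist())
"
```

```text
[[0.5209, 0.0575, 0.151], [0.5057, 0.0541, 0.151], [0.4837, 0.048, 0.151], [0.4589, 0.0413, 0.151]]
slope 0.2636614570832291 3.39938725837172 [(0.4308, np.float64(0.034)), (0.44, np.float64(0.0364)), (0.4569, np.float64(0.0409)), (0.4608, np.float64(0.0419))]
collar,button [[0.4732, 0.0446, 0.15], [0.4468, 0.0378, 0.15]]
[[269.0, 560.0], [154.0, 599.0], [385.0, 599.0]]
```

Request:
{"op": "play_rows", "data": {"rows": [[0,-0.1,0,0,-1],[0,-0.2,-0.3,0,-1],[0,-0.3,-0.6,0,-1],[0,-0.39,-0.85,0,-1]]}}

```text
time_s: 26.6
eef_pos: [0.4402, 0.0361, 0.3595]
ee_rot: [[0.0, -0.087, -0.996], [-0.0, -0.996, 0.087], [-1.0, -0.0, -0.0]]
force: [0.1, -0.6, -1.8]
width: 0.0136
```

Request:
{"op": "play_rows", "data": {"rows": [[0,-0.09,-0.25,0,-1],[0,-0.18,-0.5,0,-1]]}}

```text
time_s: 26.8
eef_pos: [0.4452, 0.0374, 0.3594]
ee_rot: [[0.0, -0.087, -0.996], [0.0, -0.996, 0.087], [-1.0, -0.0, -0.0]]
force: [-0.3, -0.4, -0.7]
width: 0.0139
```

```bash
python3 -c "
from h import *
s=ctrl.sense(); print(s['force'],s['moment'],s['width'],s['eef_pos'],s['ee_rot'].round(3).tolist())
c=viewer.capture('wrist');save(c,'w22.png',(195,80,110,190),4.1)
np.savez('w22.npz',**{k:np.array(v) for k,v in c.items()})
"
```

```text
[-0.26547531 -0.4144009  -0.66508552] [ 0.02790306  0.00353176 -0.00214939] 0.01388426288778529 [0.4452474  0.0374383  0.35944886] [[0.0, -0.087, -0.996], [0.0, -0.996, 0.087], [-1.0, -0.0, -0.0]]
```

View pics/w22.png

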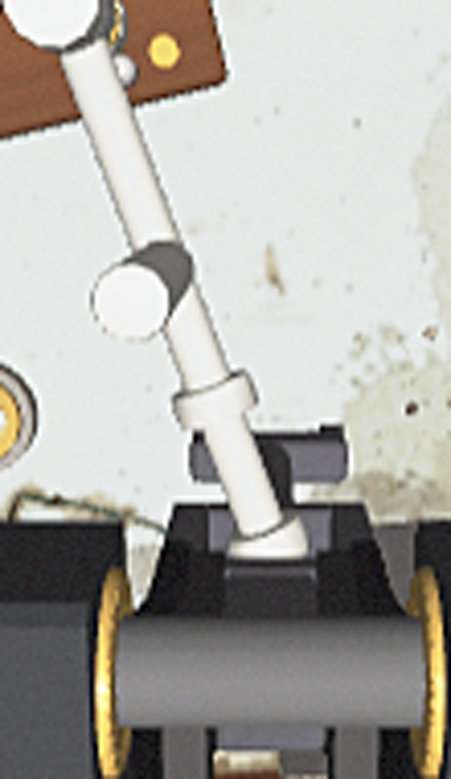

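Request:
{"op": "play_rows", "data": {"rows": [[0,-0.1,-0.25,0,-1],[0,-0.2,-0.5,0,-1],[0,-0.28,-0.75,0,-1]]}}

```text
time_s: 27.15
eef_pos: [0.4529, 0.0396, 0.3594]
ee_rot: [[0.0, -0.087, -0.996], [0.0, -0.996, 0.087], [-1.0, -0.0, -0.0]]
force: [0.3, 0.0, -1.5]
width: 0.0139
```

Request:
{"op": "play_rows", "data": {"rows": [[0,-0.08,-0.22,0,-1],[0,-0.15,-0.45,0,-1],[0,-0.15,-0.45,0,-1]]}}

```text
time_s: 27.45
eef_pos: [0.4577, 0.0406, 0.3595]
ee_rot: [[0.001, -0.087, -0.996], [-0.0, -0.996, 0.087], [-1.0, -0.0, -0.001]]
force: [0.1, 0.7, -1.1]
width: 0.0137
```

```bash
python3 -c "
from h import *
s=ctrl.sense(); print(s['force'],s['moment'],s['width'],s['eef_pos'],s['ee_rot'].round(3).tolist())
c=viewer.capture('wrist');save(c,'w23.png',(195,80,110,190),4.1)
np.savez('w23.npz',**{k:np.array(v) for k,v in c.items()})
c=viewer.capture('top');save(c,'t23.png',(280,120,160,140),5)
"
```

```text
[ 0.13972316  0.66106096 -1.0763428 ] [0.05230362 0.0561157  0.0278628 ] 0.013731677219407597 [0.45768101 0.04063267 0.3594887 ] [[0.001, -0.087, -0.996], [-0.0, -0.996, 0.087], [-1.0, -0.0, -0.001]]
```

View pics/w23.png

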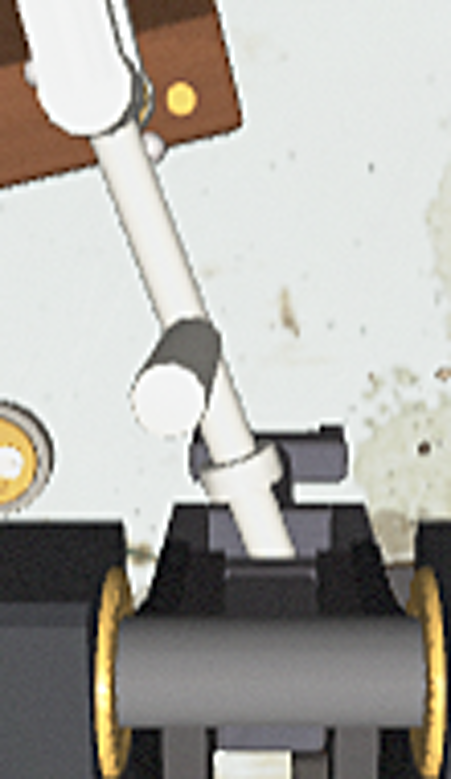

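View pics/t23.png

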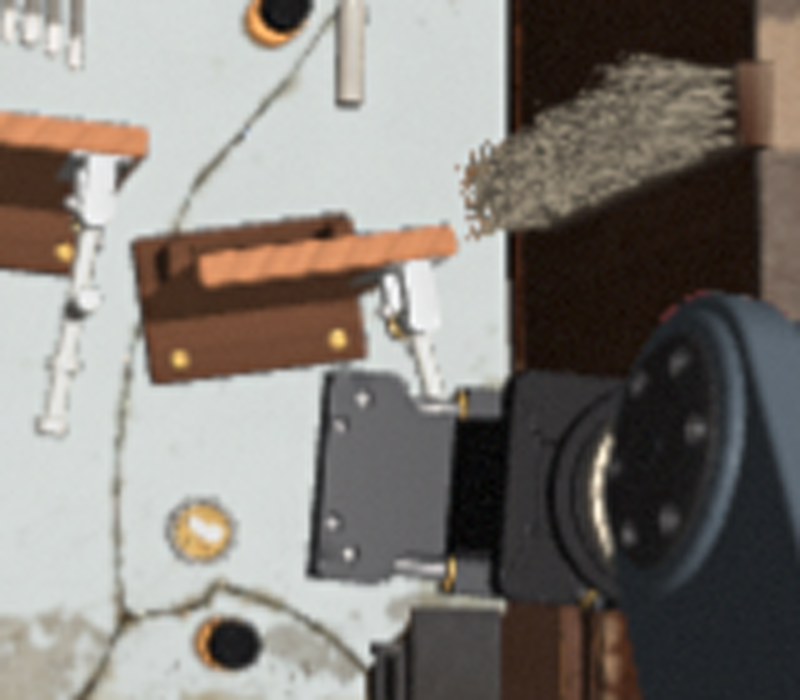

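Request:
{"op": "play_rows", "data": {"rows": [[0,-0.05,-0.14,0,-1],[0.2,-0.05,-0.14,0,-1],[0.4,-0.05,-0.14,0,-1],[0.6,-0.05,-0.14,0,-1],[0.65,-0.05,-0.14,0,-1]]}}

```text
time_s: 28.05
eef_pos: [0.4586, 0.041, 0.3526]
ee_rot: [[-0.001, -0.087, -0.996], [0.0, -0.996, 0.087], [-1.0, -0.0, 0.001]]
force: [-0.2, 0.2, -1.5]
width: 0.0133
```

Request:
{"op": "play_rows", "data": {"rows": [[0.05,0,0,0,-1],[0.05,0,0,0,-1]]}}

```text
time_s: 28.25
eef_pos: [0.4587, 0.041, 0.3524]
ee_rot: [[-0.0, -0.087, -0.996], [0.0, -0.996, 0.087], [-1.0, 0.0, 0.0]]
force: [0.0, -0.3, -0.6]
width: 0.0136
```

Request:
{"op": "play_rows", "data": {"rows": [[0.05,0,0,0,-1],[0.05,0,0,0,-1]]}}

```text
time_s: 28.45
eef_pos: [0.4587, 0.041, 0.3519]
ee_rot: [[0.0, -0.087, -0.996], [-0.0, -0.996, 0.087], [-1.0, 0.0, -0.0]]
force: [0.4, 0.3, -1.4]
width: 0.0139
```

Request:
{"op": "play_rows", "data": {"rows": [[0.04,0,0,0,-1],[0.04,0,0,0,-1]]}}

```text
time_s: 28.65
eef_pos: [0.4588, 0.041, 0.3516]
ee_rot: [[0.0, -0.087, -0.996], [0.0, -0.996, 0.087], [-1.0, -0.0, -0.0]]
force: [0.5, -0.3, -0.3]
width: 0.0139
```

Request:
{"op": "play_rows", "data": {"rows": [[0.04,0,0,0,-1],[0.04,0,0,0,-1]]}}

```text
time_s: 28.85
eef_pos: [0.4588, 0.041, 0.3514]
ee_rot: [[0.0, -0.087, -0.996], [-0.0, -0.996, 0.087], [-1.0, 0.0, -0.0]]
force: [-0.1, 1.0, 1.7]
width: 0.0142
```

Request:
{"op": "play_rows", "data": {"rows": [[0.04,0,0,0,-1],[0.04,0,0,0,-1]]}}

```text
time_s: 29.05
eef_pos: [0.4588, 0.041, 0.3511]
ee_rot: [[0.0, -0.087, -0.996], [-0.0, -0.996, 0.087], [-1.0, 0.0, -0.0]]
force: [-1.9, -0.6, 4.8]
width: 0.0135
```

Request:
{"op": "play_rows", "data": {"rows": [[-0.05,0,0,0,-1],[-0.05,0,0,0,-1]]}}

```text
time_s: 29.25
eef_pos: [0.4588, 0.041, 0.3513]
ee_rot: [[0.0, -0.087, -0.996], [-0.0, -0.996, 0.087], [-1.0, -0.0, -0.0]]
force: [0.3, -0.2, 2.2]
width: 0.0138
```

Request:
{"op": "play_rows", "data": {"rows": [[0,0,0,0,-0.65],[0,0,0,0,-0.55],[0,0,0,0,-0.4],[0,0,0,0,-0.2],[0,0,0,0,-0.1],[0,0,0,0,-0.1]]}}

```text
time_s: 29.85
eef_pos: [0.4588, 0.041, 0.3512]
ee_rot: [[-0.0, -0.087, -0.996], [0.0, -0.996, 0.087], [-1.0, -0.0, 0.0]]
force: [1.1, -0.1, 0.3]
width: 0.0372
```

```bash
python3 -c "
from h import *
s=ctrl.sense(); print(s['force'],s['moment'],s['width'],s['eef_pos'],s['ee_rot'].round(3).tolist())
c=viewer.capture('wrist');save(c,'w24.png',(170,60,180,230),3.4)
"
```

```text
[ 1.07329337 -0.07493789  0.34247214] [ 0.00588231  0.05879939 -0.03005544] 0.03719569312848479 [0.45875091 0.04099604 0.35120957] [[-0.0, -0.087, -0.996], [0.0, -0.996, 0.087], [-1.0, -0.0, 0.0]]
```

View pics/w24.png

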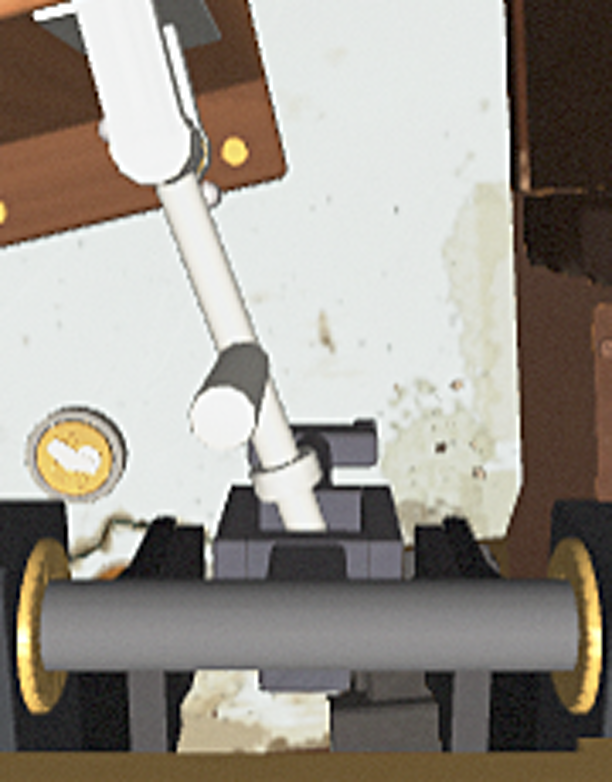

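Request:
{"op": "play_rows", "data": {"rows": [[-0.5,0,0,0,-0.1],[-1.5,0,0,0,-0.1],[-4,0,0,0,-0.1],[-7,0,0,0,-0.1],[-9,0,0,0,-0.1],[-10,0,0,0,-0.1],[-10,0,1.5,0,-0.1],[-10,0,3,0,-0.1],[-10,0,4,0,-0.1]]}}

```text
time_s: 30.8
eef_pos: [0.4177, 0.0447, 0.4512]
ee_rot: [[-0.001, -0.087, -0.996], [0.0, -0.996, 0.087], [-1.0, -0.0, 0.001]]
force: [0.3, -0.4, -0.3]
width: 0.0391
```

```bash
python3 -c "
from h import *
s=ctrl.sense(); print(s['force'],s['joint_pos'].round(3),s['eef_pos'],s['ee_rot'].round(3).tolist())
c=viewer.capture('wrist');save(c,'w25.png',None,1.5)
np.savez('w25.npz',**{k:np.array(v) for k,v in c.items()})
save(c,'w25z.png',(220,0,100,200),3.9)
"
```

```text
[ 0.27113062 -0.38678478 -0.26290521] [-0.161  0.182  1.855 -0.     1.106  1.497] [0.41766131 0.04466853 0.45118116] [[-0.001, -0.087, -0.996], [0.0, -0.996, 0.087], [-1.0, -0.0, 0.001]]
```

View pics/w25.png

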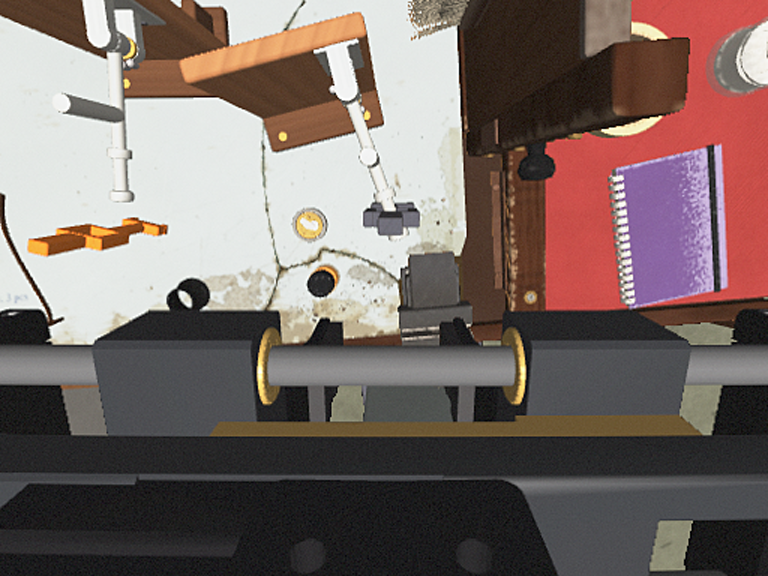

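View pics/w25z.png

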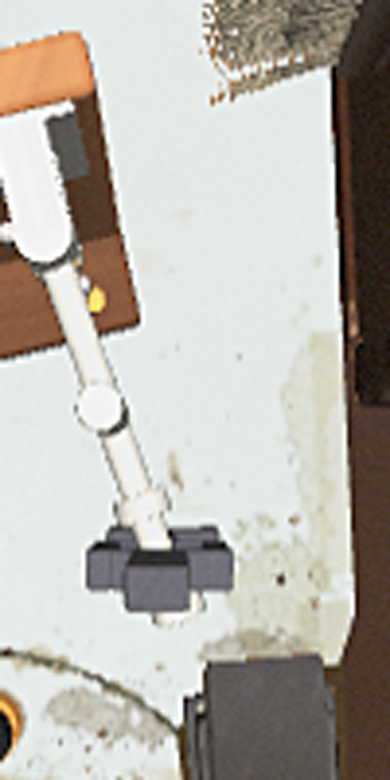

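```bash
python3 - <<'E'
from h import *
T=viewer.capture("top");S=viewer.capture("side")
# clamp at top (324,104) <-> side t? clamp (414,50)/4.4+216,130 => (310,141)
print(tri([T,S],[(220+474/4.4,100+20/4.4),(216+414/4.4,130+48/4.4)]))
# check post again / key upright
save(S,"s26.png",(250,120,140,120),5)
Z=np.load('w25.npz'); c={k:Z[k] for k in Z.files}
a=lambda x,y:(220+x/3.9-.5,y/3.9-.5)
P=atz(c,[a(62,290),a(92,370),a(125,460),a(142,505)],.151); l=np.polyfit(P[:,0],P[:,1],1); print(np.arctan(l[0])+np.pi-.149-np.pi/2)
E
```

```text
(array([0.69953605, 0.13824101, 0.16801389]), [np.float64(0.0005863416637821083), np.float64(0.0005863416637821233)])
1.6932872047400611
```

View pics/s26.png

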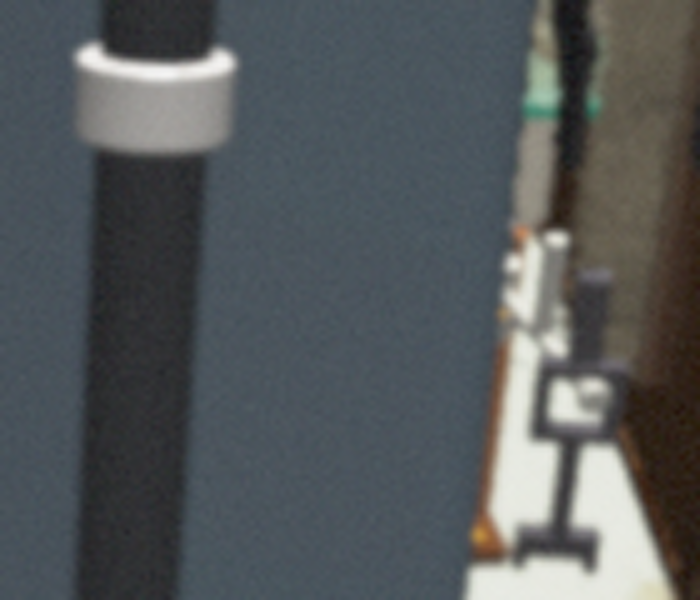

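Request:
{"op": "play_rows", "data": {"rows": [[0,-3,-1,-0.15,-0.1],[0,-6,-3,-0.3,-0.1],[0,-9,-5,-0.45,-0.1],[0,-12,-8,-0.6,-0.1],[0,-14.2,-11,-0.75,-0.1],[0,-14.2,-12.9,-0.9,-0.1],[0,-14.2,-12.9,-1.05,-0.1],[0,-14.2,-12.9,-1.2,-0.1],[0,-14.2,-12.9,-1.35,-0.1],[0,-14.2,-12.9,-1.486,-0.1],[2,-14.2,-12.9,-1.486,-0.1],[5,-14.2,-12.9,-1.486,-0.1],[5,-14.2,-12.9,-1.486,-0.1],[5,-14.2,-12.9,-1.486,-0.1],[5,-14.2,-12.9,-1.486,-0.1]]}}

```text
time_s: 32.45
eef_pos: [0.5607, 0.1748, 0.4024]
ee_rot: [[0.003, 0.985, -0.171], [0.0, -0.171, -0.985], [-1.0, 0.003, -0.001]]
force: [-0.3, 0.4, 0.4]
width: 0.0392
```

```bash
python3 -c "
from h import *
s=ctrl.sense(); print(s['force'],s['joint_pos'].round(3),s['eef_pos'],s['ee_rot'].round(3).tolist())
c=viewer.capture('wrist');save(c,'w27.png',None,1.5)
c=viewer.capture('top');save(c,'t27.png',(220,90,180,150),4.4)
"
```

```text
[-0.27265571  0.39167576  0.42709044] [0.112 0.479 1.533 0.    1.127 0.284] [0.56066519 0.17480312 0.40244192] [[0.003, 0.985, -0.171], [0.0, -0.171, -0.985], [-1.0, 0.003, -0.001]]
```

View pics/w27.png

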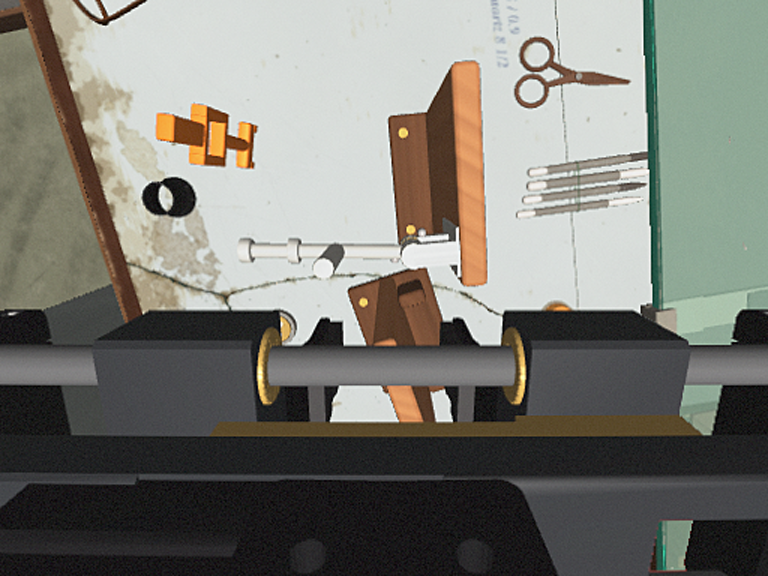

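View pics/t27.png

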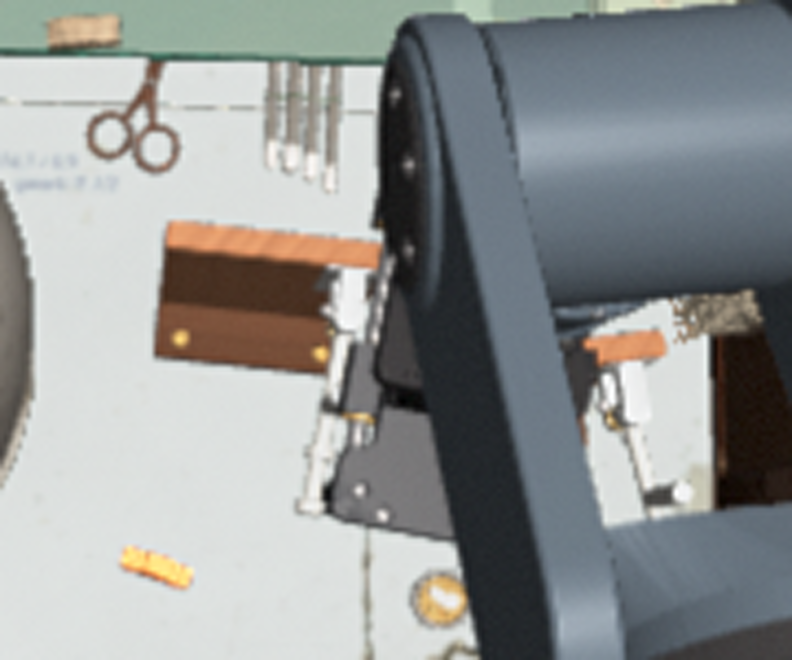

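Request:
{"op": "play_rows", "data": {"rows": [[2,-0.1,0,0,-0.1],[4,-0.2,0,0,-0.1],[4.7,-0.2,0,0,-0.1],[4.7,-0.2,0,0,-0.1],[4.7,-0.2,0,0,-0.1],[4.7,-0.2,0,0,-0.1]]}}

```text
time_s: 33.15
eef_pos: [0.5583, 0.1751, 0.3555]
ee_rot: [[0.003, 0.985, -0.171], [0.0, -0.171, -0.985], [-1.0, 0.002, -0.001]]
force: [-0.1, 0.7, 0.1]
width: 0.0393
```

Request:
{"op": "play_rows", "data": {"rows": [[0,0,-0.3,0,-0.1],[0,0,-0.6,0,-0.1],[0,0,-0.7,0,-0.1]]}}

```text
time_s: 33.45
eef_pos: [0.5591, 0.1824, 0.3546]
ee_rot: [[0.001, 0.985, -0.171], [0.0, -0.171, -0.985], [-1.0, 0.001, -0.0]]
force: [0.1, 0.2, -0.3]
width: 0.0389
```

Request:
{"op": "play_rows", "data": {"rows": [[0,0,-0.15,0,-0.1],[0,0,-0.3,0,-0.1]]}}

```text
time_s: 33.65
eef_pos: [0.5595, 0.1851, 0.3543]
ee_rot: [[-0.0, 0.985, -0.171], [0.0, -0.171, -0.985], [-1.0, -0.0, 0.0]]
force: [0.0, -0.4, 0.5]
width: 0.0389
```

Request:
{"op": "play_rows", "data": {"rows": [[0,0,-0.15,0,-0.1],[0,0,-0.3,0,-0.1]]}}

```text
time_s: 33.85
eef_pos: [0.5599, 0.1874, 0.3542]
ee_rot: [[-0.001, 0.985, -0.17], [-0.002, -0.17, -0.985], [-1.0, -0.001, 0.002]]
force: [-0.5, -3.4, 0.7]
width: 0.0388
```

```bash
python3 -c "
from h import *
print(arcrows((.578,.1972),[-.07*i for i in range(1,10)],-0.1))"
```

```text
[[0, -0.09, -0.12, 0.07, -0.1], [0, -0.16, -0.24, 0.14, -0.1], [0, -0.23, -0.37, 0.21, -0.1], [0, -0.29, -0.5, 0.28, -0.1], [0, -0.34, -0.63, 0.35, -0.1], [0, -0.38, -0.77, 0.42, -0.1], [0, -0.41, -0.91, 0.49, -0.1], [0, -0.43, -1.05, 0.56, -0.1], [0, -0.44, -1.2, 0.63, -0.1]]
```

Request:
{"op": "play_rows", "data": {"rows": [[0,-0.09,-0.12,0.07,-0.1],[0,-0.16,-0.24,0.14,-0.1],[0,-0.23,-0.37,0.21,-0.1],[0,-0.29,-0.5,0.28,-0.1],[0,-0.34,-0.63,0.35,-0.1]]}}

```text
time_s: 34.35
eef_pos: [0.5573, 0.1942, 0.3542]
ee_rot: [[-0.002, 0.866, -0.501], [-0.002, -0.501, -0.866], [-1.0, -0.001, 0.002]]
force: [-2.0, -3.8, 1.9]
width: 0.039
```

```bash
python3 -c "
from h import *
s=ctrl.sense();print(s['force'],s['moment'],s['eef_pos'])
print(arcrows((.578,.1972),[-.07*i for i in range(1,10)],-0.1))
c=viewer.capture('wrist');save(c,'w28.png',None,1.5)"
```

```text
[-1.96549926 -3.81434946  1.90051719] [-0.50398131  0.24250601  0.10938072] [0.55725516 0.1941801  0.35416123]
[[0, -0.09, -0.12, 0.07, -0.1], [0, -0.17, -0.24, 0.14, -0.1], [0, -0.23, -0.37, 0.21, -0.1], [0, -0.3, -0.51, 0.28, -0.1], [0, -0.35, -0.64, 0.35, -0.1], [0, -0.39, -0.78, 0.42, -0.1], [0, -0.42, -0.93, 0.49, -0.1], [0, -0.44, -1.07, 0.56, -0.1], [0, -0.45, -1.22, 0.63, -0.1]]
```

View pics/w28.png

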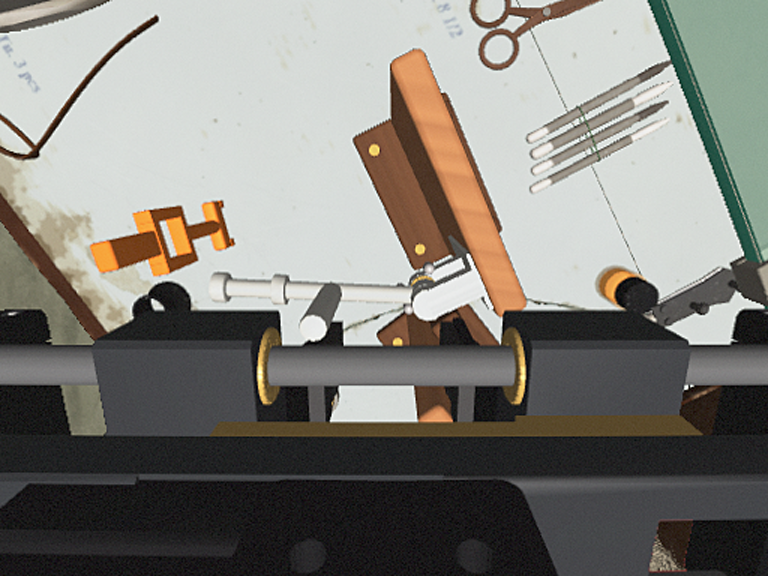

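Request:
{"op": "play_rows", "data": {"rows": [[0,-0.09,-0.12,0.07,-0.1],[0,-0.17,-0.24,0.14,-0.1],[0,-0.23,-0.37,0.21,-0.1],[0,-0.3,-0.51,0.28,-0.1],[0,-0.35,-0.64,0.35,-0.1]]}}

```text
time_s: 34.9
eef_pos: [0.5573, 0.2016, 0.3542]
ee_rot: [[-0.003, 0.642, -0.767], [-0.001, -0.767, -0.642], [-1.0, -0.001, 0.003]]
force: [-2.7, -3.0, 2.9]
width: 0.0392
```

```bash
python3 -c "
from h import *
s=ctrl.sense();print(s['force'],s['moment'],s['eef_pos'])
print(arcrows((.578,.1972),[-.07*i for i in range(1,10)],-0.1))
c=viewer.capture('wrist');save(c,'w29.png',None,1.5)"
```

```text
[-2.70819509 -3.02280938  2.91120645] [-0.43797918  0.37507782  0.09422742] [0.55731438 0.20164189 0.35415502]
[[0, -0.09, -0.12, 0.07, -0.1], [0, -0.17, -0.25, 0.14, -0.1], [0, -0.23, -0.38, 0.21, -0.1], [0, -0.29, -0.51, 0.28, -0.1], [0, -0.34, -0.65, 0.35, -0.1], [0, -0.39, -0.79, 0.42, -0.1], [0, -0.42, -0.94, 0.49, -0.1], [0, -0.44, -1.09, 0.56, -0.1], [0, -0.45, -1.23, 0.63, -0.1]]
```

View pics/w29.png

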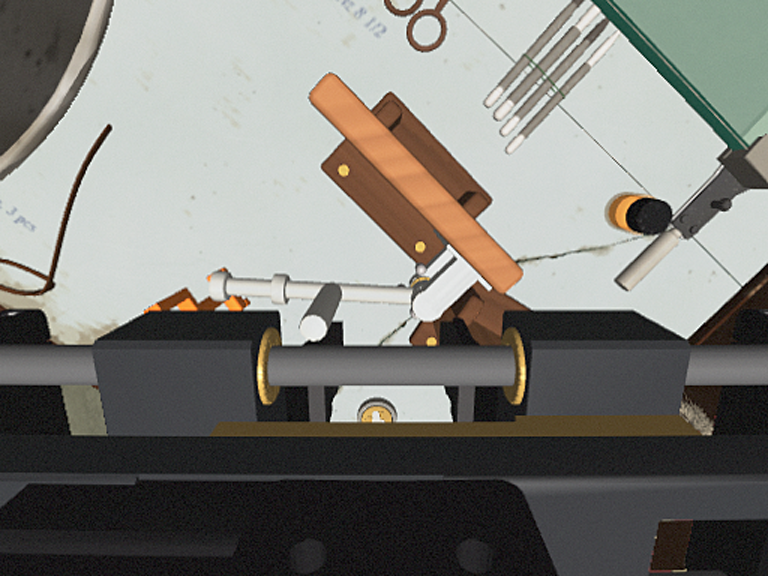

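Request:
{"op": "play_rows", "data": {"rows": [[-0.03,-0.09,-0.12,0.07,-0.1],[-0.03,-0.17,-0.25,0.14,-0.1],[-0.03,-0.23,-0.38,0.21,-0.1],[-0.03,-0.29,-0.51,0.28,-0.1],[-0.03,-0.34,-0.65,0.35,-0.1]]}}

```text
time_s: 35.45
eef_pos: [0.5599, 0.2085, 0.3542]
ee_rot: [[-0.003, 0.341, -0.94], [-0.001, -0.94, -0.341], [-1.0, -0.0, 0.003]]
force: [-3.6, -3.5, 2.2]
width: 0.0389
```

```bash
python3 -c "
from h import *
s=ctrl.sense();print(s['force'],s['moment'],s['eef_pos'])
print(arcrows((.578,.1972),[-.04*i for i in range(1,10)],-0.1))
c=viewer.capture('wrist');save(c,'w30.png',None,1.5)
c=viewer.capture('top');save(c,'t30.png',(200,90,180,150),4.4)"
```

```text
[-3.58600004 -3.51978405  2.2185927 ] [-0.43025146  0.46776711 -0.00704005] [0.55990456 0.20853884 0.35419849]
[[0, -0.05, -0.07, 0.04, -0.1], [0, -0.1, -0.14, 0.08, -0.1], [0, -0.15, -0.21, 0.12, -0.1], [0, -0.19, -0.28, 0.16, -0.1], [0, -0.23, -0.36, 0.2, -0.1], [0, -0.26, -0.44, 0.24, -0.1], [0, -0.3, -0.52, 0.28, -0.1], [0, -0.33, -0.6, 0.32, -0.1], [0, -0.35, -0.68, 0.36, -0.1]]
```

View pics/w30.png

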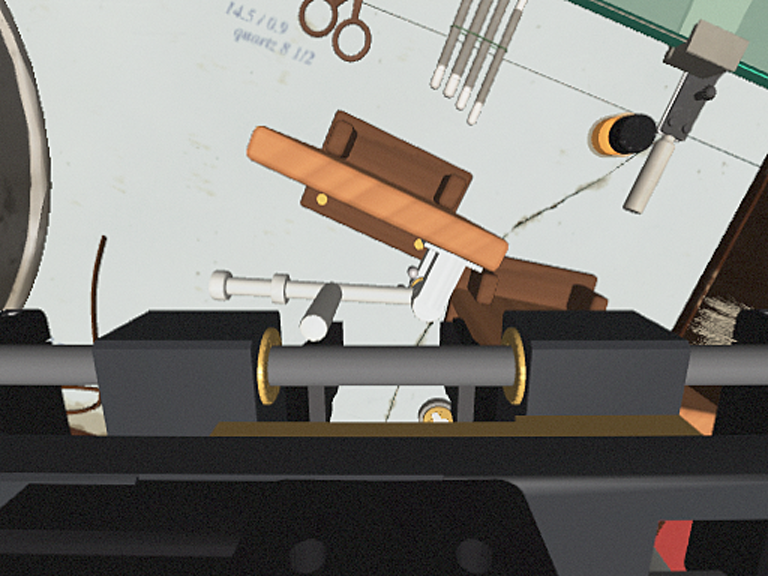

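View pics/t30.png

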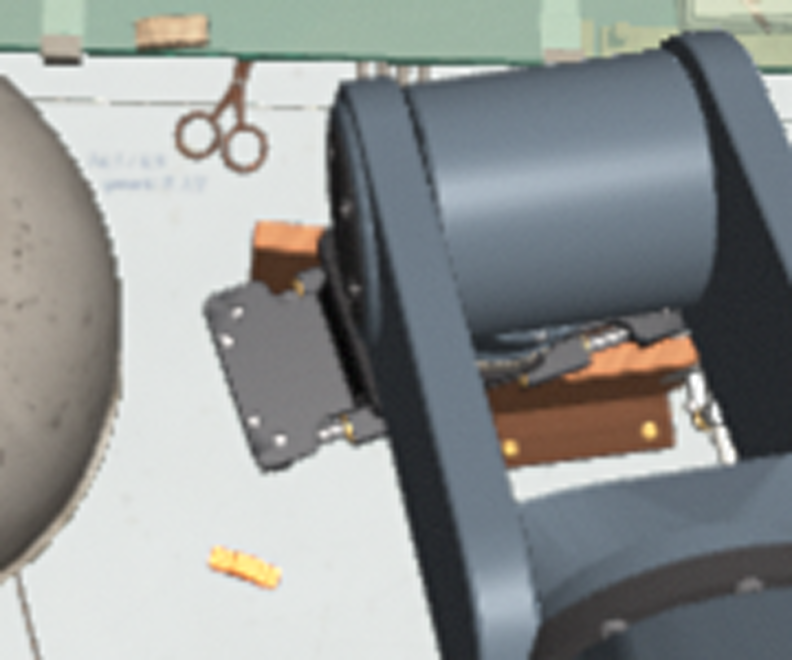

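Request:
{"op": "play_rows", "data": {"rows": [[-0.03,-0.05,-0.07,0.04,-0.1],[-0.03,-0.1,-0.14,0.08,-0.1],[-0.03,-0.15,-0.21,0.12,-0.1],[-0.03,-0.19,-0.28,0.16,-0.1],[-0.03,-0.23,-0.36,0.2,-0.1]]}}

```text
time_s: 36.05
eef_pos: [0.5625, 0.2119, 0.3543]
ee_rot: [[-0.003, 0.15, -0.989], [-0.001, -0.989, -0.15], [-1.0, 0.0, 0.003]]
force: [-3.1, -2.9, 0.3]
width: 0.039
```

```bash
python3 -c "
from h import *
s=ctrl.sense();print(s['force'],s['moment'],s['eef_pos'])
print(arcrows((.578,.1972),[-.02*i for i in range(1,10)],-0.1))
c=viewer.capture('wrist');save(c,'w31.png',None,1.5)
np.savez('w31.npz',**{k:np.array(v) for k,v in c.items()})"
```

```text
[-3.10036405 -2.87991552  0.25632172] [-0.35498745  0.53174786  0.01107172] [0.56248258 0.21193942 0.3542562 ]
[[0, -0.03, -0.03, 0.02, -0.1], [0, -0.05, -0.07, 0.04, -0.1], [0, -0.08, -0.1, 0.06, -0.1], [0, -0.1, -0.14, 0.08, -0.1], [0, -0.12, -0.18, 0.1, -0.1], [0, -0.15, -0.21, 0.12, -0.1], [0, -0.17, -0.25, 0.14, -0.1], [0, -0.19, -0.29, 0.16, -0.1], [0, -0.21, -0.32, 0.18, -0.1]]
```

View pics/w31.png

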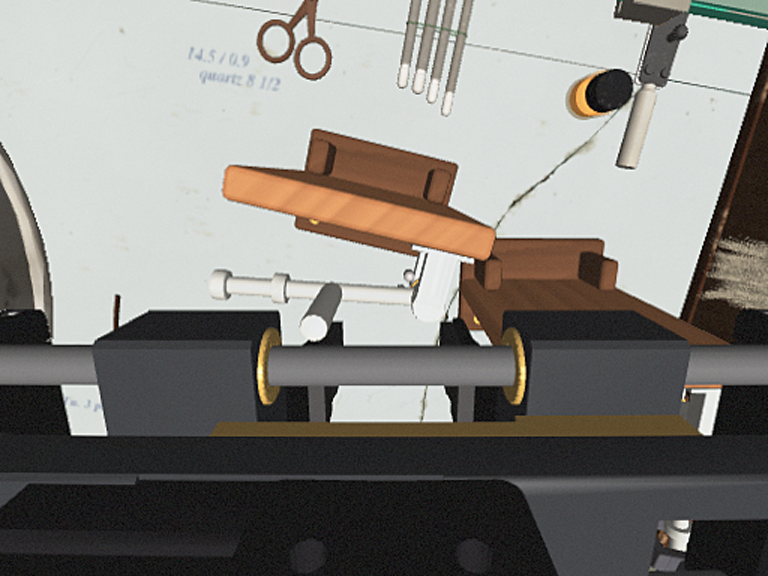

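Request:
{"op": "play_rows", "data": {"rows": [[0,0.03,-0.03,0.02,-0.1],[0,0.03,-0.07,0.04,-0.1]]}}

```text
time_s: 36.3
eef_pos: [0.5634, 0.2122, 0.3543]
ee_rot: [[-0.002, 0.109, -0.994], [0.001, -0.994, -0.109], [-1.0, -0.001, 0.002]]
force: [-4.1, 1.6, -1.7]
width: 0.0394
```

Request:
{"op": "play_rows", "data": {"rows": [[0,-0.02,-0.04,0.02,-0.1],[0,-0.04,-0.08,0.04,-0.1]]}}

```text
time_s: 36.5
eef_pos: [0.5644, 0.2128, 0.3544]
ee_rot: [[-0.002, 0.068, -0.998], [0.001, -0.998, -0.068], [-1.0, -0.001, 0.001]]
force: [-3.3, 1.1, -3.3]
width: 0.0393
```

Request:
{"op": "play_rows", "data": {"rows": [[0,-0.02,-0.04,0.02,-0.1]]}}

```text
time_s: 36.6
eef_pos: [0.5649, 0.213, 0.3545]
ee_rot: [[-0.001, 0.048, -0.999], [0.001, -0.999, -0.048], [-1.0, -0.001, 0.001]]
force: [-3.8, 1.9, -1.9]
width: 0.039
```

Request:
{"op": "play_rows", "data": {"rows": [[0,-0.02,-0.04,0.02,-0.1]]}}

```text
time_s: 36.7
eef_pos: [0.5654, 0.2131, 0.3546]
ee_rot: [[-0.001, 0.027, -1.0], [0.0, -1.0, -0.027], [-1.0, -0.0, 0.001]]
force: [-3.9, 2.0, -3.0]
width: 0.0393
```

Request:
{"op": "play_rows", "data": {"rows": [[0.02,-0.02,-0.03,0.015,-0.1]]}}

```text
time_s: 36.8
eef_pos: [0.5659, 0.2133, 0.3546]
ee_rot: [[0.0, 0.013, -1.0], [0.0, -1.0, -0.013], [-1.0, -0.0, -0.0]]
force: [-3.2, 1.2, -2.1]
width: 0.0394
```

Request:
{"op": "play_rows", "data": {"rows": [[0,-0.02,-0.03,0.015,-0.1]]}}

```text
time_s: 36.9
eef_pos: [0.5662, 0.2134, 0.3547]
ee_rot: [[0.0, -0.002, -1.0], [0.0, -1.0, 0.002], [-1.0, -0.0, -0.0]]
force: [-3.6, 1.0, -2.2]
width: 0.0391
```

Request:
{"op": "play_rows", "data": {"rows": [[0,-0.02,-0.03,0.015,-0.1]]}}

```text
time_s: 37.0
eef_pos: [0.5665, 0.2136, 0.3547]
ee_rot: [[0.0, -0.017, -1.0], [0.0, -1.0, 0.017], [-1.0, -0.0, -0.0]]
force: [-3.7, 2.0, -2.6]
width: 0.0391
```

Request:
{"op": "play_rows", "data": {"rows": [[0,-0.02,-0.03,0.015,-0.1]]}}

```text
time_s: 37.1
eef_pos: [0.5668, 0.2137, 0.3547]
ee_rot: [[0.0, -0.032, -0.999], [0.0, -0.999, 0.032], [-1.0, -0.0, -0.0]]
force: [-3.9, 2.2, -2.5]
width: 0.0391
```

Request:
{"op": "play_rows", "data": {"rows": [[0.02,-0.01,-0.02,0.012,-0.1]]}}

```text
time_s: 37.2
eef_pos: [0.5671, 0.2139, 0.3547]
ee_rot: [[0.001, -0.044, -0.999], [0.0, -0.999, 0.044], [-1.0, -0.0, -0.001]]
force: [-3.9, 2.6, -0.9]
width: 0.0392
```

Request:
{"op": "play_rows", "data": {"rows": [[0.02,-0.01,-0.02,0.012,-0.1]]}}

```text
time_s: 37.3
eef_pos: [0.5674, 0.214, 0.3546]
ee_rot: [[0.001, -0.056, -0.998], [0.0, -0.998, 0.056], [-1.0, -0.001, -0.001]]
force: [-2.6, 2.8, -0.4]
width: 0.0392
```

Request:
{"op": "play_rows", "data": {"rows": [[0,-0.01,-0.02,0.012,-0.1]]}}

```text
time_s: 37.4
eef_pos: [0.5676, 0.214, 0.3546]
ee_rot: [[0.001, -0.068, -0.998], [0.0, -0.998, 0.068], [-1.0, -0.001, -0.001]]
force: [-3.3, 2.3, -0.4]
width: 0.0393
```

Request:
{"op": "play_rows", "data": {"rows": [[0,-0.01,-0.02,0.012,-0.1]]}}

```text
time_s: 37.5
eef_pos: [0.5678, 0.2141, 0.3546]
ee_rot: [[0.001, -0.08, -0.997], [0.0, -0.997, 0.08], [-1.0, -0.001, -0.001]]
force: [-3.5, 2.4, 0.3]
width: 0.039
```

Request:
{"op": "play_rows", "data": {"rows": [[0,-0.01,-0.03,0.012,-0.1],[0,-0.02,-0.06,0.024,-0.1]]}}

```text
time_s: 37.7
eef_pos: [0.5684, 0.2143, 0.3546]
ee_rot: [[0.001, -0.104, -0.995], [0.001, -0.995, 0.104], [-1.0, -0.001, -0.001]]
force: [-3.0, 3.1, 0.3]
width: 0.0393
```

Request:
{"op": "play_rows", "data": {"rows": [[0,-0.01,-0.03,0.012,-0.1]]}}

```text
time_s: 37.8
eef_pos: [0.5687, 0.2144, 0.3546]
ee_rot: [[0.001, -0.116, -0.993], [0.001, -0.993, 0.116], [-1.0, -0.001, -0.001]]
force: [-3.3, 2.9, 1.9]
width: 0.0393
```

Request:
{"op": "play_rows", "data": {"rows": [[0,-0.01,-0.03,0.012,-0.1]]}}

```text
time_s: 37.9
eef_pos: [0.5689, 0.2145, 0.3545]
ee_rot: [[0.0, -0.128, -0.992], [0.0, -0.992, 0.128], [-1.0, -0.0, -0.0]]
force: [-4.2, 2.5, 1.4]
width: 0.0395
```

```bash
python3 -c "
from h import *
s=ctrl.sense();print(s['force'],s['moment'],s['eef_pos'])
c=viewer.capture('wrist');save(c,'w32.png',(120,80,240,160),3.2)
np.savez('w32.npz',**{k:np.array(v) for k,v in c.items()})"
```

```text
[-4.21582058  2.53373124  1.38835392] [0.65362516 0.61452753 0.18499408] [0.56888857 0.21445782 0.35452628]
```

View pics/w32.png

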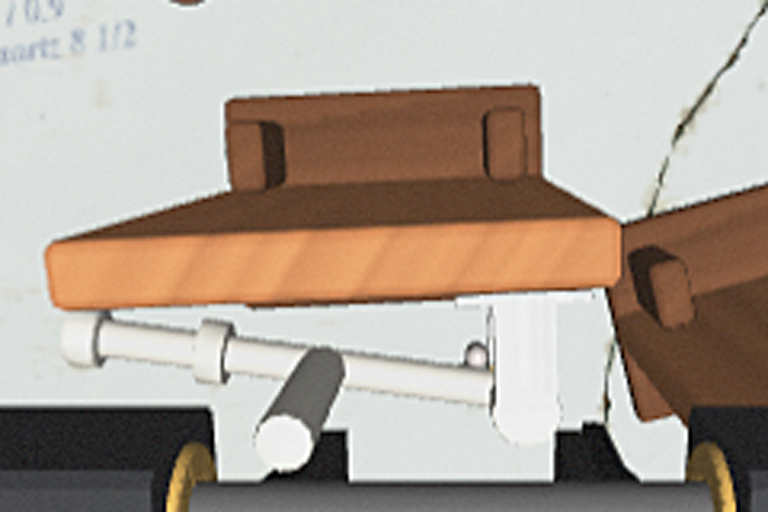

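```bash
python3 -c "
from h import *
Z=np.load('w32.npz'); c={k:Z[k] for k in Z.files}
a=lambda x,y:(120+x/3.2-.5,80+y/3.2-.5)
P=atz(c,[a(115,337),a(190,346),a(260,355),a(400,375),a(480,387)],.151);print(P.round(4).tolist())
l=np.polyfit(P[:,1],P[:,0],1);print('arm from +y', -np.arctan(l[0])-0+.0715, np.arctan(l[0]))
Q=atz(c,[a(70,310),a(450,300),],.166);d=Q[1]-Q[0];print(Q.round(4).tolist(),np.arctan2(d[0],-d[1]))
print('thumb',atz(c,[a(284,443)],.198))
"
```

```text
[[0.6008, 0.2813, 0.151], [0.5969, 0.2661, 0.151], [0.5931, 0.2519, 0.151], [0.5851, 0.2235, 0.151], [0.5804, 0.2071, 0.151]]
arm from +y -0.19842281867873435 0.26992281867873436
[[0.6098, 0.2826, 0.166], [0.6025, 0.2106, 0.166]] -0.10168507284973345
thumb [[0.58883143 0.23904045 0.198     ]]
```

Request:
{"op": "play_rows", "data": {"rows": [[0,0.01,-0.03,0.006,-0.1]]}}

```text
time_s: 38.05
eef_pos: [0.5691, 0.2143, 0.3544]
ee_rot: [[0.0, -0.133, -0.991], [0.0, -0.991, 0.133], [-1.0, -0.0, -0.0]]
force: [-3.8, 3.5, 2.2]
width: 0.0392
```

Request:
{"op": "play_rows", "data": {"rows": [[-0.01,0,-0.03,0.006,-0.1]]}}

```text
time_s: 38.15
eef_pos: [0.5693, 0.2142, 0.3544]
ee_rot: [[-0.0, -0.139, -0.99], [0.0, -0.99, 0.139], [-1.0, -0.0, 0.0]]
force: [-3.9, 3.2, 2.6]
width: 0.0392
```

Request:
{"op": "play_rows", "data": {"rows": [[0,0,-0.03,0.006,-0.1]]}}

```text
time_s: 38.25
eef_pos: [0.5695, 0.2143, 0.3544]
ee_rot: [[-0.001, -0.145, -0.989], [0.0, -0.989, 0.145], [-1.0, -0.0, 0.001]]
force: [-4.2, 4.0, 2.3]
width: 0.0392
```

Request:
{"op": "play_rows", "data": {"rows": [[0,0,-0.03,0.006,-0.1]]}}

```text
time_s: 38.35
eef_pos: [0.5697, 0.2142, 0.3544]
ee_rot: [[-0.001, -0.151, -0.989], [0.001, -0.989, 0.151], [-1.0, -0.0, 0.001]]
force: [-4.5, 4.4, 2.3]
width: 0.0395
```

Request:
{"op": "play_rows", "data": {"rows": [[-0.01,-0.03,-0.02,0.004,-0.1]]}}

```text
time_s: 38.45
eef_pos: [0.5699, 0.2144, 0.3544]
ee_rot: [[-0.001, -0.155, -0.988], [0.0, -0.988, 0.155], [-1.0, 0.0, 0.001]]
force: [-4.7, 4.0, 1.9]
width: 0.039
```

Request:
{"op": "play_rows", "data": {"rows": [[0,-0.03,-0.03,0.004,-0.1]]}}

```text
time_s: 38.55
eef_pos: [0.5701, 0.2145, 0.3544]
ee_rot: [[-0.002, -0.159, -0.987], [-0.0, -0.987, 0.159], [-1.0, 0.001, 0.002]]
force: [-4.8, 2.6, 3.0]
width: 0.0392
```

Request:
{"op": "play_rows", "data": {"rows": [[0,-0.02,-0.03,0.004,-0.1]]}}

```text
time_s: 38.65
eef_pos: [0.5703, 0.2146, 0.3544]
ee_rot: [[-0.002, -0.163, -0.987], [-0.001, -0.987, 0.163], [-1.0, 0.001, 0.002]]
force: [-5.5, 2.9, 2.5]
width: 0.0394
```

Request:
{"op": "play_rows", "data": {"rows": [[0,-0.01,-0.03,0.004,-0.1]]}}

```text
time_s: 38.75
eef_pos: [0.5705, 0.2146, 0.3544]
ee_rot: [[-0.003, -0.166, -0.986], [-0.001, -0.986, 0.166], [-1.0, 0.001, 0.002]]
force: [-5.1, 1.7, 1.9]
width: 0.0396
```

Request:
{"op": "play_rows", "data": {"rows": [[-0.01,-0.02,-0.03,0.004,-0.1]]}}

```text
time_s: 38.85
eef_pos: [0.5708, 0.2147, 0.3544]
ee_rot: [[-0.003, -0.17, -0.985], [-0.001, -0.985, 0.17], [-1.0, 0.001, 0.003]]
force: [-6.4, 2.4, 2.6]
width: 0.0393
```

Request:
{"op": "play_rows", "data": {"rows": [[0,-0.01,-0.03,0.004,-0.1]]}}

```text
time_s: 38.95
eef_pos: [0.571, 0.2147, 0.3544]
ee_rot: [[-0.003, -0.174, -0.985], [-0.001, -0.985, 0.174], [-1.0, 0.002, 0.003]]
force: [-5.3, 1.4, 3.0]
width: 0.0392
```

Request:
{"op": "play_rows", "data": {"rows": [[0,-0.01,-0.03,0.004,-0.1]]}}

```text
time_s: 39.05
eef_pos: [0.5712, 0.2148, 0.3544]
ee_rot: [[-0.004, -0.178, -0.984], [-0.001, -0.984, 0.178], [-1.0, 0.002, 0.003]]
force: [-6.1, 2.1, 3.9]
width: 0.0394
```

Request:
{"op": "play_rows", "data": {"rows": [[0,-0.01,-0.03,0.004,-0.1]]}}

```text
time_s: 39.15
eef_pos: [0.5713, 0.2148, 0.3544]
ee_rot: [[-0.004, -0.182, -0.983], [-0.001, -0.983, 0.182], [-1.0, 0.002, 0.004]]
force: [-8.3, 1.8, 4.6]
width: 0.0392
```

Request:
{"op": "play_rows", "data": {"rows": [[-0.03,0,0.01,0,-0.1]]}}

```text
time_s: 39.25
eef_pos: [0.5712, 0.2148, 0.3545]
ee_rot: [[-0.004, -0.182, -0.983], [-0.001, -0.983, 0.182], [-1.0, 0.002, 0.004]]
force: [-6.0, 1.1, 1.6]
width: 0.0389
```

Request:
{"op": "play_rows", "data": {"rows": [[0,0,0,0,-0.1]]}}

```text
time_s: 39.35
eef_pos: [0.5713, 0.2148, 0.3545]
ee_rot: [[-0.004, -0.182, -0.983], [-0.001, -0.983, 0.182], [-1.0, 0.002, 0.004]]
force: [-6.5, 2.2, 2.9]
width: 0.0391
```

```bash
python3 -c "
from h import *
s=ctrl.sense();print(s['force'],s['moment'],s['eef_pos'])
c=viewer.capture('wrist');save(c,'w33.png',(120,80,240,160),3.2)
np.savez('w33.npz',**{k:np.array(v) for k,v in c.items()})"
```

```text
[-6.46491122  2.20382508  2.94303019] [0.43273207 1.02288803 0.15165341] [0.57126564 0.21482197 0.35445728]
```

View pics/w33.png

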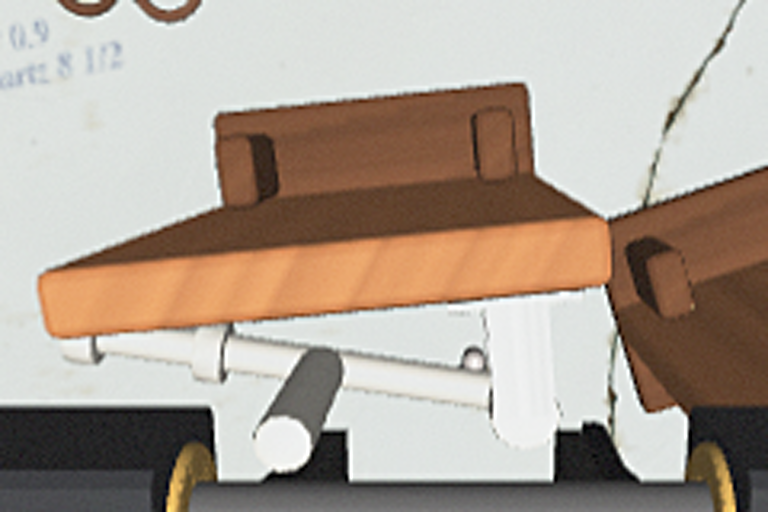

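```bash
python3 -c "
from h import *
Z=np.load('w33.npz'); c={k:Z[k] for k in Z.files}
save(c,'w33z.png',(130,165,170,70),4.6)
a=lambda x,y:(120+x/3.2-.5,80+y/3.2-.5)
P=atz(c,[a(115,345),a(180,351),a(260,357),a(400,375),a(480,388)],.151);print(P.round(4).tolist())
l=np.polyfit(P[:,1],P[:,0],1);print(np.arctan(l[0]))
Q=atz(c,[a(60,336),a(300,316),a(450,303),],.166);d=Q[2]-Q[0];print(Q.round(4).tolist(),np.arctan2(d[0],-d[1]))
print('thumb',atz(c,[a(284,443)],.198))
"
```

```text
[[0.6042, 0.2798, 0.151], [0.6005, 0.2668, 0.151], [0.5962, 0.2506, 0.151], [0.587, 0.2226, 0.151], [0.5811, 0.2066, 0.151]]
0.3042405167656017
[[0.6104, 0.2835, 0.166], [0.6058, 0.2374, 0.166], [0.6031, 0.209, 0.166]] -0.09776385242440053
thumb [[0.59180988 0.2380101  0.198     ]]
```

View pics/w33z.png

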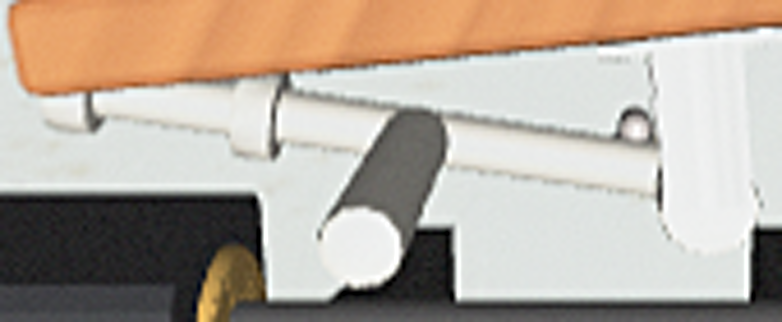

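Request:
{"op": "play_rows", "data": {"rows": [[-0.02,-0.01,-0.02,0,-0.1]]}}

```text
time_s: 39.5
eef_pos: [0.5713, 0.2148, 0.3545]
ee_rot: [[-0.005, -0.182, -0.983], [-0.001, -0.983, 0.182], [-1.0, 0.002, 0.005]]
force: [-6.6, 1.4, 1.2]
width: 0.0394
```

Request:
{"op": "play_rows", "data": {"rows": [[0,0,0,0,-0.1]]}}

```text
time_s: 39.6
eef_pos: [0.5714, 0.2148, 0.3545]
ee_rot: [[-0.005, -0.182, -0.983], [-0.001, -0.983, 0.182], [-1.0, 0.002, 0.005]]
force: [-6.0, 1.7, 1.7]
width: 0.0392
```

Request:
{"op": "play_rows", "data": {"rows": [[-0.01,-0.01,-0.02,0,-0.1]]}}

```text
time_s: 39.7
eef_pos: [0.5715, 0.2149, 0.3545]
ee_rot: [[-0.005, -0.182, -0.983], [-0.002, -0.983, 0.182], [-1.0, 0.003, 0.005]]
force: [-7.1, 2.0, 1.6]
width: 0.039
```

Request:
{"op": "play_rows", "data": {"rows": [[0,0,0,0,-0.1]]}}

```text
time_s: 39.8
eef_pos: [0.5715, 0.2149, 0.3545]
ee_rot: [[-0.005, -0.182, -0.983], [-0.002, -0.983, 0.182], [-1.0, 0.002, 0.005]]
force: [-6.9, 1.9, 1.9]
width: 0.0393
```

Request:
{"op": "play_rows", "data": {"rows": [[-0.01,-0.01,-0.03,0,-0.1]]}}

```text
time_s: 39.9
eef_pos: [0.5716, 0.2149, 0.3546]
ee_rot: [[-0.006, -0.182, -0.983], [-0.002, -0.983, 0.182], [-1.0, 0.003, 0.006]]
force: [-7.8, 2.1, 1.9]
width: 0.0389
```

Request:
{"op": "play_rows", "data": {"rows": [[-0.01,-0.01,-0.02,0,-0.1]]}}

```text
time_s: 40.0
eef_pos: [0.5717, 0.2149, 0.3545]
ee_rot: [[-0.007, -0.182, -0.983], [-0.002, -0.983, 0.182], [-1.0, 0.003, 0.006]]
force: [-8.1, 2.1, 1.8]
width: 0.0394
```

Request:
{"op": "play_rows", "data": {"rows": [[0,0,0,0,-0.1]]}}

```text
time_s: 40.1
eef_pos: [0.5717, 0.2149, 0.3545]
ee_rot: [[-0.007, -0.182, -0.983], [-0.002, -0.983, 0.182], [-1.0, 0.003, 0.006]]
force: [-7.4, 1.7, 2.1]
width: 0.0392
```

Request:
{"op": "play_rows", "data": {"rows": [[0,-0.01,-0.02,0,-0.1]]}}

```text
time_s: 40.2
eef_pos: [0.5718, 0.215, 0.3545]
ee_rot: [[-0.007, -0.182, -0.983], [-0.002, -0.983, 0.182], [-1.0, 0.003, 0.007]]
force: [-7.2, 0.7, 2.1]
width: 0.0393
```

Request:
{"op": "play_rows", "data": {"rows": [[0,0,0,0,-0.1]]}}

```text
time_s: 40.3
eef_pos: [0.5718, 0.2149, 0.3546]
ee_rot: [[-0.007, -0.182, -0.983], [-0.002, -0.983, 0.182], [-1.0, 0.003, 0.007]]
force: [-8.3, 0.8, 2.9]
width: 0.0394
```

Request:
{"op": "play_rows", "data": {"rows": [[0,0,0.05,0,-0.1],[0,0,0.1,0,-0.1],[0,0,0.3,0,-0.1],[0,0,0.8,0,-0.1],[-2,0,1,0,-0.1],[-6,0,1,0,-0.1],[-9,0,2,0,-0.1],[-9,0,5,0,-0.1],[-9,0,8,0,-0.1],[-9,0,8,0,-0.1]]}}

```text
time_s: 41.3
eef_pos: [0.4921, 0.2301, 0.4461]
ee_rot: [[0.0, -0.181, -0.983], [-0.0, -0.983, 0.181], [-1.0, 0.0, -0.0]]
force: [0.0, 0.2, 0.3]
width: 0.0391
```

```bash
python3 -c "
from h import *
s=ctrl.sense();print(s['force'],s['eef_pos'],s['ee_rot'].round(3).tolist())
c=viewer.capture('wrist');save(c,'w34.png',None,1.5)
np.savez('w34.npz',**{k:np.array(v) for k,v in c.items()})
save(c,'w34z.png',(150,80,190,120),4)
c=viewer.capture('top');save(c,'t34.png',(220,90,180,150),4.4)
"
```

```text
[0.01225621 0.24747876 0.34740774] [0.49210891 0.23013868 0.44609478] [[0.0, -0.181, -0.983], [-0.0, -0.983, 0.181], [-1.0, 0.0, -0.0]]
```

View pics/w34.png

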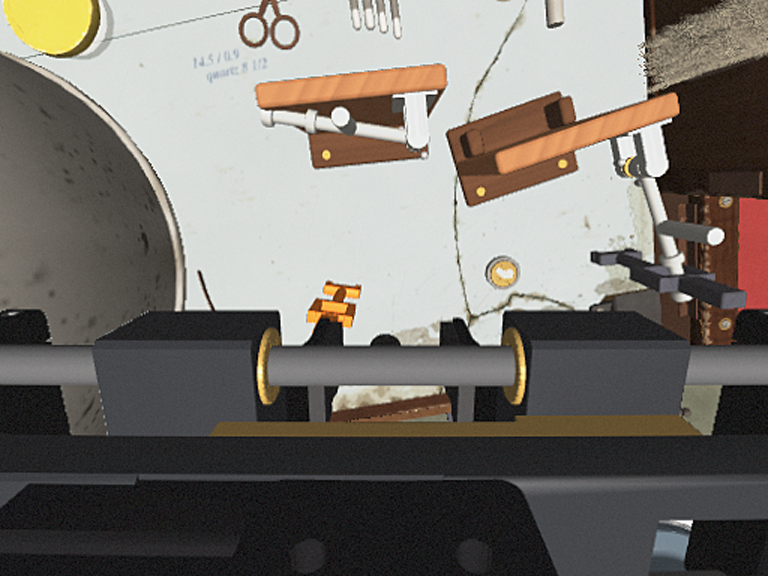

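View pics/t34.png

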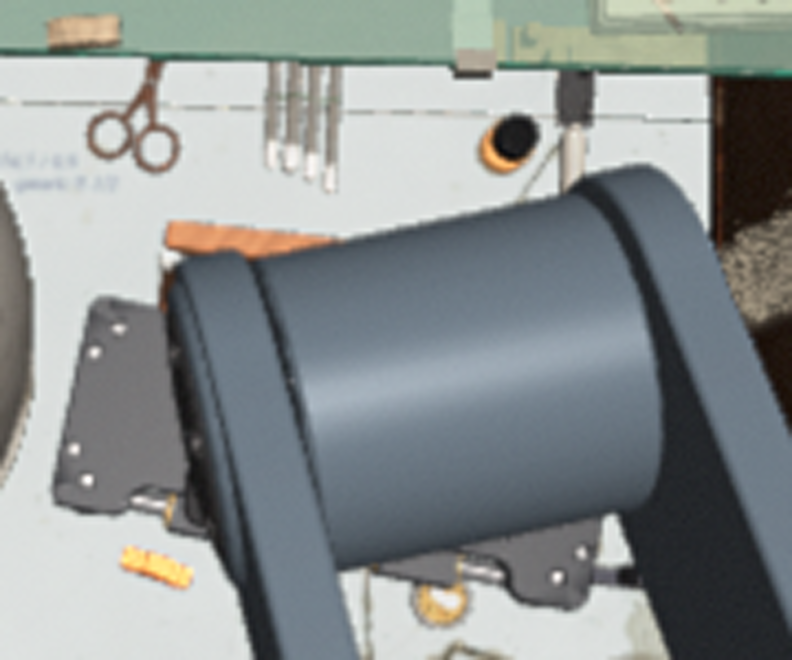

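View pics/w34z.png

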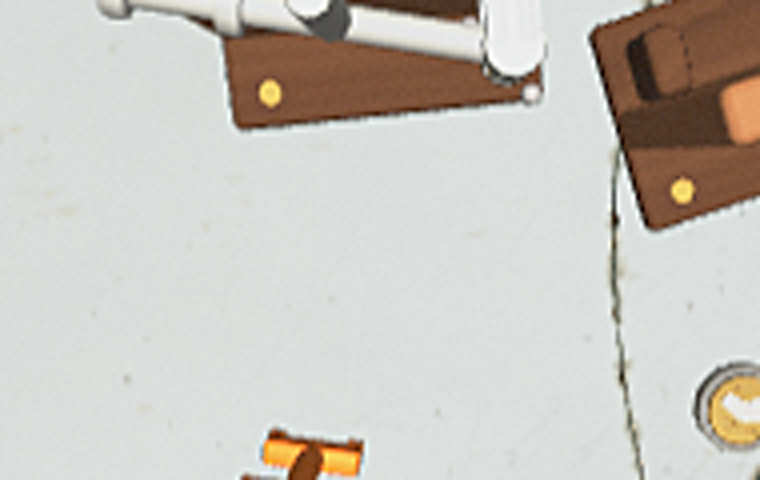

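```bash
python3 -c "
from h import *
Z=np.load('w34.npz'); c={k:Z[k] for k in Z.files}
save(c,'w34y.png',(165,35,140,80),5.5)
"
```

```text
(no output)
```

View pics/w34y.png

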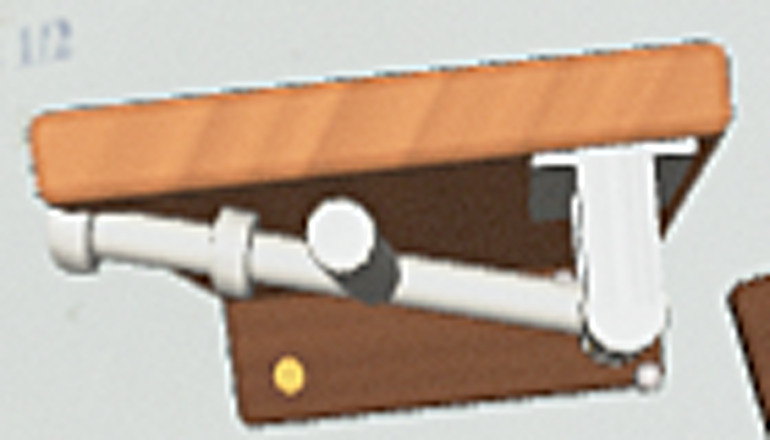

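```bash
python3 -c "
from h import *
Z=np.load('w34.npz'); c={k:Z[k] for k in Z.files}
a=lambda x,y:(165+x/5.5-.5,35+y/5.5-.5)
P=atz(c,[a(105,236),a(190,247),a(280,262),a(430,285),a(570,307)],.151);l=np.polyfit(P[:,1],P[:,0],1)
Q=atz(c,[a(60,200),a(300,177),a(700,137)],.166);m=np.polyfit(Q[:,1],Q[:,0],1)
print(P.round(4).tolist(),np.arctan(l[0]),np.arctan(m[0]),'a',np.arctan(m[0])-np.arctan(l[0]))
print('button',atz(c,[a(75,238)],.151),'panel front x there',np.polyval(m,.283),'thumb',atz(c,[a(340,237)],.198))
S=viewer.capture('side')
for q in ['loupe','vial_1','key_eye']: print(q,[(np.round(r['bbox']).tolist(),round(r['p'],2)) for r in viewer.recognise(q,S)][:3])
"
```

```text
[[0.606, 0.2808, 0.151], [0.6017, 0.2673, 0.151], [0.5966, 0.253, 0.151], [0.5885, 0.2291, 0.151], [0.5808, 0.2067, 0.151]] 0.32877918652435584 0.09105310737907357 a -0.23772607914528227
button [[0.60656697 0.28577969 0.151     ]] panel front x there 0.6096745697167391 thumb [[0.59147599 0.23829516 0.198     ]]
loupe [([364.0, 176.0, 15.0, 33.0], 0.27)]
vial_1 []
key_eye []
```

```bash
python3 -c "
from h import *
c=viewer.capture('wrist');save(c,'w35.png',(380,70,132,150),5)
T=viewer.capture('top');save(T,'t35.png',(220,90,180,190),4)
print(ctrl.sense()['force'])
"
```

```text
[ 1.49671397  0.61844879 -0.64864074]
```

View pics/w35.png

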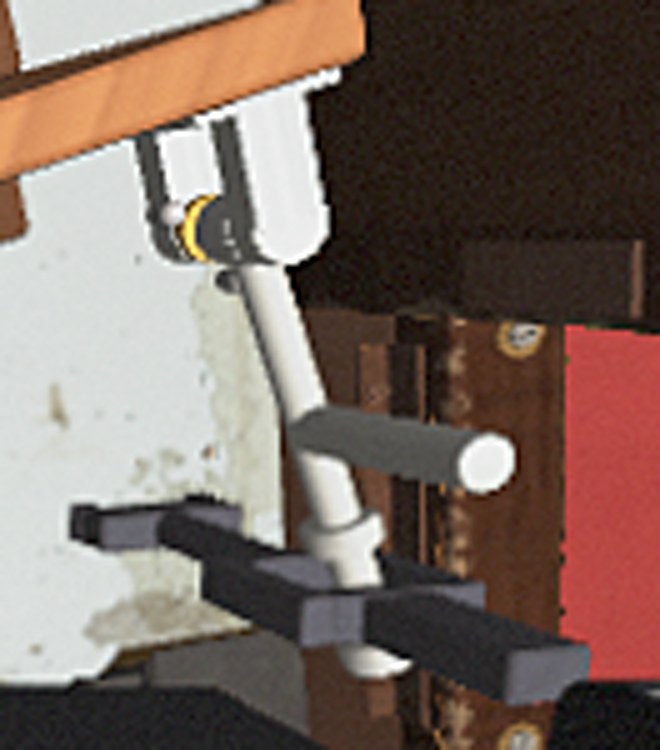

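View pics/t35.png

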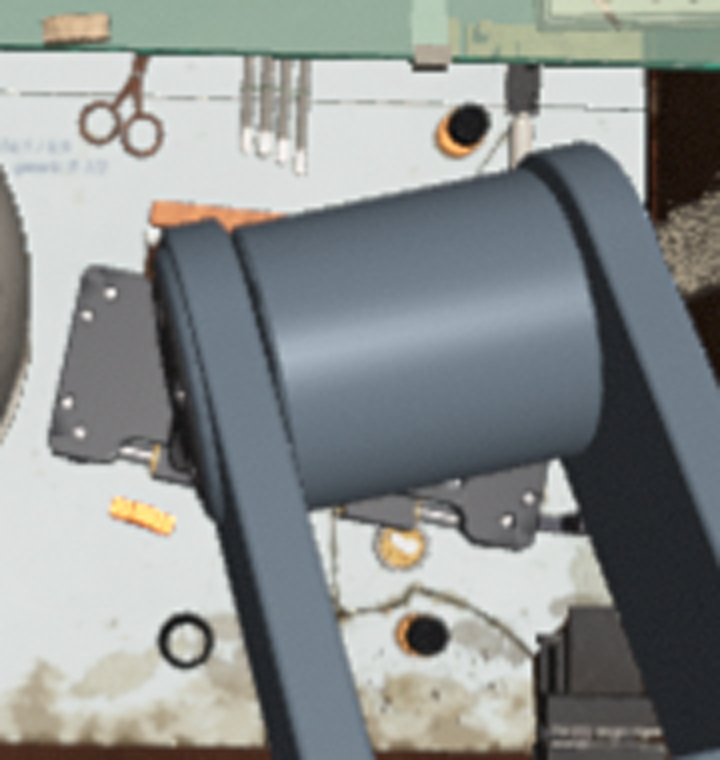

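```bash
python3 -c "
from h import *
print(ctrl.finish_job())
"
```

```text
the job is handed in; nothing more can be done
None
```

The job is handed in at about 41.5 s. I unfolded the spare hook onto its outer stop, moved the key into its saddle, and folded the emptied hook onto its inner stop. No verdict was reported.

**Spare hook:** I pushed it out with one finger until it met the stop and read 7–8 N. A second press climbed straight from 0 to about 7.5 N at the same place, so I take it as on the stop. Its angle reads about 1.67–1.69 rad from the pictures; one earlier picture gave 1.635.

**Key:** I lifted it off, carried it across and hung it on the spare hook at a slight yaw so the hand cleared the partition post. The wrist picture after folding shows it hanging upright between the collars, let go. While lowering it, I briefly pressed the saddle with about 5–6 N.

**Emptied hook:** I folded it to the stop and held it at about 8 N. One reading reached about 9.7 N before I eased off, which is close to the 10 N limit.

**Last checks:**
- **Still clear:** the hand touches nothing. The loupe and both vials show in the top view where they stood, though I did not measure them.
- **Disagreement:** the folded hook reads about -0.23 rad from the pictures, past the listed stop range of -0.18 rad. I put this down to picture error and the stop giving under load.
- **Not measured:** the collar forces themselves cannot be read, so I inferred them from the tool force and the stop pins seen touching the arms.

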